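# Clear the offcuts through the scrap flap and reload the weld positioner

### The arm

A 6-joint arm with a two-finger parallel gripper is mounted at the origin on the work surface. World frame = base frame: x ahead of the robot, y to its left, z up, the work surface at z = 0. Lengths are in mm, angles in rad, forces in N, time in s.
With the tool pointing down it reaches from about 350 to 775 mm from the base axis. Payload 7.3 kg.
Tool frame: the origin (TCP) lies on the centre line of the jaws, within the pads' length; the fingertips stand 22 mm ahead of it and the grasp point (between the pads) lies 3 mm ahead of it (env.tip_reach is the distance from the TCP to the fingertips, in mm); z points along the fingers, y is the direction in which the jaws open and shut (so a half turn about z gives the same grasp; the last joint's range is limited). The gripper opens to 92 mm and grips with 3 to 60 N. Pads are 19 mm wide; open, the fingers measure 130 mm over their backs; the gripper's body (75 mm by 190 mm) begins 47 mm behind the grasp point.
Start: joints at [1.143, 0.342, 1.524, -0, 1.275, -0.146], TCP at [145.979, 504.314, 248.741] pointing down, gripper open.
Joint ranges: [-2.53, 2.53], [-0.77, 2.02], [0.04, 2.7], [-1, 4.14], [0.28, 2.66], [-3.11, 3.11]. Speed limits (rad/s): [2.57, 2.57, 3.14, 3.14, 3.14, 3.14].

### API

Orientations are given as a unit quaternion [w, x, y, z].
In Python, from cell import env, vision gives the robot as it stands.
- The arm moves only by the shell command python3 -m crank 'ROWS' [FORCE]. ROWS is JSON, a list of rows, each a list of 7 numbers: the shift along the world's x, y, z in m, then the turn, a rotation vector about the world's x, y, z in rad, then the finger opening in m, from 0 to 0.0918. A call has 1 to 12 rows; each row is the pose to reach, as a shift and turn from the pose measured when the call began; what a row does not reach only later rows make up. A row lasts 1/8 s, in which the tool goes at most 62.5 mm and 10.7 degrees, less where a joint would pass 70% of its speed; a pose out of reach is approached as far as the arm can. A call with a gripper value outside its range is refused whole. The fingers move at their own pace and stop on an object; FORCE is the grip in N (left out, the last holds). Time passes only in rows, so rows that repeat a pose let the fingers close. It gives the time, the measured TCP pose, the force and the opening at its end, in the units of the state.
- env.get_state(): the state, without advancing time (a new reading comes with each control period).
- vision.camera(name): name is "side" or "top" or "wrist"; returns (picture, depth): 400x640x3 uint8, red, green, blue; 400x640 float32, mm along the optical axis (not along the pixel's ray), 0 where there is no reading.
- vision.camera_params(name): a dict with "fov_y" (degrees; the focal length in pixels is half the picture's height over the tangent of half this angle, whatever the lens; pixels are square), "cx", "cy" (the principal point, pixels), "position" and "attitude" of the camera in the world. Camera axes: x right, y down, z forward; pixel columns grow to the right and rows downward; lengths in mm; the calibration is good to about 2 mm. The wrist camera is an equidistant fisheye: a pixel r from the principal point sees the ray r / f radians off the axis. A picture is of the moment at which its call begins: read the wrist's pose just before it. camera_params takes no time and is no camera call; for the wrist camera it gives the pose at the moment of the call.
- env.hand_in(): hands the job in, once; it reports no verdict.
The state is a dict: "time_s": time; "joints": joint angles; "dq": joint speeds; "tau": joint torques, N m; "tool_pos": TCP position; "eef_rot": TCP orientation; "ft_force": force on the tool from outside, world axes, zero at the start; "wrist_torque": the same for the moment, N m; "opening": finger opening in mm.
Only numpy, scipy, OpenCV 4.12 (cv2) and the standard library are available. Lean on these libraries where they do the work, as an engineer would, in place of code of your own. Each camera call takes 0.05 s, during which the arm holds its last target.

### The job

Gather every steel offcut lying on the weld positioner and the bench into the scrap cup, then push the scrap box's flap in with the cup's rim, tip the offcuts through and stand the empty cup upright on its rubber mat again. Only when all offcuts are in the box, turn the positioner to its loading detent, so that the open side of its nest faces the plate rack, and then slide the top plate off the stack, without lifting it, flat into the nest right up to the two stop pins. Leave the other two plates in place and do not disturb the tools and the can.

Things in the scene. Friction and masses are not known exactly. Their poses are not given: they have to be found in the camera images.
- offcut1: End of 14 mm square bar, 32 mm long, 45 g, bare steel. Origin at the centre of one long side (its underside at the start), x along its length, z away from that side. May be absent. Starts on the positioner's disc.
- offcut2: End of 14 mm square bar, 32 mm long, 45 g, bare steel. Origin at the centre of one long side (its underside at the start), x along its length, z away from that side. May be absent. Starts on the positioner's disc.
- offcut3: End of 14 mm square bar, 32 mm long, 45 g, bare steel. Origin at the centre of one long side (its underside at the start), x along its length, z away from that side. May be absent. Starts on the bench between the positioner and the cup.
- offcut4: End of 14 mm square bar, 32 mm long, 45 g, bare steel. Origin at the centre of one long side (its underside at the start), x along its length, z away from that side. May be absent. Starts on the bench between the positioner and the cup.
- offcut5: End of flat bar, 32 x 20 x 10 mm, 45 g, bare steel. Origin at the centre of its underside, x along the 32 mm, y along the 20 mm, z the 10 mm. May be absent. Starts on the bench between the positioner and the cup.
- offcut6: End of flat bar, 32 x 20 x 10 mm, 45 g, bare steel. Origin at the centre of its underside, x along the 32 mm, y along the 20 mm, z the 10 mm. May be absent. Starts on the bench between the positioner and the cup.
- cup: Scrap cup: conical sheet-steel dipper, 80 mm tall, outside diameter 60 mm at the base, 108 mm at the rim, wall 2.5, floor 3 mm, 170 g. Its octagonal wooden handle, 22 mm across flats (one up), runs level along the cup's -x from the wall to x = -170 mm, axis 50 mm above the underside. Origin: centre of the underside, z up. Starts on the mat, handle roughly towards the robot.
- cup_grip (a point): Point on the handle's axis, 128 mm from the cup's axis: gripped here the hand stays clear beside the scrap box while the cup is in its port. Moves with the cup; axes as the cup's.
- cup_rim (a point): Centre of the cup's mouth, 80 mm above its underside.
- mat: The cup's black rubber mat, 130 x 130 x 4 mm, fixed to the bench. Origin at the centre of its underside.
- scrap_box: Grey closed steel box fixed to the bench, empty: 200 deep (x), 136 wide (y), 266 mm high, sheet 4 mm. Origin: centre of its underside. Its front, x = -100 mm, looks to -x and has the port, 128 mm wide, z = 100 to 235 mm. Handle towards the robot, the cup is poured over its own +y side, which then points along the box's +x; the handle stays outside.
- port (a point): Middle of the port's lower edge, on the box's front face (box x = -100 mm, z = 100 mm). With the rim's pouring point some 15 mm inside and 13 mm above this edge and the cup tipped to about 1.9 rad, the opposite side of the rim holds the flap well open and the offcuts slide out; they stay in up to about 1 rad.
- flap (a joint): One-way spring flap in the port: light metal sheet 3 x 124 x 131 mm, hinged along the port's top edge (box x = -93.5, z = 235 mm), hanging just inside the front wall. 0 shut; opens inwards only, to 1.45 rad; closes by itself with a light spring (0.1 N at its lower edge to start it, about 0.06 N m at 1 rad).
- positioner: Weld positioner, blue base fixed to the bench. Origin on the turntable's axis at bench level. +x points to its plate rack: floor 52 mm up, centre at x = 133 mm, side guides 5 mm thick, 94 mm apart, 80 mm high, cross lips at x = 99.5 (70.5 mm high) and 166.5 mm (68 mm high). The plunger block stands at x = 0, y = -100 to -140 mm, 68 mm high.
- turntable (a joint): Angle of the steel disc (190 mm diameter, top 70 mm above the bench), counter-clockwise from above, -0.3 to 1.9 rad. At 0, the loading position, the nest opens to the rack and a spring plunger sits between two lugs on the rim (another detent at pi/2). Starts at 0.75 to 1.35. Turns lightly (0.08 N m); about 5 N at the post to cross a lug; within 0.05 rad the plunger draws it in and holds it.
- nest (a point): Centre of the nest on the disc's axis, at the disc's top face; axes turn with the disc. Bounded by four pins, 12 mm diameter, 9 mm high: two stops at x = -36, y = +-30 mm and two side pins at x = 2, y = +-53 mm; it opens to +x. A seated plate has its 60 mm along x, its centre at x = y = 0 and one edge against both stops.
- post_top (a point): Top of the upright turning post on the disc: steel, 16 mm diameter, 55 mm tall above the disc, 78 mm from the disc's axis. The point is at the centre of its top end (125 mm above the bench).
- plate2: Top steel plate of the stack of three in the rack, 60 (x) x 90 (y) x 10 mm, 0.42 kg. Origin at the centre of its underside, which is 72 mm above the bench at the start (2 mm above the disc). In the rack its axes are those of the positioner.
- plate1: Middle plate of the stack, the same as the top one, underside at 62 mm.
- plate0: Bottom plate of the stack, the same, underside at 52 mm.
- hammer: Bystander: a hammer lying at the far side of the bench. Leave it.
- brush: Bystander: a flat brush lying beyond the mat. Leave it.
- spray_can: Bystander: a plain aluminium spray can, 60 mm diameter, 150 mm tall, at the right of the bench. Leave it.

How it is judged:
By the outcome, as a careful person would: the job done as asked, in the order asked, and still so for the second after the job is handed in, with the robot touching nothing.
Of offcut1, offcut2, offcut3, offcut4, offcut5, offcut6 only 4 to 6 are there at a start; the rules pass over those that are not, and their reading is None.
At some moment in a run one of offcut3, offcut4, offcut5, offcut6 may be knocked a few centimetres aside while the robot is not near it.
It also fails if it takes over 208 s, if anything falls off the work surface, if the arm or the gripper's body presses on something with over 40 N, if the wrist force passes 120 N, or if a joint passes its speed limit or range.

## Working session

There is one attempt and no reset: what is moved stays moved. The work goes in short steps, Python scripts to look and compute and a shell command to move; the robot and the scene stay as the last step left them, time stands still between calls to the robot, and variables do not carry over. Pictures are saved under pics/ and viewed, and the job is handed in when it is done.

```bash
ls -la; mkdir -p pics
cat > h.py <<'E'
import numpy as np, cv2
from cell import env, vision
from scipy.spatial.transform import Rotation as R
E
python3 - <<'E'
from h import *
print(env.get_state())
for n in ("side","top","wrist"):
    p=vision.camera_params(n); print(n,p)
    im,d=vision.camera(n)
    cv2.imwrite(f"pics/{n}0.png",im[:,:,::-1]); np.save(f"pics/{n}0d.npy",d)
E
```

```text
total 12
drwxr-xr-x  3 agent agent 4096 Dec  6 06:37 .
drwxr-xr-x 23 root  root  4096 Dec  6 06:37 ..
drwxr-xr-x  2 agent agent 4096 Dec  6 06:37 pics
{'time_s': 0.0, 'joints': array([ 1.14299054e+00,  3.42717074e-01,  1.52500266e+00,  3.11666958e-05,
        1.27538307e+00, -1.46013450e-01]), 'dq': array([ 9.10693510e-04,  8.77037591e-04, -1.94744036e-03, -2.47296530e-03,
        1.15309863e-03, -3.47200019e-06]), 'tau': array([ 2.17047855e-04, -4.31227076e+01, -2.44225448e+01,  7.19799497e-02,
        5.55974082e-02, -1.50286869e-04]), 'tool_pos': array([145.81592804, 503.96722279, 248.05287272]), 'eef_rot': array([-2.27974376e-04,  1.40434923e-01,  9.90089623e-01, -7.19993399e-04]), 'ft_force': array([-0.22904641, -0.12083911,  0.56248997]), 'wrist_torque': array([ 0.02929474,  0.01729174, -0.0237583 ]), 'opening': 91.79152119438666}
side {'fov_y': 46.46113235093719, 'cx': 314.31801805716776, 'cy': 198.79794248883545, 'position': array([-100.64326445, -812.36189091,  948.09647475]), 'attitude': array([-0.42110906,  0.83512204, -0.31345536,  0.16426829])}
top {'fov_y': 44.18989205292025, 'cx': 321.8360382597836, 'cy': 197.78169420942902, 'position': array([ 496.66104833,  -31.96748239, 1429.44291029]), 'attitude': array([ 0.0301974 , -0.70260499,  0.71030483, -0.03002322])}
wrist {'fov_y': 65.70646984690485, 'cx': 322.64358789248826, 'cy': 199.3910317056466, 'position': array([ 71.29680536, 526.16151684, 383.3605101 ]), 'attitude': array([0.11757308, 0.79040775, 0.59471752, 0.08799566])}
```

View pics/top0.png

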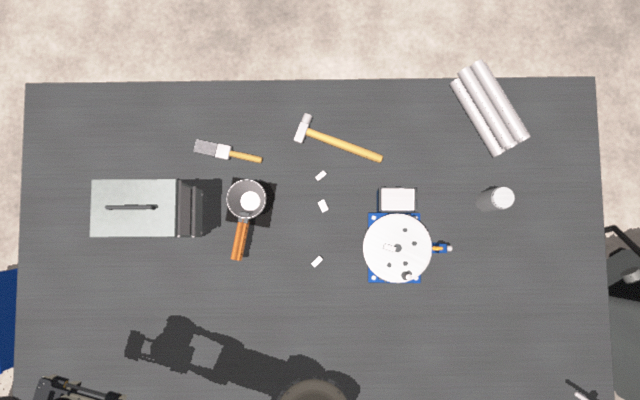

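View pics/side0.png

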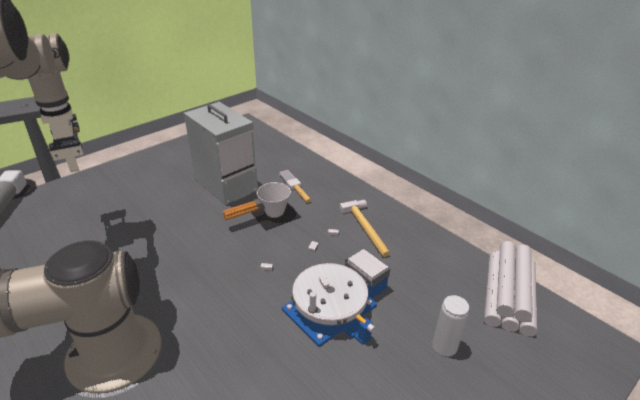

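View pics/wrist0.png

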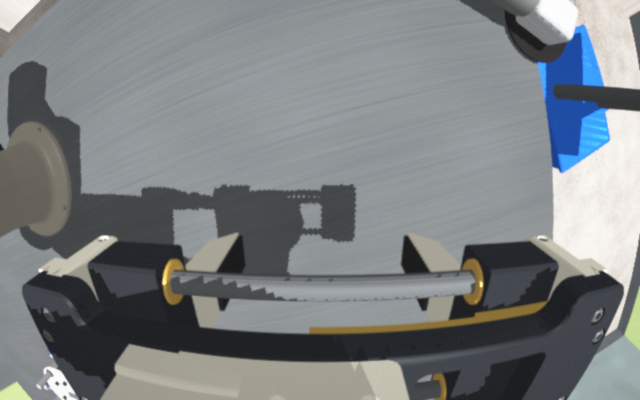

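```bash
cat >> h.py <<'E'
def cam(n):
    p=vision.camera_params(n); q=p['attitude']
    p['R']=R.from_quat([q[1],q[2],q[3],q[0]]).as_matrix()
    p['f']=200/np.tan(np.radians(p['fov_y'])/2); return p
def ray(p,n,u,v):
    a=np.array([u-p['cx'],v-p['cy']])/p['f']
    if n=='wrist':
        t=np.hypot(*a); s=np.sin(t)/t if t>1e-9 else 1
        d=np.array([a[0]*s,a[1]*s,np.cos(t)])
    else: d=np.array([a[0],a[1],1.])
    return p['R']@d
def onz(p,n,u,v,z):
    d=ray(p,n,u,v); o=p['position']; return o+d*(z-o[2])/d[2]
def proj(p,n,X):
    c=p['R'].T@(np.asarray(X,float)-p['position'])
    if n=='wrist':
        r=np.hypot(c[0],c[1]); t=np.arctan2(r,c[2]); k=p['f']*t/max(r,1e-9); return np.array([p['cx']+c[0]*k,p['cy']+c[1]*k])
    return np.array([p['cx']+p['f']*c[0]/c[2],p['cy']+p['f']*c[1]/c[2]])
def two(p1,n1,uv1,p2,n2,uv2):
    d1=ray(p1,n1,*uv1);d2=ray(p2,n2,*uv2);d1/=np.linalg.norm(d1);d2/=np.linalg.norm(d2)
    A=np.array([d1,-d2]).T; s=np.linalg.lstsq(A,p2['position']-p1['position'],rcond=None)[0]
    a=p1['position']+d1*s[0];b=p2['position']+d2*s[1]; return (a+b)/2,np.linalg.norm(a-b)
E
python3 - <<'E'
from h import *
im=cv2.imread('pics/top0.png')
c=im[150:300,215:515]; cv2.imwrite('pics/top0c.png',cv2.resize(c,(800,400),interpolation=cv2.INTER_CUBIC))
im=cv2.imread('pics/side0.png')
c=im[240:345,270:410]; cv2.imwrite('pics/side0c.png',cv2.resize(c,(800,600),interpolation=cv2.INTER_CUBIC))
d=np.load('pics/top0d.npy'); p=cam('top')
def pt(u,v): 
    r=ray(p,'top',u,v); return p['position']+r*d[v,u]
for nm,u,v in [('disc',397,248),('rack',397,198),('box',140,207),('can',503,197),('bench',350,330),('o',320,175),('o',323,206),('o',317,261),('handle',239,240),('cupfl',251,200)]: print(nm,pt(u,v).round(1))
E
```

```text
disc [ 472.1 -237.1   69.9]
rack [ 608.7 -238.2   84. ]
box [576.9 388.2 293.6]
can [ 602.8 -504.3  150.3]
bench [ 239.1 -108.6   -5.6]
o [683.5 -27.7  16. ]
o [594.1 -35.4   9.3]
o [436.6 -16.5  11.7]
handle [498.8 197.9  63.1]
cupfl [614.8 174.5  -3.5]
```

View pics/top0c.png

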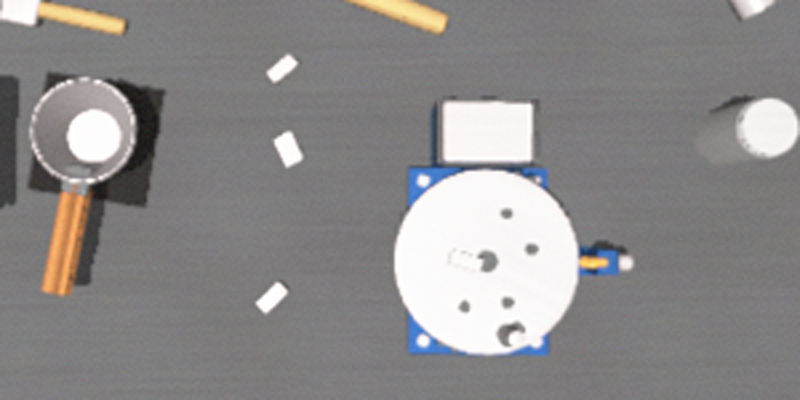

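View pics/side0c.png

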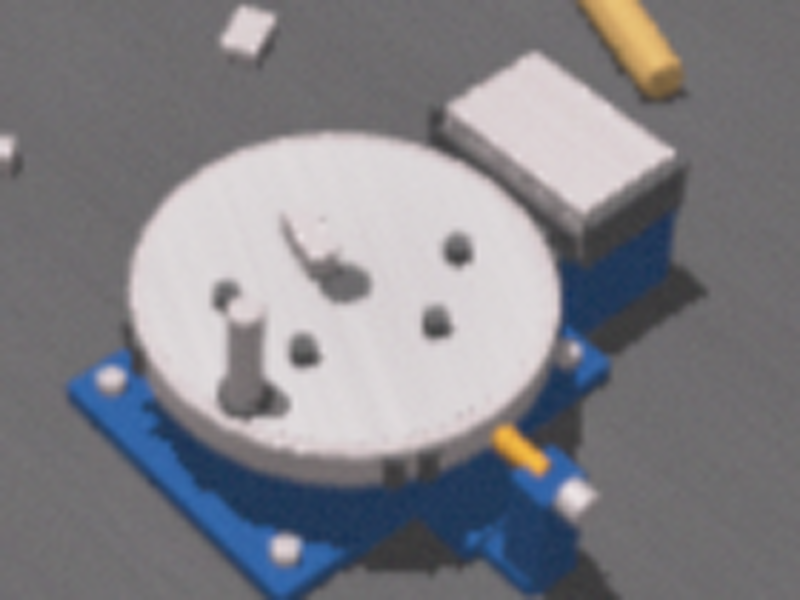

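```bash
python3 - <<'E'
from h import *
p=cam('wrist');print(p['R'].round(3),p['f'])
s=env.get_state();q=s['eef_rot'];T=R.from_quat([q[1],q[2],q[3],q[0]]).as_matrix();print(T.round(3))
print((T.T@p['R']).round(3),T.T@(p['position']-s['tool_pos']))
E
python3 -m crank '[[0.03,-0.05,0.01,0,0,0,0.09],[0.06,-0.1,0.02,0,0,-0.03,0.09],[0.09,-0.15,0.04,0,0,-0.06,0.09],[0.12,-0.2,0.06,0,0,-0.1,0.09],[0.15,-0.25,0.08,0,0,-0.14,0.09],[0.18,-0.3,0.1,0,0,-0.18,0.09],[0.21,-0.35,0.11,0,0,-0.22,0.09],[0.25,-0.4,0.12,0,0,-0.25,0.09],[0.29,-0.44,0.12,0,0,-0.28,0.09],[0.33,-0.48,0.12,0,0,-0.28,0.09],[0.34,-0.5,0.12,0,0,-0.28,0.09]]'
```

```text
[[ 0.277  0.919  0.279]
 [ 0.961 -0.265 -0.081]
 [-0.001  0.291 -0.957]] 309.70691628693146
[[-0.961  0.278 -0.   ]
 [ 0.278  0.961 -0.001]
 [ 0.    -0.001 -1.   ]]
[[ 0.001 -0.957 -0.291]
 [ 1.     0.001  0.001]
 [-0.001 -0.291  0.957]] [  77.8142651     0.36997799 -135.21740022]
time_s: 1.52
tool_pos: [487.4, 1.7, 367.1]
eef_rot: [-0.001, 0.278, 0.96, -0.001]
ft_force: [0.3, -0.2, 0.3]
opening: 89.5
```

```bash
cat >> h.py <<'E'
import pickle
def snap(n,tag):
    p=cam(n); im,d=vision.camera(n); im=im[:,:,::-1].copy()
    cv2.imwrite(f'pics/{tag}.png',im); pickle.dump((p,im,d),open(f'pics/{tag}.pkl','wb')); return p,im,d
def load(tag): return pickle.load(open(f'pics/{tag}.pkl','rb'))
E
python3 - <<'E'
from h import *
snap('wrist','w1')
E
```

```text
(no output)
```

View pics/w1.png

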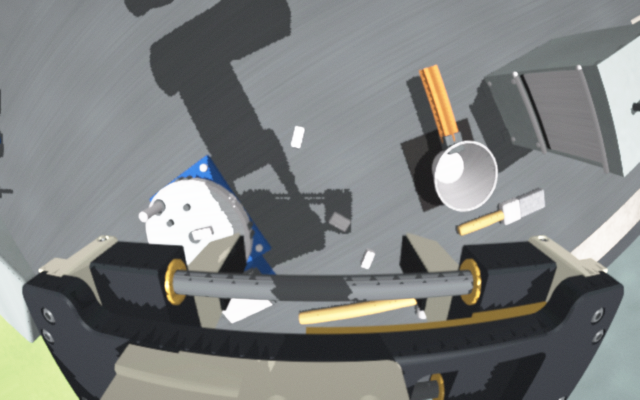

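```bash
cat >> h.py <<'E'
_g=None
def cloud(p,n,d):
    v,u=np.mgrid[0:400,0:640]; a=(u-p['cx'])/p['f'];b=(v-p['cy'])/p['f']
    if n=='wrist':
        t=np.hypot(a,b); k=np.tan(t)/np.maximum(t,1e-9); a=a*k;b=b*k
    P=np.stack([a*d,b*d,d],-1)@p['R'].T+p['position']; P[d<=0]=np.nan; return P
E
python3 - <<'E'
from h import *
p,im,d=load('w1'); P=cloud(p,'wrist',d)
for u,v in [(298,137),(340,222),(368,260),(203,234),(200,200),(320,170),(440,110),(430,85)]: print(u,v,P[v,u].round(1))
# bench offcuts: rect on plane via brightness
g=cv2.cvtColor(im,cv2.COLOR_BGR2GRAY)
for (u,v),h in zip([(298,137),(340,222),(368,260)],[14,10,14]):
    w=25; sub=g[v-w:v+w,u-w:u+w]; c=int(g[v-2:v+3,u-2:u+3].mean())
    bg=np.median(sub); m=(sub>(c+bg)/2).astype(np.uint8)
    n,l,st,ce=cv2.connectedComponentsWithStats(m); k=l[w,w]
    m=(l==k).astype(np.uint8); cn=max(cv2.findContours(m,0,cv2.CHAIN_APPROX_NONE)[0],key=len)[:,0]
    W=np.array([onz(p,'wrist',x+u-w,y+v-w,h)[:2] for x,y in cn],np.float32)
    r=cv2.minAreaRect(W); print(c,bg,m.sum(),r)
E
```

```text
298 137 [439.  -13.3  13.9]
340 222 [nan nan nan]
368 260 [685.  -27.   15.2]
203 234 [ 477.4 -211.3   82.7]
200 200 [ 432.3 -186.9   69.4]
320 170 [505.1 -14.3  -0.9]
440 110 [509.8 190.8  64.7]
430 85 [470.7 195.8  64.3]
254 150.0 209 ((437.7494812011719, -13.957489013671875), (15.795099258422852, 33.26961898803711), 43.1105842590332)
158 142.0 160 ((596.7312622070312, -32.82637023925781), (28.732818603515625, 17.53801918029785), 29.52840232849121)
252 150.0 150 ((684.5161743164062, -27.452360153198242), (16.17212677001953, 35.030723571777344), 41.366737365722656)
```

```bash
python3 - <<'E'
from h import *
pt,pw=load('w1')[0],load('w1')[0]
pt=cam('top')
# top centroids
g=cv2.cvtColor(cv2.imread('pics/top0.png'),cv2.COLOR_BGR2GRAY)
n,l,st,ce=cv2.connectedComponentsWithStats((g>185).astype(np.uint8))
tops=[]
for i in range(1,n):
    if 20<st[i,4]<200 and 300<ce[i][0]<335: tops.append(ce[i]); 
gw=cv2.cvtColor(load('w1')[1],cv2.COLOR_BGR2GRAY)
for t in tops:
    for w in [(298,137),(340,222),(368,260)]:
        X,e=two(pt,'top',t,pw,'wrist',w)
        if e<10: print(t.round(1),w,X.round(1),round(e,1))
E
python3 -m crank '[[-0.01,-0.0,-0.06,0,0,-0.05,0.09],[-0.03,-0.01,-0.12,0,0,-0.1,0.09],[-0.05,-0.0157,-0.18,0,0,-0.2,0.09],[-0.05,-0.0157,-0.24,0,0,-0.255,0.09],[-0.05,-0.0157,-0.28,0,0,-0.255,0.09],[-0.05,-0.0157,-0.28,0,0,-0.255,0.09]]'
python3 - <<'E'
from h import *
snap('wrist','w2')
E
```

```text
[320.2 175.3] (368, 260) [682.7 -27.4  18.7] 2.0
[322.6 205.5] (340, 222) [595.9 -33.2  12.3] 2.6
[316.3 261.2] (298, 137) [437.6 -13.8  16.2] 3.0
time_s: 2.33
tool_pos: [435.5, -14.7, 85.0]
eef_rot: [-0.004, 0.398, 0.917, -0.002]
ft_force: [0.1, 0.8, -0.3]
opening: 90.2
```

View pics/w2.png

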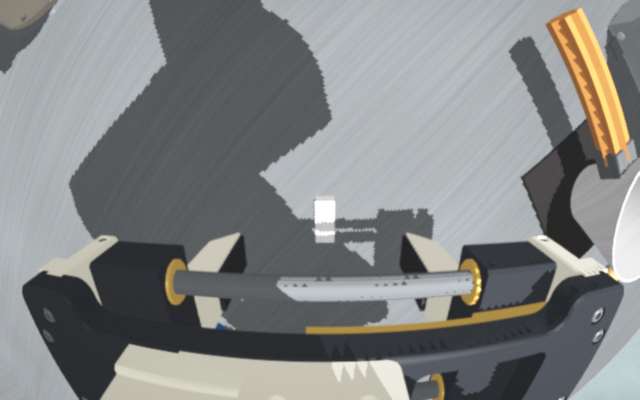

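```bash
python3 - <<'E'
from h import *
p,im,d=load('w2')
print(proj(p,'wrist',[437.7,-14,14]))
for uv in [(315,197),(335,197),(315,242),(335,242)]: print(onz(p,'wrist',*uv,14))
E
python3 -m crank '[[0.0022,0.0007,-0.05,0,0,0,0.05],[0.0022,0.0007,-0.061,0,0,0,0.04],[0.0022,0.0007,-0.061,0,0,0,0.04],[0.0022,0.0007,-0.061,0,0,0,0],[0.0022,0.0007,-0.061,0,0,0,0],[0.0022,0.0007,-0.061,0,0,0,0],[0.0022,0.0007,-0.061,0,0,0,0]]' 25
```

```text
[324.81266009 222.09881919]
[419.97676483  -5.09411748  14.        ]
[430.11161113   4.41775708  14.        ]
[443.15420298 -30.27385029  14.        ]
[453.81341287 -20.26764498  14.        ]
time_s: 3.25
tool_pos: [439.5, -14.3, 26.1]
eef_rot: [-0.002, 0.398, 0.917, -0.001]
ft_force: [-0.4, -0.1, 0.1]
opening: 24.7
```

```bash
python3 -m crank '[[0,0,-0.001,0,0,0,0],[0,0,-0.001,0,0,0,0],[0,0,-0.001,0,0,0,0]]'
python3 - <<'E'
from h import *
# cup rim from wrist w1: depth-based cloud near z~84 and top0
p,im,d=load('w1'); P=cloud(p,'wrist',d)
m=(P[...,2]>79)&(P[...,2]<90)&(P[...,0]>530)&(P[...,0]<680)&(P[...,1]>100)&(P[...,1]<260)
Q=P[m]; print(len(Q),np.median(Q[:,2]))
(c,r)=cv2.minEnclosingCircle(Q[:,:2].astype(np.float32)); print('w1 depth',c,r)
pt=cam('top'); d=np.load('pics/top0d.npy'); Pt=cloud(pt,'top',d)
m=(Pt[...,2]>79)&(Pt[...,2]<90)&(Pt[...,0]>530)&(Pt[...,0]<680)&(Pt[...,1]>100)&(Pt[...,1]<260)
Q=Pt[m]; print(len(Q)); print(cv2.minEnclosingCircle(Q[:,:2].astype(np.float32)))
# handle in w1: orange mask
hsv=cv2.cvtColor(im,cv2.COLOR_BGR2HSV); m=((hsv[...,0]<18)&(hsv[...,1]>140)&(hsv[...,2]>90)).astype(np.uint8)
n,l,st,ce=cv2.connectedComponentsWithStats(m)
for i in range(1,n):
    if st[i,4]>60:
        vv,uu=np.where(l==i); W=np.array([onz(p,'wrist',a,b,65)[:2] for a,b in zip(uu,vv)],np.float32)
        print(st[i],cv2.minAreaRect(W), np.nanmedian(P[l==i][:,2]))
g=im; vv,uu=np.where(m)
E
```

```text
time_s: 3.62
tool_pos: [439.5, -14.3, 25.1]
eef_rot: [-0.002, 0.398, 0.917, -0.001]
ft_force: [-0.1, -0.2, 1.7]
opening: 13.9
505 82.69829485962106
w1 depth (613.5253295898438, 177.53164672851562) 54.449981689453125
137
((612.8662109375, 177.4169158935547), 53.6404914855957)
[420  67  34  70 752] ((497.0350341796875, 192.76185607910156), (24.555091857910156, 102.4606704711914), 77.91149139404297) 64.31707488914819
```

```bash
python3 -m crank '[[0,0,0.06,0,0,0,0],[0.02,0.02,0.11,0,0,0,0],[0.06,0.065,0.13,0,0,0,0],[0.1,0.11,0.13,0,0,0,0],[0.14,0.155,0.13,0,0,0,0],[0.17,0.187,0.13,0,0,0,0],[0.1735,0.192,0.13,0,0,0,0],[0.1735,0.192,0.08,0,0,0,0],[0.1735,0.192,0.06,0,0,0,0],[0.1735,0.192,0.06,0,0,0,0]]'
```

```text
time_s: 4.88
tool_pos: [611.2, 176.6, 83.1]
eef_rot: [-0.004, 0.399, 0.917, -0.003]
ft_force: [0.6, -1.2, 0.1]
opening: 13.4
```

Run:
```python
from h import *
snap('wrist','w3')
```

```text
(no output)
```

View pics/w3.png

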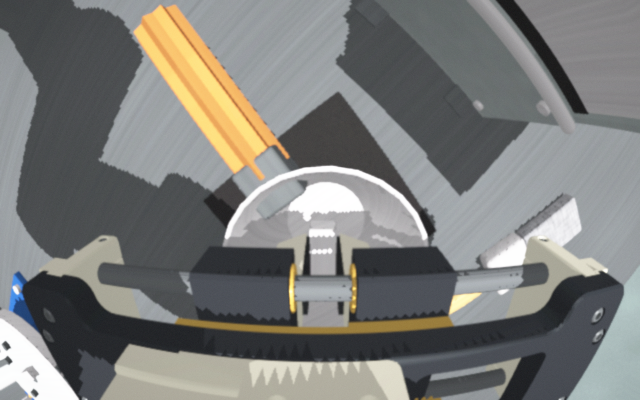

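```bash
python3 -m crank '[[0,0,0,0,0,0,0.03],[0,0,0,0,0,0,0.03],[0,0,0,0,0,0,0.03],[0,0,0.05,0,0,0,0.03],[0,0,0.1,0,0,0,0.03]]'
python3 - <<'E'
from h import *
print(env.get_state()['joints'].round(3))
snap('wrist','w4')
E
```

```text
time_s: 5.55
tool_pos: [612.1, 176.9, 185.9]
eef_rot: [-0.003, 0.399, 0.917, -0.002]
ft_force: [0.3, 0.3, 0.7]
opening: 29.8
[ 0.161  0.602  1.274 -0.     1.274 -0.589]
```

View pics/w4.png

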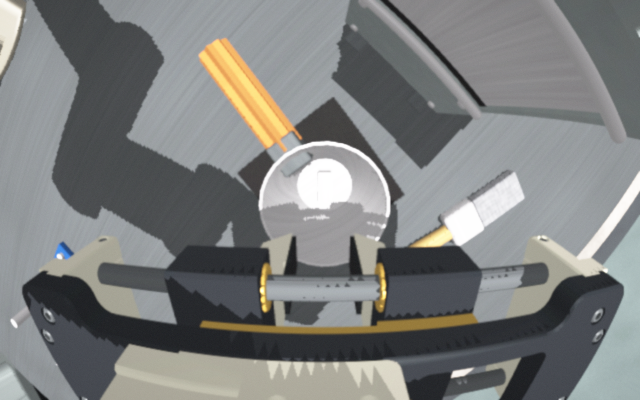

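```bash
python3 -m crank '[[0,-0.02,0,0,0,0.17,0.06],[-0.005,-0.05,0,0,0,0.34,0.06],[-0.01,-0.1,0,0,0,0.51,0.06],[-0.015,-0.15,0,0,0,0.68,0.06],[-0.0156,-0.19,-0.02,0,0,0.85,0.06],[-0.0156,-0.21,-0.04,0,0,1.02,0.06],[-0.0156,-0.21,-0.06,0,0,1.19,0.06],[-0.0156,-0.21,-0.06,0,0,1.335,0.06],[-0.0156,-0.21,-0.06,0,0,1.335,0.06]]'
python3 - <<'E'
from h import *
p,im,d=snap('wrist','w5')
print(proj(p,'wrist',[596.5,-33,10]))
print(env.get_state()['joints'].round(3))
E
```

```text
time_s: 6.72
tool_pos: [599.6, -32.6, 134.3]
eef_rot: [0.001, -0.254, 0.967, 0.002]
ft_force: [-0.0, 0.6, 0.0]
opening: 60.2
[323.65178208 194.47555778]
[-0.184  0.584  1.462  0.006  1.096 -2.27 ]
```

View pics/w5.png

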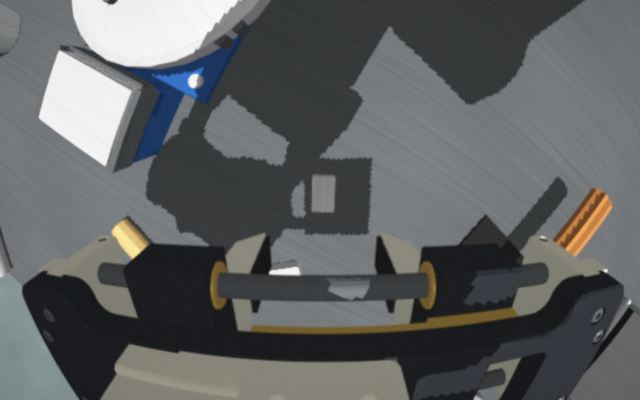

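```bash
python3 -m crank '[[-0.0031,-0.0004,-0.05,0,0,0,0.05],[-0.0031,-0.0004,-0.1,0,0,0,0.035],[-0.0031,-0.0004,-0.1103,0,0,0,0.03],[-0.0031,-0.0004,-0.1103,0,0,0,0.03],[-0.0031,-0.0004,-0.1103,0,0,0,0],[-0.0031,-0.0004,-0.1103,0,0,0,0],[-0.0031,-0.0004,-0.1103,0,0,0,0],[-0.0031,-0.0004,-0.1103,0,0,0,0]]' 25
```

```text
time_s: 7.78
tool_pos: [597.6, -32.9, 25.7]
eef_rot: [0.003, -0.253, 0.967, 0.002]
ft_force: [-0.0, 0.6, 6.8]
opening: 19.4
```

```bash
python3 -m crank '[[0,0,0.06,0,0,0,0],[0,0.02,0.11,0,0,0,0],[0.005,0.07,0.13,0,0,0,0],[0.01,0.13,0.13,0,0,0,0],[0.0154,0.18,0.13,0,0,0,0],[0.0154,0.2104,0.13,0,0,0,0],[0.0154,0.2104,0.11,0,0,0,0],[0.0154,0.2104,0.06,0,0,0,0],[0.0154,0.2104,0.06,0,0,0,0]]'
python3 - <<'E'
from h import *
p,im,d=snap('wrist','w6')
E
```

```text
time_s: 8.9
tool_pos: [610.2, 177.2, 82.2]
eef_rot: [-0.002, -0.253, 0.967, 0.002]
ft_force: [-0.1, 0.4, 0.5]
opening: 19.4
```

View pics/w6.png

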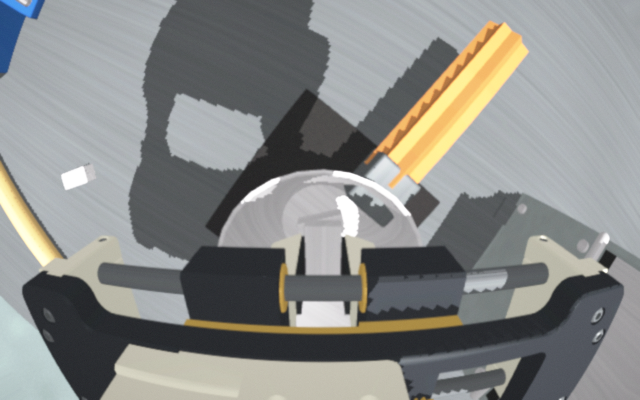

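```bash
python3 -m crank '[[0,0,0,0,0,0,0.035],[0,0,0,0,0,0,0.035],[0,0,0,0,0,0,0.035],[0,0,0.05,0,0,0,0.035],[0,0,0.1,0,0,-0.1,0.035],[0.01,-0.03,0.1,0,0,-0.27,0.05],[0.02,-0.08,0.1,0,0,-0.44,0.05],[0.04,-0.13,0.1,0,0,-0.61,0.05],[0.06,-0.18,0.08,0,0,-0.78,0.05],[0.0738,-0.204,0.06,0,0,-0.95,0.05],[0.0738,-0.204,0.05,0,0,-1.12,0.05],[0.0738,-0.204,0.05,0,0,-1.29,0.05]]'
python3 -m crank '[[0,0,0,0,0,-0.1,0.04],[0,0,0,0,0,-0.1,0.04]]'
python3 - <<'E'
from h import *
p,im,d=snap('wrist','w7')
print(proj(p,'wrist',[684,-27,14]))
E
```

```text
time_s: 10.45
tool_pos: [685.4, -27.4, 133.9]
eef_rot: [0.001, 0.383, 0.924, 0.001]
ft_force: [-0.2, 0.1, -0.6]
opening: 50.1
time_s: 10.7
tool_pos: [685.5, -27.5, 134.2]
eef_rot: [0.001, 0.428, 0.904, 0.001]
ft_force: [-0.2, -0.0, 0.4]
opening: 40.6
[320.0939106  198.44511895]
```

View pics/w7.png

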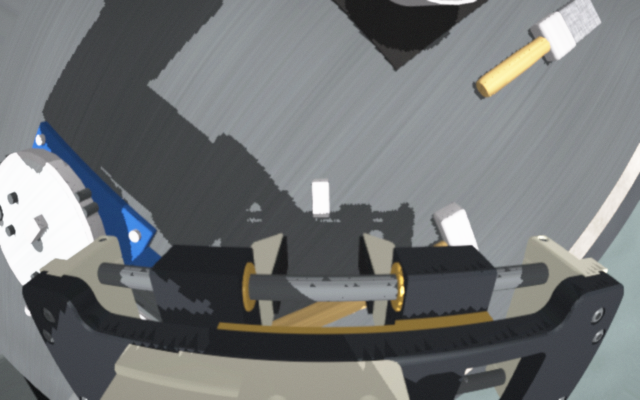

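```bash
python3 -m crank '[[-0.0025,0.0005,-0.05,0,0,0,0.04],[-0.0025,0.0005,-0.1,0,0,0.03,0.03],[-0.0025,0.0005,-0.1105,0,0,0.03,0.03],[-0.0025,0.0005,-0.1105,0,0,0.03,0.03],[-0.0025,0.0005,-0.1105,0,0,0.03,0],[-0.0025,0.0005,-0.1105,0,0,0.03,0],[-0.0025,0.0005,-0.1105,0,0,0.03,0],[-0.0025,0.0005,-0.1105,0,0,0.03,0]]' 25
```

```text
time_s: 11.75
tool_pos: [683.6, -27.0, 24.7]
eef_rot: [0.002, 0.414, 0.91, 0.001]
ft_force: [0.3, -0.3, 4.7]
opening: 13.5
```

```bash
python3 -m crank '[[0,0,0.06,0,0,0,0],[0,0.02,0.11,0,0,0,0],[-0.01,0.07,0.13,0,0,0,0],[-0.03,0.12,0.13,0,0,0,0],[-0.05,0.17,0.13,0,0,0,0],[-0.0695,0.2043,0.13,0,0,0,0],[-0.0695,0.2043,0.12,0,0,0,0],[-0.0695,0.2043,0.07,0,0,0,0],[-0.0695,0.2043,0.063,0,0,0,0],[-0.0695,0.2043,0.063,0,0,0,0]]'
python3 - <<'E'
from h import *
p,im,d=snap('wrist','w8')
E
```

```text
time_s: 13.0
tool_pos: [614.4, 176.5, 87.6]
eef_rot: [0.002, 0.414, 0.91, 0.001]
ft_force: [0.4, -0.6, -0.4]
opening: 14.1
```

View pics/w8.png

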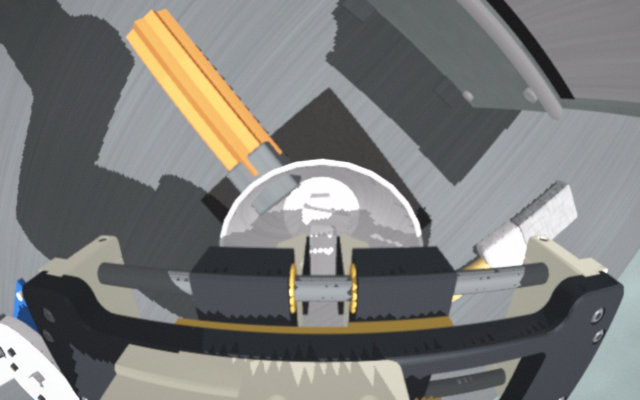

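```bash
python3 -m crank '[[0,0,0,0,0,0,0.03],[0,0,0,0,0,0,0.03],[0,0,0,0,0,0,0.03],[0,0,0.05,0,0,0,0.03],[0,-0.01,0.11,0,0,0,0.03],[-0.01,-0.06,0.14,0,0,0,0.04],[-0.03,-0.12,0.16,0,0,0,0.05],[-0.05,-0.18,0.16,0,0,0,0.05],[-0.07,-0.24,0.16,0,0,0,0.05],[-0.08,-0.3,0.16,0,0,0,0.05],[-0.09,-0.36,0.16,0,0,0,0.05],[-0.09,-0.4,0.16,0,0,0,0.05]]'
python3 -m crank '[[0,0,0,0,0,0,0.05]]'
python3 - <<'E'
from h import *
p,im,d=snap('wrist','w9')
print(env.get_state()['joints'].round(2))
snap('top','t9')
E
```

```text
time_s: 14.55
tool_pos: [524.1, -225.9, 249.2]
eef_rot: [0.003, 0.415, 0.91, 0.001]
ft_force: [0.7, 0.7, 0.4]
opening: 49.8
time_s: 14.68
tool_pos: [523.6, -228.7, 249.2]
eef_rot: [0.003, 0.417, 0.909, 0.001]
ft_force: [0.6, 0.7, -1.1]
opening: 50.0
[-0.55  0.42  1.4   0.    1.31 -1.26]
```

View pics/w9.png

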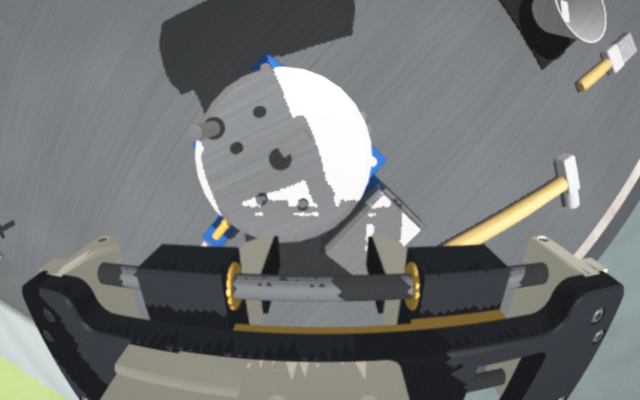

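View pics/t9.png

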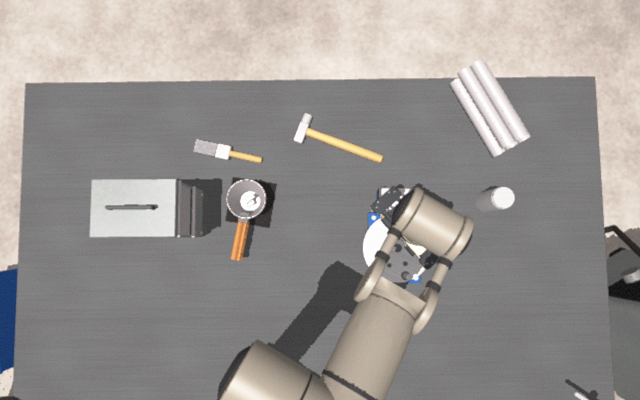

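Run:
```python
from h import *
p,im,d=load('w9'); P=cloud(p,'wrist',d)
c=im[60:260,180:400]; c=cv2.resize(c,(660,600),interpolation=cv2.INTER_CUBIC)
c=np.clip((c.astype(float)-100)*1.6,0,255); cv2.imwrite('pics/w9c.png',c)
Z=P[60:260,180:400,2]; 
m=(Z>76)&(Z<100); print(m.sum())
h=cv2.resize(np.clip((np.nan_to_num(Z)-60)*8,0,255).astype(np.uint8),(660,600),interpolation=cv2.INTER_NEAREST); cv2.imwrite('pics/w9z.png',h)
```

```text
3561[ WARN:0@0.627] global loadsave.cpp:1063 imwrite_ Unsupported depth image for selected encoder is fallbacked to CV_8U.
```

View pics/w9c.png

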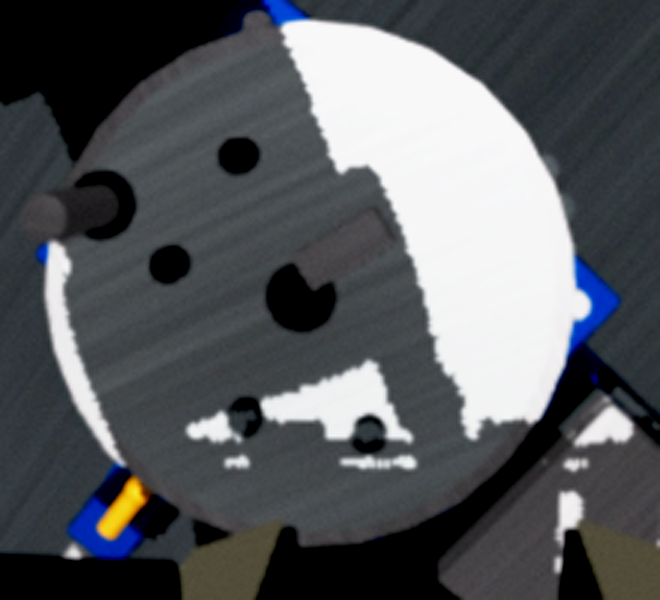

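View pics/w9z.png

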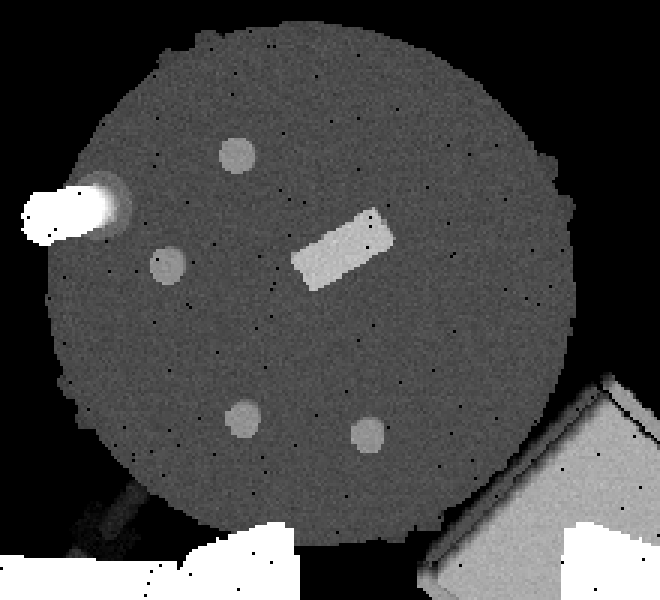

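Run:
```python
from h import *
p,im,d=load('w9'); P=cloud(p,'wrist',d); Z=P[...,2]
def comps(lo,hi,a0,a1,roi=(60,240,180,400)):
    m=np.zeros(Z.shape,np.uint8); r=roi; m[r[0]:r[1],r[2]:r[3]]=((Z>lo)&(Z<hi))[r[0]:r[1],r[2]:r[3]]
    m=cv2.medianBlur(m,3); n,l,st,ce=cv2.connectedComponentsWithStats(m)
    return [(ce[i],l==i) for i in range(1,n) if a0<st[i,4]<a1]
dm=np.median(Z[150:165,300:310]);print('disc z',dm)
for c,m in comps(75,90,50,2000):
    Q=P[m]; print(c.round(1),m.sum(),'z',np.median(Q[:,2]).round(1),'mean',Q[:,:2].mean(0).round(1),cv2.minAreaRect(Q[:,:2].astype(np.float32)))
for c,m in comps(110,135,20,3000):
    Q=P[m]; print('post',c.round(1),m.sum(),Q.max(0).round(1),Q[Q[:,2]>121].mean(0).round(1))
# disc circle
m=(Z>66)&(Z<74); m[:60]=0;m[240:]=0; m=cv2.medianBlur(m.astype(np.uint8),5)
n,l,st,ce=cv2.connectedComponentsWithStats(m); k=1+np.argmax(st[1:,4]); Q=P[l==k][:,:2].astype(np.float32)
hull=cv2.convexHull(Q)[:,0]; A=np.c_[2*hull,np.ones(len(hull))]; s=np.linalg.lstsq(A,(hull**2).sum(1),rcond=None)[0]; print('disc',s[:2],np.sqrt(s[2]+s[0]**2+s[1]**2),cv2.minEnclosingCircle(Q))
s=env.get_state();print(s['tool_pos'],s['time_s'])
```

```text
disc z 69.3428805491495
[258.5 111.4] 115 z 78.1 mean [ 427.8 -211.8] ((427.80908203125, -211.94699096679688), (11.349553108215332, 11.039847373962402), 38.44157409667969)
[215.5 127.8] 65 z 82.1 mean [ 403.6 -251.6] ((402.92987060546875, -252.7205810546875), (6.8860955238342285, 15.309582710266113), 41.422889709472656)
[293.9 142.7] 472 z nan mean [nan nan] ((475.2425537109375, -213.18199157714844), (31.578615188598633, 13.234583854675293), 70.31859588623047)
[235.2 148.2] 113 z nan mean [nan nan] ((432.2852783203125, -256.34210205078125), (11.206899642944336, 11.29128360748291), 37.260528564453125)
[376.7 220. ] 1755 z nan mean [nan nan] ((583.8185424804688, -214.203369140625), (64.90874481201172, 69.1637191772461), 35.109256744384766)
[260.7 199.5] 107 z 78.2 mean [ 486.1 -281.8] ((486.0270690917969, -282.21966552734375), (11.721250534057617, 11.830795288085938), 33.11932373046875)
[302.2 205. ] 101 z 78.2 mean [ 523.1 -257.7] ((523.0760498046875, -258.0229797363281), (10.516416549682617, 11.94745922088623), 42.90171432495117)
post [196.9 131.9] 297 [nan nan nan] [ 399.6 -255.4  123.8]
disc [ 475.50017751 -255.10145662] 112.65425914738732 ((476.1010437011719, -250.77633666992188), 117.11751556396484)
[ 523.87967328 -225.93853923  249.25642213] 14.775
```

```bash
python3 -m crank '[[-0.01,0.002,0,0,0,-0.17,0.03],[-0.02,0.005,0,0,0,-0.34,0.026],[-0.03,0.008,-0.02,0,0,-0.51,0.026],[-0.04,0.011,-0.04,0,0,-0.68,0.026],[-0.0487,0.0127,-0.06,0,0,-0.85,0.026],[-0.0487,0.0127,-0.09,0,0,-1.0,0.026],[-0.0487,0.0127,-0.09,0,0,-1.054,0.026],[-0.0487,0.0127,-0.09,0,0,-1.054,0.026]]'
python3 - <<'E'
from h import *
p,im,d=snap('wrist','w10')
print(proj(p,'wrist',[475.2,-213.2,84]))
E
```

```text
time_s: 15.78
tool_pos: [475.5, -211.8, 159.4]
eef_rot: [0.003, 0.816, 0.578, -0.0]
ft_force: [0.5, -0.1, 0.2]
opening: 26.1
[321.16780569 221.00013302]
```

View pics/w10.png

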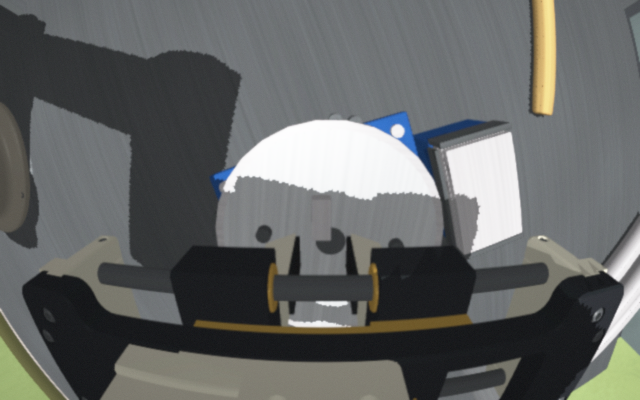

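```bash
python3 -m crank '[[0,-0.0014,-0.04,0,0,0,0.026],[0,-0.0014,-0.0635,0,0,0,0.026],[0,-0.0014,-0.0635,0,0,0,0.026],[0,-0.0014,-0.0635,0,0,0,0],[0,-0.0014,-0.0635,0,0,0,0],[0,-0.0014,-0.0635,0,0,0,0],[0,-0.0014,-0.0635,0,0,0,0]]' 25
```

```text
time_s: 16.7
tool_pos: [476.4, -213.8, 97.5]
eef_rot: [0.005, 0.816, 0.579, 0.001]
ft_force: [-0.0, 1.3, 7.5]
opening: 14.0
```

```bash
python3 -m crank '[[0,0,0.05,0,0,0,0],[0.01,0.02,0.09,0,0,0,0],[0.02,0.07,0.09,0,0,0,0],[0.04,0.125,0.09,0,0,0,0],[0.06,0.18,0.09,0,0,0,0],[0.08,0.235,0.09,0,0,0,0],[0.1,0.29,0.09,0,0,0,0],[0.12,0.345,0.09,0,0,0,0],[0.1366,0.3913,0.09,0,0,0,0],[0.1366,0.3913,0.09,0,0,0,0]]'
python3 - <<'E'
from h import *
p,im,d=snap('wrist','w11')
E
```

```text
time_s: 17.95
tool_pos: [613.2, 180.8, 187.1]
eef_rot: [0.004, 0.814, 0.58, 0.001]
ft_force: [0.5, -0.3, -0.6]
opening: 13.7
```

View pics/w11.png

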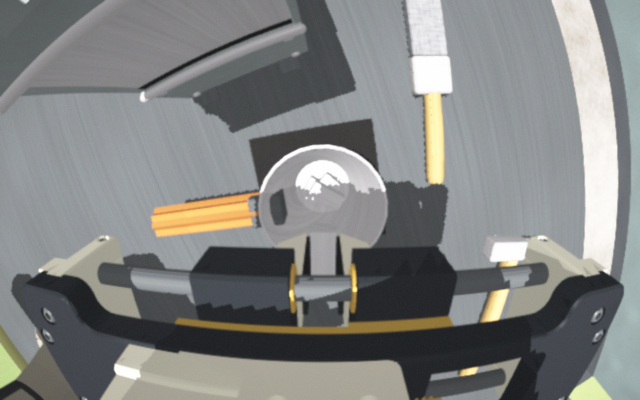

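```bash
python3 -m crank '[[0,-0.0033,-0.05,0,0,0,0],[0,-0.0033,-0.097,0,0,0,0],[0,-0.0033,-0.1,0,0,0,0],[0,-0.0033,-0.1,0,0,0,0],[0,-0.0033,-0.1,0,0,0,0.03],[0,-0.0033,-0.1,0,0,0,0.03],[0,-0.0033,-0.1,0,0,0,0.03],[0,-0.0033,-0.05,0,0,0,0.03],[0,-0.0033,0.01,0,0,0,0.03],[-0.05,-0.0033,0.06,0,0,0,0.03],[-0.1,-0.0033,0.07,0,0,0,0.03],[-0.1,-0.0033,0.07,0,0,0,0.03]]'
python3 - <<'E'
from h import *
p,im,d=snap('wrist','w12'); snap('top','t12')
snap('side','s12')
E
```

```text
time_s: 19.5
tool_pos: [510.0, 175.9, 259.3]
eef_rot: [0.005, 0.814, 0.58, 0.001]
ft_force: [-0.2, 1.1, -0.1]
opening: 30.2
```

View pics/w12.png

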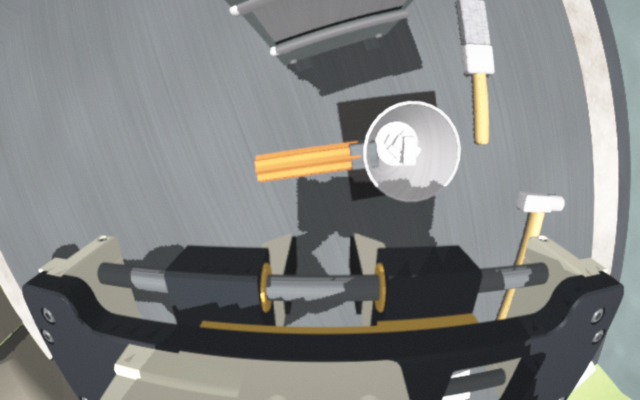

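View pics/t12.png

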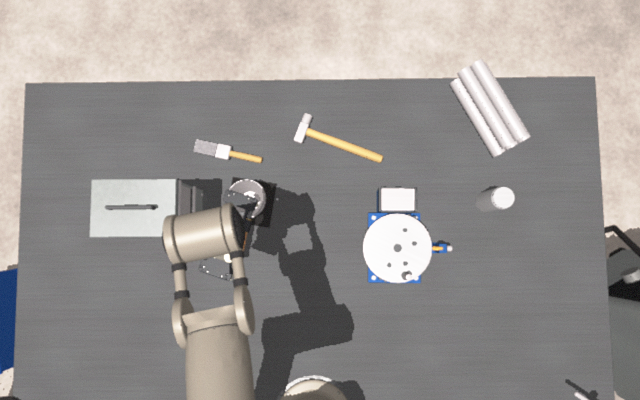

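View pics/s12.png

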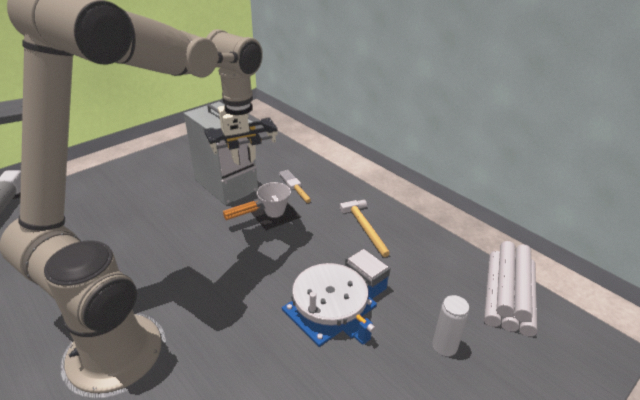

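Run:
```python
from h import *
print([a for a in dir(env) if not a.startswith('_')],[a for a in dir(vision) if not a.startswith('_')])
s=env.get_state();print(s['joints'],s['tool_pos'],s['eef_rot'])
```

```text
['MotionError', 'get_state', 'hand_in', 'tip_reach'] ['camera', 'camera_params']
[ 0.19269658  0.3655301   1.46469797 -0.00845765  1.30597738  0.52894749] [513.38765489 175.54929705 257.26755088] [4.83130162e-03 8.14815550e-01 5.79699648e-01 7.71931538e-04]
```

Run:
```python
from h import *
pt=cam('top'); P0=cloud(pt,'top',np.load('pics/top0d.npy'))
m=(P0[...,2]>255)&(P0[...,2]<275)&(P0[...,1]>200)&(P0[...,0]>400)&(P0[...,0]<750); Q=P0[m][:,:2].astype(np.float32)
print('box top',len(Q),np.median(P0[m][:,2]),cv2.minAreaRect(Q))
for tag in ['w1','w4','w5','w12','w11']:
    p,im,d=load(tag); P=cloud(p,'wrist',d)
    # cup rim
    m=(P[...,2]>80)&(P[...,2]<88)&(np.hypot(P[...,0]-613,P[...,1]-177.5)<65); 
    if m.sum()>100:
        Q=P[m][:,:2]; rr=np.hypot(*(Q-[613,177.5]).T); Q=Q[rr>46]; A=np.c_[2*Q,np.ones(len(Q))]; s=np.linalg.lstsq(A,(Q**2).sum(1),rcond=None)[0]; print(tag,'rim',s[:2].round(1),np.sqrt(s[2]+s[0]**2+s[1]**2).round(1),len(Q))
    # handle top
    m=(P[...,2]>56)&(P[...,2]<72)&(P[...,0]>435)&(P[...,0]<550)&(P[...,1]>160)&(P[...,1]<230)
    if m.sum()>200:
        Q=P[m]; c=Q.mean(0); U,S,Vt=np.linalg.svd((Q-c)[:, :2],full_matrices=False); a=Vt[0]*np.sign(Vt[0][0]); print(tag,'handle c',c.round(1),'ang',np.degrees(np.arctan2(a[1],a[0])).round(1),'xmin',Q[:,0].min().round(1),'z98',np.percentile(Q[:,2],95).round(1))
    # box front face points z 110..230? flap/front: y near 290
    m=(P[...,2]>20)&(P[...,2]<95)&(P[...,1]>255)&(P[...,1]<330)&(P[...,0]>500)&(P[...,0]<660)
    if m.sum()>100:
        Q=P[m][:,:2]; c=Q.mean(0); U,S,Vt=np.linalg.svd(Q-c,full_matrices=False); a=Vt[0]*np.sign(Vt[0][0]);print(tag,'front',len(Q),c.round(1),np.degrees(np.arctan2(a[1],a[0])).round(1),S, Q[:,0].min(),Q[:,0].max())
```

```text
box top 4737 264.96724884439664 ((578.609130859375, 417.27691650390625), (202.72271728515625, 136.08192443847656), 89.48719787597656)
w1 rim [613.3 177.1] 51.9 464
w1 handle c [498.2 197.2  64.2] ang -11.7 xmin 445.0 z98 68.4
w1 front 1700 [574.6 317.8] -0.7 [1657.70853805   65.31791481] 509.8868023807173 647.1269975516739
w4 rim [613.6 177.5] 51.8 1339
w4 handle c [500.3 200.7  64.3] ang -11.5 xmin 444.9 z98 68.2
w4 front 3128 [578.2 317.4] -0.3 [2151.2087879    45.08666031] 510.0480968349532 646.7490086774912
w5 handle c [481.6 197.7  63.2] ang -12.2 xmin 444.6 z98 68.0
w12 rim [613.7 177.6] 51.8 968
w12 handle c [499.5 200.9  64.3] ang -11.4 xmin 445.5 z98 68.3
w12 front 1112 [577.2 317.5] -0.3 [1313.17913623   44.46528234] 510.81502685519746 647.4489046873949
w11 rim [614.  177.6] 51.8 1112
w11 handle c [502.1 201.   64.2] ang -11.4 xmin 445.5 z98 68.1
w11 front 2051 [581.3 317.3] -0.5 [1767.83273131   47.40461143] 510.53608980687255 646.4512343433887
```

```bash
cat > rec.py <<'E'
from h import *
import json
s=env.get_state(); open('rec.jsonl','a').write(json.dumps([s['joints'].tolist(),s['tool_pos'].tolist(),s['eef_rot'].tolist(),s['time_s']])+'\n'); print(s['joints'].round(3),s['tool_pos'].round(1),s['time_s'])
E
python3 -m crank '[[-0.01,0,0,0,0,0.17,0.05],[-0.02,0,0,0,0,0.34,0.05],[-0.02,0,0,0,0,0.51,0.05],[-0.02,0,0,0,0,0.68,0.05],[-0.02,0,0,0,0,0.85,0.05],[-0.02,0,0,0,0,1.02,0.05],[-0.02,0,0,0,0,1.19,0.05],[-0.02,0,0,0,0,1.36,0.05],[-0.02,0,0,0,0,1.53,0.05],[-0.02,0,0,0,0,1.7,0.05],[-0.02,0,0,0,0,1.7,0.05]]'; python3 rec.py
python3 -m crank '[[0,0,0,0.17,0,0,0.05],[0,0,0,0.34,0,0,0.05],[0,0,0,0.51,0,0,0.05],[0,0,0,0.68,0,0,0.05],[0,0,0,0.68,0,0,0.05]]'; python3 rec.py
python3 -m crank '[[0,0,0,-0.17,0,0,0.05],[0,0,0,-0.34,0,0,0.05],[0,0,0,-0.51,0,0,0.05],[0,0,0,-0.68,0,0,0.05],[0,0,0,-0.85,0,0,0.05],[0,0,0,-1.02,0,0,0.05],[0,0,0,-1.19,0,0,0.05],[0,0,0,-1.36,0,0,0.05],[0,0,0,-1.36,0,0,0.05]]'; python3 rec.py
```

```text
time_s: 21.02
tool_pos: [494.3, 175.4, 256.4]
eef_rot: [0.002, 0.103, 0.995, 0.004]
ft_force: [0.1, -0.5, -0.2]
opening: 50.2
[ 0.191  0.331  1.518  0.007  1.286 -1.175] [494.3 175.4 256.4] 21.025
time_s: 21.65
tool_pos: [494.8, 173.3, 254.6]
eef_rot: [-0.034, 0.102, 0.936, 0.335]
ft_force: [-1.3, 0.2, -0.1]
opening: 49.8
[-0.185  0.346  1.701  0.702  1.313 -1.801] [494.8 173.3 254.6] 21.65
time_s: 22.78
tool_pos: [494.9, 176.3, 253.3]
eef_rot: [0.039, 0.1, 0.938, -0.328]
ft_force: [0.3, 0.3, 0.2]
opening: 50.1
[ 0.507  0.548  1.363 -0.582  1.589 -0.754] [494.9 176.3 253.3] 22.775
```

```bash
cat > fk.py <<'E'
from h import *
import json
from scipy.optimize import least_squares
def rz(a): return R.from_euler('z',a)
def ry(a): return R.from_euler('y',a)
def fk(q,x):
    h,a1,d1,L1,e1,L2,e2,d2,L3,o1,o2=x
    r=rz(q[0]); p=r.apply([a1,d1,h]); r=r*ry(q[1]); p=p+r.apply([0,0,L1]); r=r*ry(q[2]); p=p+r.apply([e2,d2,L2])
    r=r*rz(q[3]); r=r*ry(q[4]); p=p+r.apply([e1,o2,L3]); r=r*rz(q[5])*rz(o1)
    return p,r
if __name__=='__main__':
    D=[([1.14299,.342717,1.525,3e-5,1.27538,-.146],[145.816,503.967,248.05],[-.000228,.140435,.99009,-.00072]),
       ([ 0.19269658,0.3655301,1.46469797,-0.00845765,1.30597738,0.52894749],[513.38765489,175.54929705,257.26755088],[4.83130162e-03,8.14815550e-01,5.79699648e-01,7.71931538e-04])]
    D+=[tuple(json.loads(l)[:3]) for l in open('rec.jsonl')]
    def res(x):
        o=[]
        for q,p,e in D:
            P,r=fk(q,x); o+=list(P-p); o+=list((r.inv()*R.from_quat([e[1],e[2],e[3],e[0]])).as_rotvec()*300)
        return np.array(o+list((x-x0)*.002))
    x0=np.array([300,0,76,480,0,380,0,0,250,np.pi/2,0.])
    s=least_squares(res,x0); print(s.x.round(2)); print(res(s.x)[:-11].reshape(-1,6).round(1)); np.save('fk.npy',s.x)
E
python3 fk.py
```

```text
[ 2.2296e+02 -1.2000e-01  7.6180e+01  5.0619e+02  1.0000e-01  3.7983e+02
  4.6500e+01  1.8000e-01  2.9607e+02  1.5700e+00  3.0000e-02]
[[ 0.  0. -0.  0.  0. -0.]
 [ 0. -0.  0.  0.  0.  0.]
 [ 0. -0. -0. -0. -0.  0.]
 [ 0.  0.  0. -0.  0.  0.]
 [-0.  0.  0. -0. -0.  0.]]
```

```bash
cat > plan.py <<'E'
from fk import *
x=np.load('fk.npy')
lo=np.array([-2.53,-.77,.04,-1,.28,-3.11])+.02; hi=np.array([2.53,2.02,2.7,4.14,2.66,3.11])-.02
down=R.from_matrix(np.array([[-1,0,0],[0,1,0],[0,0,-1.]]))
def ik(P,Ro,q0=None,n=20,seed=0):
    rg=np.random.default_rng(seed); best=None
    for k in range(n if q0 is None else 1):
        s0=q0 if q0 is not None else rg.uniform(lo,hi)
        f=lambda q:np.r_[(fk(q,x)[0]-P)/100,(fk(q,x)[1].inv()*Ro).as_rotvec()*2]
        s=least_squares(f,np.clip(s0,lo+1e-6,hi-1e-6),bounds=(lo,hi))
        if best is None or s.cost<best[0]: best=(s.cost,s.x)
        if best[0]<1e-6: break
    return best
def cuprot(th,yaw): return R.from_euler('z',yaw)*R.from_euler('x',-th)   # cup orientation
def pose(th,phi0,yaw,grip): # tool pose
    Ro=R.from_euler('z',yaw)*R.from_euler('x',phi0-th)*down
    return np.asarray(grip)-3*Ro.apply([0,0,1]),Ro
def grip_from_pour(th,yaw,pour):
    return np.asarray(pour)-cuprot(th,yaw).apply(np.array([0,54,80.])-np.array([-128,0,50.]))
if __name__=='__main__':
    pour=[578.3,332.4,113]
    for ph in (0,45,60,90):
        q=None
        print('phi0',ph)
        for th in (0,.5,.9,1.2,1.5,1.7,1.9):
            g=grip_from_pour(th,np.radians(-.5),pour); P,Ro=pose(th,np.radians(ph),np.radians(-.5),g)
            b=ik(P,Ro); print(th,g.round(0),'cost %.4f'%b[0],b[1].round(2))
E
python3 plan.py
```

```text
phi0 0
0 [450. 280.  83.] cost 0.0000 [ 0.41  0.54  1.72  0.    0.89 -1.15]
0.5 [450. 272. 113.] cost 0.0000 [ 0.62  0.67  1.47 -0.41  1.33 -0.78]
0.9 [450. 276. 137.] cost 0.0000 [ 0.73  0.84  1.28 -0.62  1.7  -0.69]
1.2 [450. 286. 152.] cost 0.0000 [ 0.79  0.99  1.14 -0.78  1.95 -0.69]
1.5 [450. 300. 165.] cost 0.0000 [ 0.82  1.13  1.04 -0.96  2.18 -0.75]
1.7 [450. 311. 170.] cost 0.0382 [ 0.82  1.19  0.99 -0.98  2.28 -0.74]
1.9 [450. 323. 174.] cost 0.1752 [ 0.82  1.23  0.98 -0.98  2.38 -0.71]
phi0 45
0 [450. 280.  83.] cost 0.0000 [-0.02  0.6   1.99  1.08  0.93 -2.42]
0.5 [450. 272. 113.] cost 0.0000 [ 0.24  0.45  1.82  0.38  0.84 -1.57]
0.9 [450. 276. 137.] cost 0.0000 [ 0.46  0.49  1.62 -0.12  1.09 -1.04]
1.2 [450. 286. 152.] cost 0.0000 [ 0.61  0.6   1.44 -0.34  1.36 -0.84]
1.5 [450. 300. 165.] cost 0.0000 [ 0.72  0.74  1.27 -0.51  1.64 -0.74]
1.7 [450. 311. 170.] cost 0.0000 [ 0.77  0.85  1.15 -0.62  1.82 -0.73]
1.9 [450. 323. 174.] cost 0.0000 [ 0.81  0.97  1.04 -0.73  1.99 -0.74]
phi0 60
0 [450. 280.  83.] cost 0.0000 [-0.13  0.73  2.01  1.25  1.14 -2.7 ]
0.5 [450. 272. 113
[... 210 characters left out ...]
165.] cost 0.0000 [ 0.64  0.62  1.38 -0.36  1.43 -0.82]
1.7 [450. 311. 170.] cost 0.0000 [ 0.71  0.72  1.26 -0.47  1.62 -0.76]
1.9 [450. 323. 174.] cost 0.0000 [ 0.77  0.84  1.14 -0.58  1.8  -0.73]
phi0 90
0 [450. 280.  83.] cost 0.0000 [-0.22  1.07  1.96  1.37  1.59 -3.03]
0.5 [450. 272. 113.] cost 0.0000 [-0.15  0.68  2.01  1.22  1.18 -2.66]
0.9 [450. 276. 137.] cost 0.0000 [ 0.03  0.45  1.92  0.87  0.95 -2.13]
1.2 [450. 286. 152.] cost 0.0000 [ 0.22  0.4   1.8   0.46  0.92 -1.62]
1.5 [450. 300. 165.] cost 0.0000 [ 0.41  0.43  1.63  0.07  1.05 -1.19]
1.7 [450. 311. 170.] cost 0.0000 [ 0.53  0.49  1.51 -0.12  1.21 -0.99]
1.9 [450. 323. 174.] cost 0.0000 [ 0.62  0.58  1.38 -0.27  1.38 -0.86]
```

```bash
cat >> plan.py <<'E'
def cur():
    s=env.get_state();e=s['eef_rot']; return s['tool_pos'],R.from_quat([e[1],e[2],e[3],e[0]]),s
def show(P,Ro):
    p,r,s=cur(); print('shift mm',(P-p).round(1),'rotvec',(Ro*r.inv()).as_rotvec().round(3))
E
python3 - <<'E'
from plan import *
g=np.array([613.6,177.5,54])-128*np.array([np.cos(np.radians(-11.5)),np.sin(np.radians(-11.5)),0]); print(g)
P,Ro=pose(0,np.pi/4,np.radians(-11.5),g)
print(ik(P,Ro)); tz=Ro.apply([0,0,1]); print(tz)
P2=P-80*tz; print(P2,ik(P2,Ro)); show(P2,Ro)
E
```

```text
[488.16963781 203.01909561  54.        ]
(np.float64(9.00321374598587e-28), array([-0.1816595 ,  0.65395744,  2.01462099,  1.15738669,  0.88200662,
       -2.51053178]))
[ 0.14097442  0.6929114  -0.70710678]
[476.46876108 145.5074491  112.68986284] (np.float64(5.378706673857984e-25), array([-0.31141052,  0.52612823,  2.00966094,  0.98443296,  1.00416506,
       -2.40634441]))
shift mm [ -18.5  -30.8 -140.7] rotvec [ 1.441 -0.149  0.071]
```

```bash
python3 -m crank '[[0,-0.005,0,0.16,-0.017,0.008,0.05],[-0.002,-0.01,0,0.32,-0.033,0.016,0.05],[-0.004,-0.015,0,0.48,-0.05,0.024,0.05],[-0.006,-0.02,-0.01,0.64,-0.066,0.032,0.05],[-0.01,-0.025,-0.02,0.8,-0.083,0.04,0.05],[-0.012,-0.03,-0.03,0.96,-0.099,0.047,0.05],[-0.015,-0.0308,-0.05,1.12,-0.116,0.055,0.05],[-0.0185,-0.0308,-0.07,1.28,-0.132,0.063,0.05],[-0.0185,-0.0308,-0.09,1.441,-0.149,0.071,0.05],[-0.0185,-0.0308,-0.12,1.441,-0.149,0.071,0.05],[-0.0185,-0.0308,-0.1407,1.441,-0.149,0.071,0.05],[-0.0185,-0.0308,-0.1407,1.441,-0.149,0.071,0.05]]'
python3 - <<'E'
from plan import *
g=np.array([488.17,203.02,54])
P,Ro=pose(0,np.pi/4,np.radians(-11.5),g); show(P,Ro); print(cur()[2]['joints'].round(3))
snap('wrist','w13')
E
```

```text
time_s: 24.28
tool_pos: [477.1, 144.6, 112.6]
eef_rot: [0.039, 0.094, 0.919, 0.38]
ft_force: [-0.7, 0.1, 0.8]
opening: 49.8
shift mm [ 10.6  56.4 -56.5] rotvec [0.001 0.    0.003]
[-0.312  0.526  2.009  0.984  1.002 -2.405]
```

View pics/w13.png

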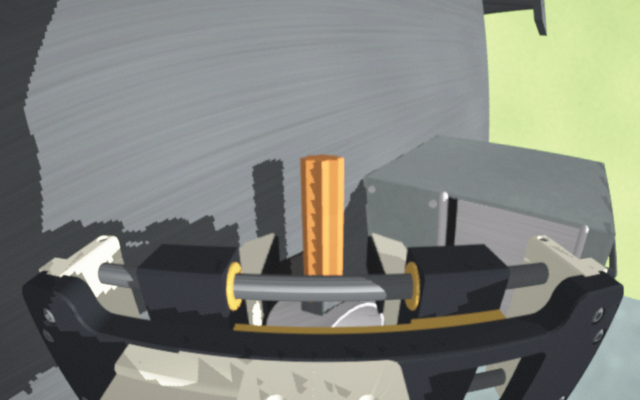

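```bash
python3 -m crank '[[0.004,0.02,-0.02,0,0,0.001,0.05],[0.008,0.04,-0.04,0,0,0.003,0.05],[0.0106,0.0564,-0.0565,0,0,0.003,0.05],[0.0106,0.0564,-0.0565,0,0,0.003,0.05],[0.0106,0.0564,-0.0565,0,0,0.003,0.05]]' 60
python3 - <<'E'
from plan import *
g=np.array([488.17,203.02,54])
P,Ro=pose(0,np.pi/4,np.radians(-11.5),g); show(P,Ro)
E
python3 -m crank '[[0,0,0,0,0,0,0.03],[0,0,0,0,0,0,0.024],[0,0,0,0,0,0,0.015],[0,0,0,0,0,0,0.01],[0,0,0,0,0,0,0],[0,0,0,0,0,0,0]]' 60
```

```text
time_s: 24.95
tool_pos: [488.8, 200.7, 58.3]
eef_rot: [0.04, 0.092, 0.92, 0.38]
ft_force: [1.1, -0.8, 0.3]
opening: 50.5
shift mm [-1.   0.2 -2.1] rotvec [ 0.002  0.004 -0.   ]
time_s: 25.7
tool_pos: [489.0, 200.7, 58.2]
eef_rot: [0.04, 0.092, 0.92, 0.38]
ft_force: [1.6, -1.9, 0.9]
opening: 27.5
```

```bash
python3 -m crank '[[0,0,-0.001,0,0,0,0],[0,0,-0.001,0,0,0,0],[0,0,-0.001,0,0,0,0],[0,0,-0.001,0,0,0,0]]' 60
python3 - <<'E'
from h import *
snap('wrist','w14'); snap('top','t14'); snap('side','s14')
im=load('t14')[1][150:300,180:330]; cv2.imwrite('pics/t14c.png',cv2.resize(im,(600,600),interpolation=cv2.INTER_CUBIC))
E
```

```text
time_s: 26.2
tool_pos: [488.7, 200.9, 57.3]
eef_rot: [0.04, 0.091, 0.919, 0.38]
ft_force: [-2.0, -0.3, 2.5]
opening: 27.5
```

View pics/w14.png

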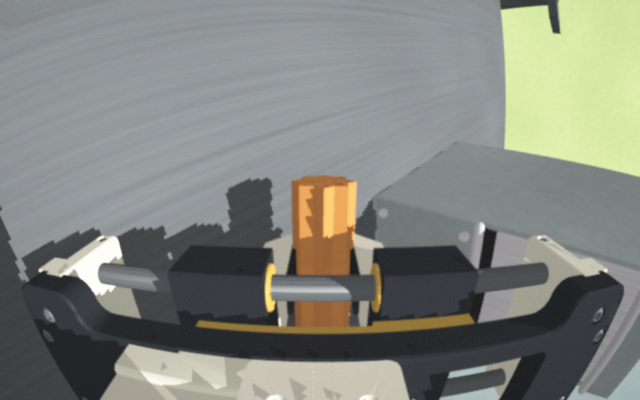

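View pics/t14c.png

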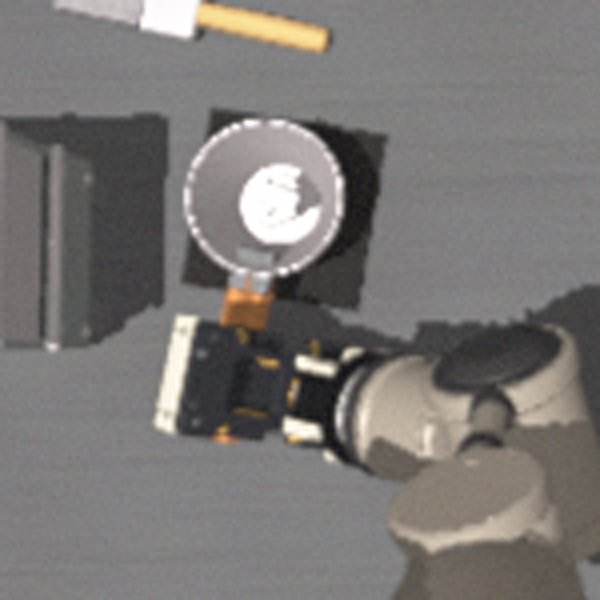

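Run:
```python
from h import *
for tag in ('w13','w14'):
    p,im,d=load(tag); P=cloud(p,'wrist',d)
    a=np.radians(-11.5); X=np.array([np.cos(a),np.sin(a),0]);Y=np.array([-np.sin(a),np.cos(a),0])
    D=P-np.array([613.6,177.5,0]); xs=D@X; ys=D@Y; zs=P[...,2]
    m=(xs>-168)&(xs<-150)&(abs(ys)<25)&(zs>30)&(zs<80)
    print(tag,m.sum()); 
    for lo in range(-14,15,2):
        k=m&(ys>=lo)&(ys<lo+2)
        if k.sum()>3: print(lo,k.sum(),np.percentile(zs[k],[5,50,95]).round(1))
    # diagonal widths
    for ang in (0,45,90,135,22.5,67.5):
        t=ys*np.cos(np.radians(ang))+(zs-54)*np.sin(np.radians(ang)); print(ang,np.percentile(t[m],[1,99]).round(1))
```

```text
w13 1102
-14 342 [43.4 57.6 64. ]
-12 114 [44.6 63.4 64.9]
-10 56 [64.  64.5 65.1]
-8 54 [63.8 64.3 65.2]
-6 107 [63.9 65.5 67.2]
-4 97 [65.6 67.4 68.9]
-2 28 [66.9 68.3 68.7]
2 19 [64.3 64.7 65.3]
4 39 [63.8 64.4 65.2]
6 53 [63.4 64.4 65.3]
8 35 [63.6 64.3 65.2]
0 [-16.9   9.1]
45 [-16.4  13.8]
90 [-11.2  14.7]
135 [ 0.5 16.4]
22.5 [-15.9  12.4]
67.5 [-14.9  13.2]
w14 2381
-14 7 [52.2 52.5 53. ]
-12 189 [51.2 52.5 54. ]
-10 278 [47.  54.3 56.9]
-8 808 [40.9 56.9 62.6]
-6 110 [61.8 62.5 63.3]
-4 124 [61.8 62.5 63.1]
-2 168 [61.9 62.9 64.4]
0 234 [62.7 64.4 66.1]
2 194 [64.7 66.2 67.5]
4 18 [65.5 66.4 66.8]
8 38 [62.3 62.8 63.2]
10 93 [62.1 62.6 63.1]
12 93 [62.  62.5 63.3]
14 27 [61.9 62.4 62.7]
0 [-11.6  14.1]
45 [-14.6  16. ]
90 [-13.4  13. ]
135 [-4.6 11.3]
22.5 [-11.9  16.2]
67.5 [-15.1  13.5]
```

```bash
python3 -m crank '[[0,0,0.005,0,0,0,0],[0,0,0.015,0,0,0,0],[0,0,0.025,0,0,0,0],[0,0,0.025,0,0,0,0]]' 60
python3 - <<'E'
from h import *
p,im,d=snap('top','t15'); P=cloud(p,'top',d); snap('side','s15')
m=(np.hypot(P[...,0]-613,P[...,1]-177)<70)&(P[...,2]>80)&(P[...,2]<140)
Q=P[m]; A=np.c_[Q[:,:2]-[613.6,177.5],np.ones(len(Q))]; s=np.linalg.lstsq(A,Q[:,2],rcond=None)[0]; print(len(Q),s, (Q[:,2]-A@s).std(), cv2.minEnclosingCircle(Q[:,:2].astype(np.float32)))
im=load('s15')[1][130:260,200:360]; cv2.imwrite('pics/s15c.png',cv2.resize(im,(738,600),interpolation=cv2.INTER_CUBIC))
E
```

```text
time_s: 26.85
tool_pos: [489.0, 200.7, 83.1]
eef_rot: [0.041, 0.091, 0.92, 0.38]
ft_force: [-0.2, -0.5, -3.5]
opening: 27.8
434 [ 5.11082031e-04 -9.70632697e-03  9.13813510e+01] 6.726202500820522 ((606.73779296875, 184.39352416992188), 62.02602767944336)
```

View pics/s15c.png

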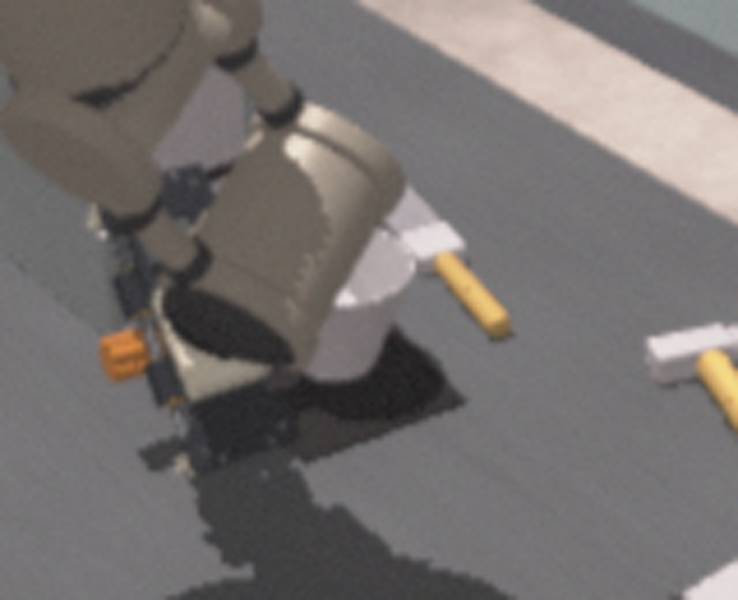

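```bash
cat > rim.py <<'E'
from h import *
import sys
def rim(tag,c,z,rad=62,n='top',tol=9):
    p,im,d=load(tag); P=cloud(p,n,d)
    m=(np.hypot(P[...,0]-c[0],P[...,1]-c[1])<rad)&(abs(P[...,2]-z)<tol); Q=P[m]
    for _ in range(6):
        A=np.c_[Q[:,:2]-c,np.ones(len(Q))]; s=np.linalg.lstsq(A,Q[:,2],rcond=None)[0]; r=Q[:,2]-A@s; Q=Q[(r>-2.5)&(r<6)] if _<5 else Q
    hull=cv2.convexHull(Q[:,:2].astype(np.float32))[:,0]
    A=np.c_[2*hull,np.ones(len(hull))]; t=np.linalg.lstsq(A,(hull**2).sum(1),rcond=None)[0]
    return len(Q),s.round(3),t[:2].round(1),np.sqrt(t[2]+t[0]**2+t[1]**2).round(1)
E
python3 - <<'E'
from rim import *
print(rim('t15',[613.6,177.5],110)); print(rim('t12',[613.6,177.5],84)); print(rim('t14',[613.6,177.5],84))
p,im,d=load('t15'); cv2.imwrite('pics/t15c.png',cv2.resize(im[150:300,180:330],(600,600),interpolation=cv2.INTER_CUBIC))
E
```

```text
(36, array([-2.20000e-02,  1.50000e-02,  1.02696e+02]), array([615.3, 183.7]), np.float64(52.6))
(53, array([-2.2000e-02,  1.1000e-02,  8.4671e+01]), array([612.7, 177.6]), np.float64(52.7))
(113, array([-1.5000e-02, -5.0000e-03,  8.3502e+01]), array([611.8, 177.5]), np.float64(52.9))
```

View pics/t15c.png

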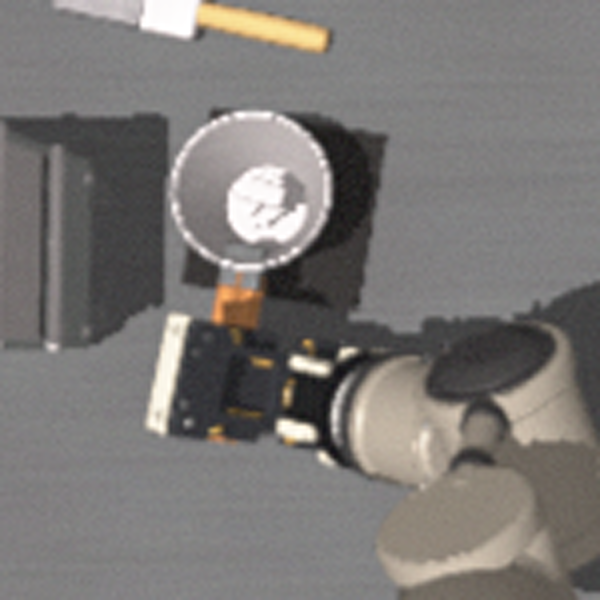

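```bash
cat > hnd.py <<'E'
from plan import *
def handle(tag):
    p,im,d=load(tag); P=cloud(p,'wrist',d); hsv=cv2.cvtColor(im,cv2.COLOR_BGR2HSV)
    m=(hsv[...,0]<20)&(hsv[...,1]>120)&(hsv[...,2]>60); m[250:]=0
    pos,Ro,_=cur(); Q=(P[m]-pos)@Ro.as_matrix(); Q=Q[np.isfinite(Q).all(1)]
    return Q
E
python3 - <<'E'
from hnd import *
snap('wrist','w15'); Q=handle('w15'); Q=Q[(abs(Q[:,1])<40)&(abs(Q[:,2])<60)]
print(len(Q),Q.min(0).round(1),Q.max(0).round(1))
for lo in range(10,60,6):
    k=Q[(Q[:,0]>lo)&(Q[:,0]<=lo+6)]
    if len(k)>5: print(lo,len(k),'y',np.percentile(k[:,1],[2,50,98]).round(1),'z',np.percentile(k[:,2],[2,50,98]).round(1))
k=Q[(Q[:,0]>25)]
for lo in range(-20,20,2):
    s=k[(k[:,1]>=lo)&(k[:,1]<lo+2)]
    if len(s)>3: print('y',lo,len(s),np.percentile(s[:,2],[5,50,95]).round(1))
E
```

```text
4179 [  8.8 -15.1 -13. ] [44.7 16.3 16.9]
10 287 y [-14.8  -2.6  15. ] z [-7.8 -4.3  5.8]
16 679 y [-14.1   0.1  14.8] z [-10.1  -5.8   4.9]
22 650 y [-13.9  -1.2  15.1] z [-10.6  -6.2   4.3]
28 686 y [-13.7  -0.8  15.4] z [-11.1  -6.7   4. ]
34 711 y [-13.5  -1.2  15.5] z [-11.7  -7.2   3.4]
40 1146 y [-12.7   0.5  13.8] z [-11.1  -0.7  14. ]
y -16 18 [3.4 4.  4.8]
y -14 146 [0.8 2.5 3.8]
y -12 135 [-6.6  0.6  3.6]
y -10 227 [-7.9 -6.7  7.3]
y -8 239 [-7.9 -6.6  7.7]
y -6 223 [-8.1 -6.6  8.4]
y -4 255 [-9.3 -7.3  7.8]
y -2 221 [-10.8  -9.1  11.2]
y 0 257 [-12.1 -10.5  11.8]
y 2 119 [-10.6  -5.8  14.1]
y 4 202 [-8.3 -6.6 10. ]
y 6 225 [-8.  -6.6  8.2]
y 8 230 [-7.9 -6.5  8.4]
y 10 199 [-7.9 -6.4  8.1]
y 12 92 [-0.6  1.1  4.1]
y 14 74 [1.2 3.1 4.2]
y 16 11 [2.9 3.9 5.4]
```

View pics/w15.png

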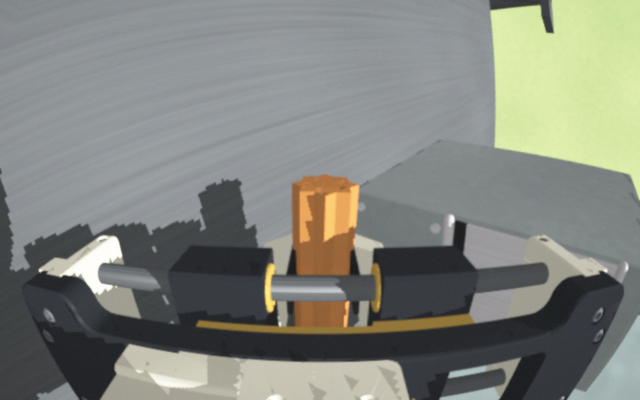

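```bash
cat >> hnd.py <<'E'
def slope(tag):
    Q=handle(tag); Q=Q[(abs(Q[:,1])<40)&(Q[:,2]<-3)&(Q[:,2]>-25)&(Q[:,0]>12)&(Q[:,0]<42)]
    # flats either side of ridge: y in 5..11 and -10..-4
    k=((Q[:,1]>5)&(Q[:,1]<10))|((Q[:,1]>-9)&(Q[:,1]<-4)); Q=Q[k]
    c=np.polyfit(Q[:,0],Q[:,2],1); r=Q[:,2]-np.polyval(c,Q[:,0]); Q=Q[abs(r)<1.5]; c=np.polyfit(Q[:,0],Q[:,2],1); return c.round(4),len(Q)
E
python3 - <<'E'
from hnd import *
print(slope('w15'))
E
python3 -m crank '[[0,0,0,0,0,0,0],[0,0,0,0,0,0,0],[0,0,0,0,0,0,0],[0,0,0,0,0,0,0],[0,0,0,0,0,0,0],[0,0,0,0,0,0,0],[0,0,0,0,0,0,0],[0,0,0,0,0,0,0]]' 60
python3 - <<'E'
from hnd import *
snap('wrist','w16'); print(slope('w16'),slope('w14'))
E
```

```text
(array([-0.0856, -3.9866]), 1237)
time_s: 28.0
tool_pos: [488.5, 200.8, 82.2]
eef_rot: [0.04, 0.091, 0.92, 0.38]
ft_force: [-0.2, 0.6, -2.8]
opening: 27.2Traceback (most recent call last):
  File "<stdin>", line 2, in <module>
  File "hnd.py", line 11, in slope
    c=np.polyfit(Q[:,0],Q[:,2],1); r=Q[:,2]-np.polyval(c,Q[:,0]); Q=Q[abs(r)<1.5]; c=np.polyfit(Q[:,0],Q[:,2],1); return c.round(4),len(Q)
    raise TypeError("expected non-empty vector for x")
TypeError: expected non-empty vector for x
```

Run:
```python
from hnd import *
print(slope('w16'))
```

```text
(array([-0.0818, -3.7609]), 1249)
```

```bash
cat >> plan.py <<'E'
PH=np.pi/4
def rel(dl): return R.from_euler('x',PH)*down*R.from_euler('y',-dl)
def cpose(th,yaw,grip,dl):
    Ro=cuprot(th,yaw)*rel(dl); return np.asarray(grip)-4*Ro.apply([0,0,1]),Ro
def rows(L,dl,check=True):
    p,r,s=cur(); q=s['joints']; pr=r; pp=p
    for th,yaw,g in L:
        P,Ro=cpose(th,yaw,g,dl); b=ik(P,Ro,q); 
        if b[0]>1e-6: b=ik(P,Ro)
        q2=b[1]; v=(Ro*r.inv()).as_rotvec(); dstep=np.degrees((Ro*pr.inv()).magnitude())
        print('th %.2f'%th,'shift',((P-p)/1000).round(4).tolist(),v.round(3).tolist(),'step %.0f mm %.1f deg'%(np.linalg.norm(P-pp),dstep),'c%.1e'%b[0],(q2).round(2),'dq%.2f'%abs(q2-q).max()); q=q2;pr=Ro;pp=P
def cupnow(dl):
    p,r,s=cur(); C=r*rel(dl).inv(); g=p+r.apply([0,0,4]); pour=g+C.apply([128,54,30]); base=g+C.apply([128,0,-50]); e=C.as_euler('ZXY'); print('yaw,th,pitch',e[0].round(3),(-e[1]).round(3),e[2].round(3),'pour',pour.round(1),'base',base.round(1),'grip',g.round(1))
E
python3 - <<'E'
from plan import *
dl=.083; cupnow(dl); y=np.radians(-.5)
g1=grip_from_pour(.8,y,[578.3,292,120]); print(g1)
p,r,s=cur(); g0=p+r.apply([0,0,4])
L=[]
for k in range(1,11):
    f=k/10; f2=min(1,k/7)
    L.append((.8*f, np.radians(-12.5)*(1-f)+y*f, g0*(1-f2)+g1*f2+np.array([0,0,25*np.sin(np.pi*f2)])))
rows(L,dl)
E
```

```text
yaw,th,pitch -0.141 -0.001 0.055 pour [624.8 238.8 102.3] base [612.9 186.   22.4] grip [489.1 203.6  79.4]
[449.78876171 233.97640349 137.83602763]
th 0.08 shift [-0.0059, 0.0046, 0.0194] [-0.089, -0.041, -0.054] step 21 mm 6.4 deg c3.4e-25 [-0.13  0.5   2.05  1.11  0.79 -2.37] dq0.11
th 0.16 shift [-0.0114, 0.0092, 0.0367] [-0.167, -0.029, -0.031] step 19 mm 4.7 deg c1.6e-22 [-0.08  0.44  2.02  0.96  0.77 -2.18] dq0.18
th 0.24 shift [-0.0169, 0.0138, 0.05] [-0.246, -0.019, -0.007] step 15 mm 4.7 deg c1.8e-23 [-0.02  0.39  1.99  0.81  0.77 -2.01] dq0.17
th 0.32 shift [-0.0224, 0.0184, 0.0585] [-0.325, -0.01, 0.016] step 11 mm 4.7 deg c4.5e-24 [ 0.03  0.36  1.95  0.66  0.77 -1.85] dq0.16
th 0.40 shift [-0.028, 0.023, 0.0622] [-0.404, -0.003, 0.038] step 8 mm 4.7 deg c2.2e-24 [ 0.09  0.35  1.92  0.53  0.77 -1.71] dq0.14
th 0.48 shift [-0.0335, 0.0276, 0.0619] [-0.483, 0.003, 0.061] step 7 mm 4.7 deg c1.2e-24 [ 0.15  0.35  1.9   0.4   0.78 -1.58] dq0.13
th 0.56 shift [-0.0391, 0.0323, 0.0595] [-0.563, 0.006, 0.083] step 8 mm 4.7 deg c3.6e-25 [ 0.21  0.35  1.88  0.27  0.79 -1.46] dq0.12
th 0.64 shift [-0.0391, 0.0326, 0.0596] [-0.643, 0.009, 0.105] step 0 mm 4.7 deg c1.5e-26 [ 0.26  0.36  1.84  0.15  0.82 -1.35] dq0.12
th 0.72 shift [-0.0391, 0.0329, 0.0596] [-0.723, 0.009, 0.126] step 0 mm 4.7 deg c1.8e-27 [ 0.31  0.38  1.81  0.05  0.86 -1.26] dq0.11
th 0.80 shift [-0.039, 0.0332, 0.0596] [-0.803, 0.008, 0.147] step 0 mm 4.7 deg c3.9e-28 [ 0.35  0.39  1.78 -0.06  0.9  -1.18] dq0.10
```

```bash
python3 -m crank '[[-0.0059,0.0046,0.0194,-0.089,-0.041,-0.054,0],[-0.0114,0.0092,0.0367,-0.167,-0.029,-0.031,0],[-0.0169,0.0138,0.05,-0.246,-0.019,-0.007,0],[-0.0224,0.0184,0.0585,-0.325,-0.01,0.016,0],[-0.028,0.023,0.0622,-0.404,-0.003,0.038,0],[-0.0335,0.0276,0.0619,-0.483,0.003,0.061,0],[-0.0391,0.0323,0.0595,-0.563,0.006,0.083,0],[-0.0391,0.0326,0.0596,-0.643,0.009,0.105,0],[-0.0391,0.0329,0.0596,-0.723,0.009,0.126,0],[-0.039,0.0332,0.0596,-0.803,0.008,0.147,0],[-0.039,0.0332,0.0596,-0.803,0.008,0.147,0],[-0.039,0.0332,0.0596,-0.803,0.008,0.147,0]]' 60
python3 - <<'E'
from hnd import *
snap('wrist','w17'); print(slope('w17')); snap('top','t17'); snap('side','s17')
im=load('t17')[1][130:280,140:290]; cv2.imwrite('pics/t17c.png',cv2.resize(im,(600,600),interpolation=cv2.INTER_CUBIC))
E
```

```text
time_s: 29.55
tool_pos: [448.9, 233.9, 141.5]
eef_rot: [0.041, 0.004, 0.999, -0.007]
ft_force: [0.4, 0.6, -4.1]
opening: 27.8
(array([-0.1537, -5.1116]), 982)
```

View pics/w17.png

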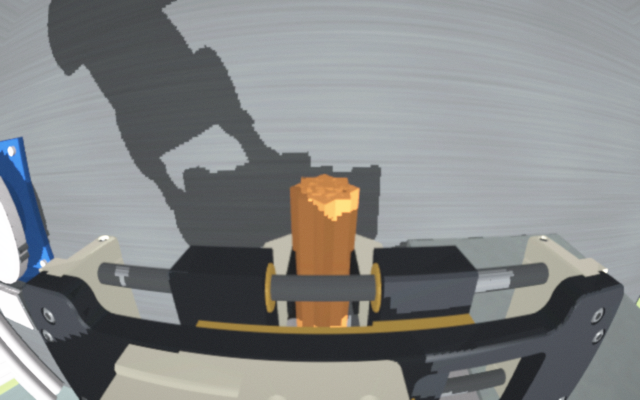

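View pics/t17c.png

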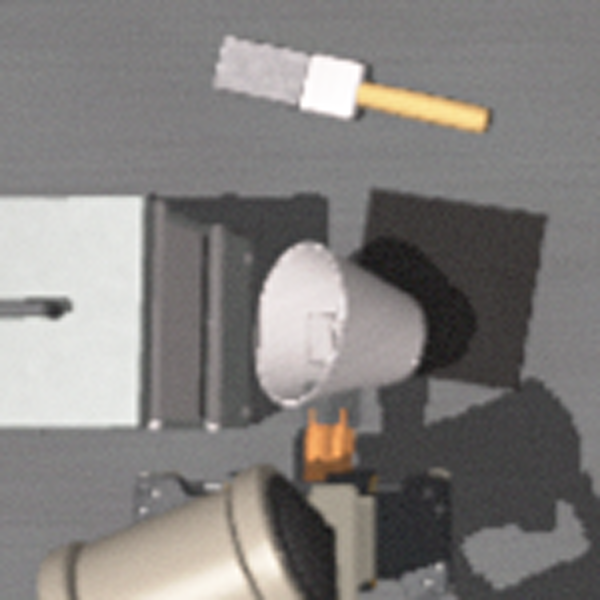

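View pics/s17.png

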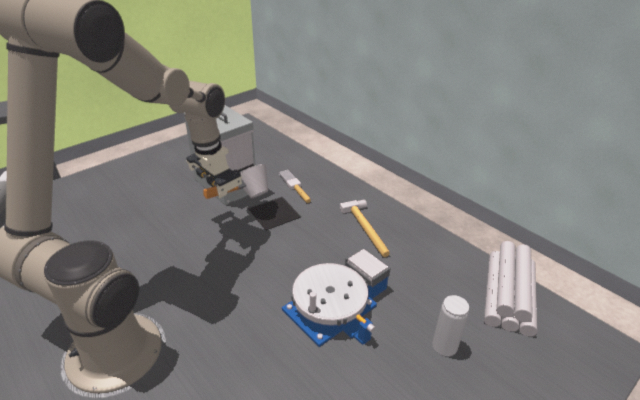

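```bash
cat > ov.py <<'E'
from plan import *
def overlay(tag,n,dl,box,out,sc=4):
    p,im,d=load(tag); im=im.copy(); pp,r,s=cur(); C=r*rel(dl).inv(); g=pp+r.apply([0,0,4])
    x0,y0,x1,y1=box; c=cv2.resize(im[y0:y1,x0:x1],None,fx=sc,fy=sc,interpolation=cv2.INTER_CUBIC)
    for rad,z,col in ((54,80,(0,0,255)),(30,0,(255,0,0))):
        for a in np.arange(0,6.28,.26):
            X=g+C.apply([128+rad*np.cos(a),rad*np.sin(a),z-50]); u=(proj(p,n,X)-[x0,y0]+.5)*sc; cv2.circle(c,tuple(int(v) for v in u),2,col,-1)
    cv2.imwrite(f'pics/{out}.png',c)
E
python3 - <<'E'
from ov import *
cupnow(.15)
overlay('t17','top',.15,(140,130,290,280),'t17o'); overlay('s17','side',.15,(180,130,320,250),'s17o',5)
E
```

```text
yaw,th,pitch 0.058 0.797 0.097 pour [576.8 291.2 111.3] base [574.6 196.2  94.3] grip [449.6 233.5 137.7]
```

View pics/t17o.png

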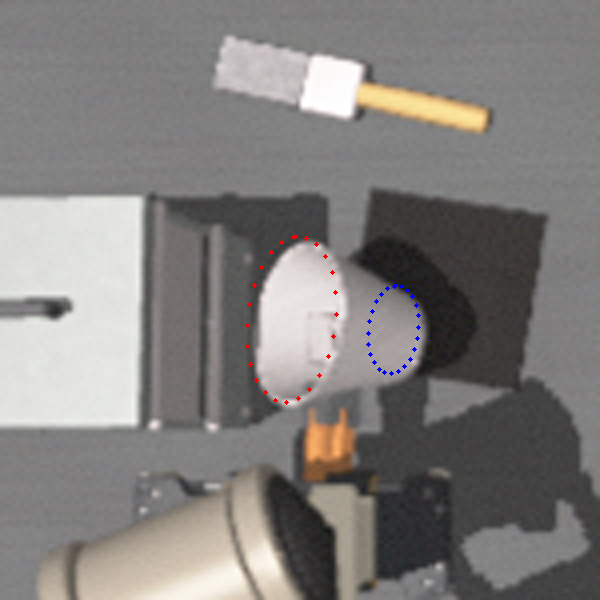

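View pics/s17o.png

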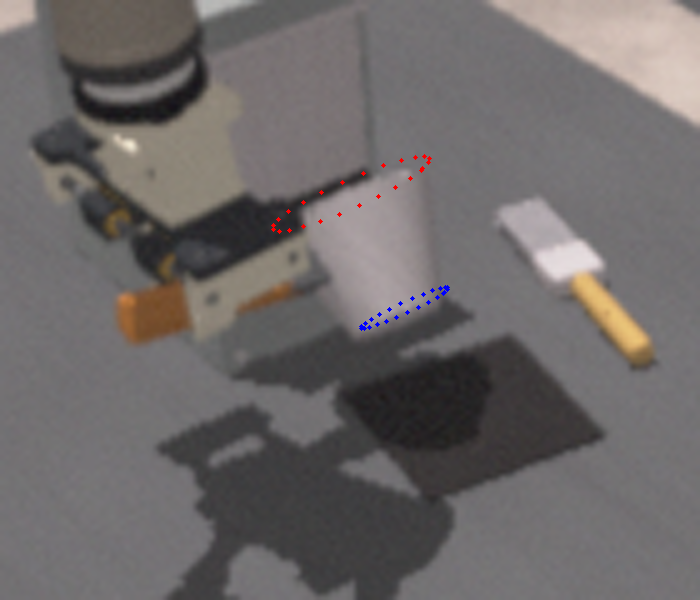

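```bash
cat >> hnd.py <<'E'
def axis(tag):
    Q=handle(tag); Q=Q[(abs(Q[:,1])<25)&(Q[:,2]<20)&(Q[:,2]>-25)&(Q[:,0]>12)&(Q[:,0]<40)]
    X=[];A=[];B=[];M=[]
    for lo in np.arange(12,40,3):
        k=Q[(Q[:,0]>=lo)&(Q[:,0]<lo+3)]
        if len(k)>30:
            a,b=np.percentile(k[:,1],[1.5,98.5]); X.append(lo+1.5);A.append(a);B.append(b)
            # ridge peak y: min z
            s=k[(abs(k[:,1])<6)]; i=np.argsort(s[:,2])[:12]; M.append(s[i,1].mean())
    X=np.array(X); return np.polyfit(X,A,1).round(3),np.polyfit(X,B,1).round(3),np.polyfit(X,M,1).round(3)
E
python3 - <<'E'
from hnd import *
print(axis('w17'))
E
```

```text
(array([ 2.0000e-03, -1.3767e+01]), array([ 0.034, 15.045]), array([nan, nan]))hnd.py:20: RuntimeWarning: Mean of empty slice.
  s=k[(abs(k[:,1])<6)]; i=np.argsort(s[:,2])[:12]; M.append(s[i,1].mean())
  ret = ret.dtype.type(ret / rcount)
```

Run:
```python
from ov import *
p,im,d=load('t17'); P=cloud(p,'top',d)
m=(P[...,2]>60)&(P[...,2]<200)&(P[...,0]>505)&(P[...,0]<650)&(P[...,1]>150)&(P[...,1]<308)
Q=P[m]; print(len(Q))
pp,r,s=cur(); C=r*rel(.15).inv(); g=pp+r.apply([0,0,6])
L=(Q-g)@C.as_matrix()+np.array([-128,0,50]); L[:,0]*=1  # cup frame: grip at (-128,0,50)
L=(Q-g)@C.as_matrix()+np.array([-128,0,50.])
# outer wall points: residual of radius vs cone
rad=np.hypot(L[:,0],L[:,1]); print('z range',np.percentile(L[:,2],[1,50,99]).round(1))
res=rad-(30+.3*L[:,2])
ang=np.degrees(np.arctan2(L[:,1],L[:,0]))
for zl in (5,25,45,65):
    for a in range(-180,180,30):
        k=(L[:,2]>zl)&(L[:,2]<zl+15)&(ang>a)&(ang<a+30)&(abs(res)<15)
        if k.sum()>8: print(zl,a,k.sum(),np.median(res[k]).round(1))
# rim top: highest cup z by angle
for a in range(-180,180,30):
    k=(ang>a)&(ang<a+30)&(abs(res)<12)
    if k.sum()>10: print('rim',a,np.percentile(L[k,2],97).round(1))
```

```text
1394
z range [-2.8 50.3 75.5]
5 -180 11 3.0
5 -150 24 0.5
5 -120 21 -1.0
5 -90 17 -4.0
5 -60 10 -4.0
25 -180 22 3.5
25 -150 26 -0.1
25 -120 27 -2.7
25 -90 23 -3.9
25 -60 16 -3.3
25 30 31 0.9
25 60 38 0.3
25 90 20 -10.9
25 120 20 1.1
45 -180 41 5.5
45 -150 26 -0.7
45 -120 37 -2.0
45 -90 27 -3.4
45 -60 14 -2.7
45 0 24 -1.1
45 30 40 1.4
45 60 52 2.7
45 90 56 4.1
45 120 33 3.3
45 150 13 2.5
65 -180 14 0.7
65 -150 26 -1.2
65 -120 27 -2.4
65 -90 22 -2.9
65 -60 14 -2.2
65 0 14 0.5
65 30 27 1.7
65 60 33 2.9
65 90 41 4.1
65 120 32 2.0
65 150 12 1.5
rim -180 75.3
rim -150 74.5
rim -120 74.2
rim -90 73.3
rim -60 71.9
rim -30 72.3
rim 0 70.7
rim 30 71.7
rim 60 72.9
rim 90 74.5
rim 120 75.1
rim 150 76.0
```

```bash
python3 -m crank '[[0,0,0,0,0,0,0],[0,0,0,0,0,0,0],[0,0,0,0,0,0,0],[0,0,0,0,0,0,0],[0,0,0,0,0,0,0],[0,0,0,0,0,0,0]]' 60
python3 - <<'E'
from hnd import *
snap('wrist','w18'); print(slope('w18'),axis('w18'))
im=load('w18')[1][150:340,250:400]; cv2.imwrite('pics/w18c.png',cv2.resize(im,(600,760)[::1],interpolation=cv2.INTER_CUBIC)[:600])
E
```

```text
time_s: 30.45
tool_pos: [449.3, 233.5, 141.7]
eef_rot: [0.041, 0.005, 0.999, -0.007]
ft_force: [0.3, 0.1, -4.0]
opening: 27.3
(array([-0.1567, -5.0486]), 938) (array([ 1.3000e-02, -1.4434e+01]), array([ 0.034, 14.654]), array([ 0.038, -0.451]))
```

View pics/w18c.png

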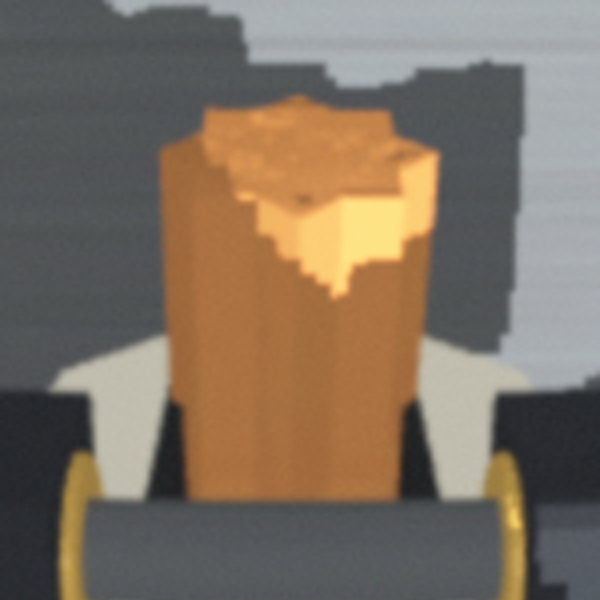

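```bash
cat >> plan.py <<'E'
AX=np.array([0,0.3,6.])
def rel(dl):
    dl,k=dl; return R.from_euler('x',PH)*down*R.from_euler('y',-dl)*R.from_euler('z',-k)
def cpose(th,yaw,grip,dl):
    Ro=cuprot(th,yaw)*rel(dl); return np.asarray(grip)-Ro.apply(AX),Ro
def cupnow(dl):
    p,r,s=cur(); C=r*rel(dl).inv(); g=p+r.apply(AX); pour=g+C.apply([128,54,30]); base=g+C.apply([128,0,-50]); e=C.as_euler('ZXY'); print('yaw,th,pitch',e[0].round(3),(-e[1]).round(3),e[2].round(3),'pour',pour.round(1),'base',base.round(1),'grip',g.round(1))
def cupres(tag,dl,pz=(60,230)):
    p,im,d=load(tag); P=cloud(p,'top',d); pp,r,s=cur(); C=r*rel(dl).inv(); g=pp+r.apply(AX)
    o=g+C.apply([128,0,0])
    m=(np.linalg.norm(P-o,axis=-1)<75)&(P[...,1]<312)&(P[...,2]>20); Q=P[m]
    L=(Q-g)@C.as_matrix()+np.array([-128,0,50.]); rad=np.hypot(L[:,0],L[:,1]); res=rad-(30+.3*L[:,2]); ang=np.degrees(np.arctan2(L[:,1],L[:,0]))
    for a in range(-180,180,30):
        k=(ang>a)&(ang<a+30)&(abs(res)<15)
        if k.sum()>10: print('ang',a+15,k.sum(),'lo %.1f hi %.1f'%(np.median(res[k&(L[:,2]<40)]),np.median(res[k&(L[:,2]>=45)])),'rim',np.percentile(L[k,2],97).round(1))
E
python3 - <<'E'
from plan import *
dl=(.18,.025); cupnow(dl); cupres('t17',dl)
y=np.radians(-.5); p,r,s=cur()
rows([(.8,y,grip_from_pour(.8,y,[578.3,292,118])),(.8,y,grip_from_pour(.8,y,[578.3,302,118]))],dl)
E
```

```text
yaw,th,pitch 0.063 0.793 0.139 pour [577.6 288.4 105.7] base [572.5 193.5  88.6] grip [449.8 233.8 135.7]
ang -165 121 lo 1.7 hi 3.6 rim 78.0
ang -135 146 lo -0.6 hi -1.1 rim 78.7
ang -105 166 lo -3.3 hi -2.9 rim 77.6
ang -75 133 lo -3.9 hi -4.1 rim 78.3
ang -45 75 lo -4.4 hi -4.2 rim 78.2
ang -15 15 lo -3.5 hi -4.0 rim 79.0
ang 15 53 lo nan hi -3.1 rim 77.1
ang 45 132 lo -1.1 hi -0.8 rim 77.9
ang 75 162 lo -1.3 hi 0.8 rim 77.8
ang 105 148 lo -3.4 hi 2.2 rim 78.4
ang 135 109 lo -0.0 hi 1.7 rim 78.2
ang 165 38 lo 2.8 hi 1.6 rim 78.6
th 0.80 shift [-0.0006, 0.0002, 0.0] [-0.005, -0.097, 0.027] step 1 mm 5.8 deg c1.1e-20 [ 0.38  0.36  1.85 -0.12  0.77 -1.14] dq0.12
th 0.80 shift [-0.0006, 0.0102, 0.0] [-0.005, -0.097, 0.027] step 10 mm 0.0 deg c4.8e-22 [ 0.4   0.37  1.83 -0.12  0.78 -1.11] dq0.02
  return _methods._mean(a, axis=axis, dtype=dtype,
  ret = ret.dtype.type(ret / rcount)
```

```bash
python3 -m crank '[[0.001,0.000,0.001,-0.003,-0.05,0.014,0],[0.002,0.0002,0.003,-0.005,-0.097,0.027,0],[0.002,0.0052,0.003,-0.005,-0.097,0.027,0],[0.002,0.0052,0.003,-0.005,-0.097,0.027,0],[0.002,0.0052,0.003,-0.005,-0.097,0.027,0]]' 60
python3 - <<'E'
from hnd import *
snap('wrist','w19'); print(slope('w19'),axis('w19')); snap('top','t19'); dl=(.18,.025); cupnow(dl); cupres('t19',dl)
y=np.radians(-.5)
T=[(.8,310),(.8,318),(.8,326),(.8,333),(.9,333),(1.0,333),(1.1,333),(1.2,333),(1.3,333)]
rows([(t,y,grip_from_pour(t,y,[581,yy,121])) for t,yy in T],dl)
E
```

```text
time_s: 31.12
tool_pos: [451.5, 238.9, 144.6]
eef_rot: [0.09, -0.008, 0.996, -0.009]
ft_force: [-0.2, -0.7, -3.0]
opening: 27.3
(array([-0.1801, -5.8138]), 906) (array([ 8.000e-03, -1.441e+01]), array([1.0000e-02, 1.4952e+01]), array([nan, nan]))
yaw,th,pitch -0.009 0.801 0.001 pour [581.1 296.8 120.7] base [580.2 201.8 103.8] grip [452.5 238.9 138.6]
ang -165 131 lo 1.0 hi 2.3 rim 75.3
ang -135 130 lo -3.4 hi -4.2 rim 75.3
ang -105 155 lo -5.9 hi -6.7 rim 74.9
ang -75 129 lo -7.3 hi -7.0 rim 73.6
ang -45 93 lo -7.2 hi -6.0 rim 72.3
ang -15 29 lo -5.1 hi -3.7 rim 73.6
ang 15 34 lo nan hi -0.1 rim 72.6
ang 45 114 lo 4.1 hi 4.0 rim 72.6
ang 75 187 lo 4.3 hi 6.9 rim 73.5
ang 105 181 lo -7.1 hi 8.2 rim 74.1
ang 135 117 lo 6.0 hi 5.5 rim 75.6
ang 165 43 lo nan hi 4.0 rim 74.6
th 0.80 shift [-0.0, 0.0131, 0.0002] [0.001, -0.0, 0.001] step 13 mm 0.1 deg c3.2e-20 [ 0.41  0.37  1.81 -0.12  0.8  -1.1 ] dq0.03
th 0.80 shift [-0.0, 0.0211, 0.0002] [0.001, -0.0, 0.001] step 8 mm 0.0 deg c8.8e-24 [ 0.43  0.38  1.8  -0.12  0.8  -1.08] dq0.02
th 0.80 shift [-0.0, 0.0291, 0.0002] [0.001, -0.0, 0.001]
[... 368 characters left out ...]
-0.199, 0.001, 0.001] step 6 mm 5.7 deg c2.7e-29 [ 0.56  0.45  1.67 -0.33  1.01 -0.87] dq0.10
th 1.10 shift [0.0, 0.0457, 0.0167] [-0.299, 0.002, 0.001] step 6 mm 5.7 deg c5.1e-30 [ 0.61  0.49  1.61 -0.4   1.11 -0.81] dq0.10
th 1.20 shift [0.0001, 0.05, 0.0214] [-0.399, 0.003, 0.001] step 6 mm 5.7 deg c4.3e-31 [ 0.66  0.53  1.55 -0.47  1.21 -0.77] dq0.10
th 1.30 shift [0.0001, 0.0547, 0.0257] [-0.499, 0.004, 0.001] step 6 mm 5.7 deg c8.4e-31 [ 0.7   0.58  1.49 -0.52  1.31 -0.74] dq0.10hnd.py:20: RuntimeWarning: Mean of empty slice.
  s=k[(abs(k[:,1])<6)]; i=np.argsort(s[:,2])[:12]; M.append(s[i,1].mean())
  ret = ret.dtype.type(ret / rcount)
  return _methods._mean(a, axis=axis, dtype=dtype,
```

```bash
python3 - 2>/dev/null <<'E'
from plan import *
for dl in ((.21,.015),(.22,.0)):
    cupnow(dl); cupres('t19',dl)
p,im,d=load('t19'); cv2.imwrite('pics/t19c.png',cv2.resize(im[130:280,140:290],(600,600),interpolation=cv2.INTER_CUBIC))
E
```

```text
yaw,th,pitch 0.031 0.802 0.044 pour [579.9 298.  116.8] base [579.4 202.9 100. ] grip [452.5 238.9 138.6]
ang -165 122 lo 1.9 hi 3.3 rim 76.0
ang -135 137 lo -1.1 hi -1.8 rim 77.2
ang -105 165 lo -3.2 hi -3.7 rim 76.4
ang -75 138 lo -4.6 hi -4.1 rim 75.9
ang -45 92 lo -4.8 hi -4.1 rim 74.6
ang -15 21 lo -3.8 hi -2.9 rim 76.4
ang 15 44 lo nan hi -1.4 rim 74.9
ang 45 118 lo 1.0 hi 1.1 rim 75.0
ang 75 184 lo 0.5 hi 3.2 rim 75.7
ang 105 154 lo -4.7 hi 4.4 rim 76.0
ang 135 117 lo 2.5 hi 3.0 rim 76.8
ang 165 41 lo nan hi 2.0 rim 75.7
yaw,th,pitch 0.057 0.804 0.059 pour [578.8 299.8 115.3] base [579.5 204.7  98.8] grip [452.5 238.9 138.6]
ang -165 118 lo 2.8 hi 4.6 rim 75.8
ang -135 142 lo 0.6 hi -0.1 rim 76.6
ang -105 172 lo -1.0 hi -1.4 rim 75.8
ang -75 141 lo -2.9 hi -1.8 rim 75.3
ang -45 88 lo -3.0 hi -2.2 rim 74.2
ang -15 16 lo -2.9 hi -1.8 rim 75.0
ang 15 51 lo nan hi -1.9 rim 74.4
ang 45 126 lo -0.1 hi -0.2 rim 74.6
ang 75 160 lo -1.2 hi 1.0 rim 75.3
ang 105 144 lo -0.8 hi 2.4 rim 75.9
ang 135 110 lo 0.7 hi 1.4 rim 76.5
ang 165 43 lo nan hi 1.0 rim 75.7
```

View pics/t19c.png

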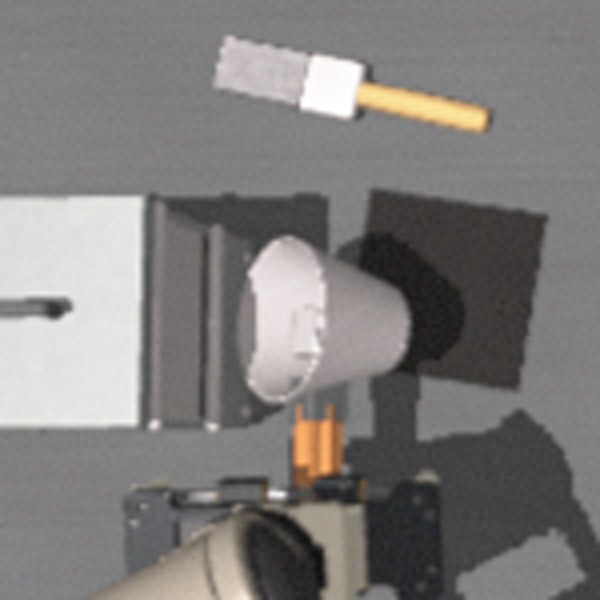

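```bash
cat >> plan.py <<'E'
def rowsP(T,dl,bias=(1,2,3.5)):
    p,r,s=cur(); q=s['joints']; pr=r; pp=p
    for th,yaw,pit,pour in T:
        C=cuprot(th,yaw)*R.from_euler('y',pit); Ro=C*rel(dl); g=np.array(pour,float)+bias-C.apply([128,54,30.]); P=g-Ro.apply(AX); b=ik(P,Ro,q)
        if b[0]>1e-6: b=ik(P,Ro)
        q2=b[1]; v=(Ro*r.inv()).as_rotvec()
        print('[%s] th%.2f y%.0f %4.1fmm %.1fdeg c%.0e j4 %.2f dq%.2f'%(','.join('%g'%x for x in list(((P-p)/1000).round(4))+list(v.round(3))+[0]),th,pour[1],np.linalg.norm(P-pp),np.degrees((Ro*pr.inv()).magnitude()),b[0],q2[3],abs(q2-q).max())); q=q2;pr=Ro;pp=P
E
python3 - <<'E'
from plan import *
dl=(.22,0.); 
T=[]
for k in range(1,12):
    f=k/10 if k<=10 else 1
    T.append((.803,.057*(1-f)-.009*f,.059,(577+1.3*f,297.8+20.2*f,112+6*f)))
rowsP(T,dl)
E
```

```text
[-0.0011,0.0028,0.0007,0.001,0,-0.006,0] th0.80 y300  3.1mm 0.4deg c4e-29 j4 -0.12 dq0.01
[-0.0013,0.0057,0.0013,0.001,0,-0.013,0] th0.80 y302  2.9mm 0.4deg c2e-29 j4 -0.12 dq0.01
[-0.0016,0.0086,0.0019,0.001,0,-0.02,0] th0.80 y304  2.9mm 0.4deg c2e-29 j4 -0.12 dq0.01
[-0.0019,0.0115,0.0025,0.001,0,-0.026,0] th0.80 y306  2.9mm 0.4deg c2e-29 j4 -0.12 dq0.01
[-0.0021,0.0143,0.0031,0.001,0,-0.033,0] th0.80 y308  2.9mm 0.4deg c3e-29 j4 -0.13 dq0.01
[-0.0023,0.0172,0.0037,0.001,0,-0.039,0] th0.80 y310  2.9mm 0.4deg c2e-29 j4 -0.13 dq0.01
[-0.0026,0.0201,0.0043,0.001,0,-0.046,0] th0.80 y312  2.9mm 0.4deg c3e-29 j4 -0.13 dq0.01
[-0.0028,0.023,0.0049,0.001,0,-0.053,0] th0.80 y314  3.0mm 0.4deg c2e-29 j4 -0.13 dq0.01
[-0.003,0.0258,0.0055,0.001,0,-0.059,0] th0.80 y316  3.0mm 0.4deg c3e-29 j4 -0.14 dq0.01
[-0.0033,0.0287,0.0061,0.001,0,-0.066,0] th0.80 y318  3.0mm 0.4deg c2e-29 j4 -0.14 dq0.01
[-0.0033,0.0287,0.0061,0.001,0,-0.066,0] th0.80 y318  0.0mm 0.0deg c2e-29 j4 -0.14 dq0.00
```

```bash
python3 -m crank '[[-0.0011,0.0028,0.0007,0.001,0,-0.006,0],[-0.0013,0.0057,0.0013,0.001,0,-0.013,0],[-0.0016,0.0086,0.0019,0.001,0,-0.02,0],[-0.0019,0.0115,0.0025,0.001,0,-0.026,0],[-0.0021,0.0143,0.0031,0.001,0,-0.033,0],[-0.0023,0.0172,0.0037,0.001,0,-0.039,0],[-0.0026,0.0201,0.0043,0.001,0,-0.046,0],[-0.0028,0.023,0.0049,0.001,0,-0.053,0],[-0.003,0.0258,0.0055,0.001,0,-0.059,0],[-0.0033,0.0287,0.0061,0.001,0,-0.066,0],[-0.0033,0.0287,0.0061,0.001,0,-0.066,0]]' 60
python3 - 2>/dev/null <<'E'
from hnd import *
dl=(.22,0.)
snap('wrist','w20'); print(slope('w20'),axis('w20')); snap('top','t20'); snap('side','s20'); cupnow(dl); cupres('t20',dl)
p,im,d=load('t20'); cv2.imwrite('pics/t20c.png',cv2.resize(im[130:280,140:290],(600,600),interpolation=cv2.INTER_CUBIC))
p,im,d=load('s20'); cv2.imwrite('pics/s20c.png',cv2.resize(im[90:250,170:330],(600,600),interpolation=cv2.INTER_CUBIC))
E
```

```text
time_s: 32.6
tool_pos: [448.2, 267.6, 150.7]
eef_rot: [0.089, 0.024, 0.996, -0.011]
ft_force: [0.5, -0.8, -4.0]
opening: 27.6
(array([-0.1774, -5.9394]), 898) (array([ 3.0000e-03, -1.4158e+01]), array([-7.0000e-03,  1.5474e+01]), array([nan, nan]))
yaw,th,pitch -0.009 0.803 0.059 pour [579.2 319.9 121.4] base [573.6 225.  104.8] grip [449.2 267.5 144.7]
ang -165 109 lo 2.6 hi 5.7 rim 75.7
ang -135 153 lo 0.4 hi -0.1 rim 75.5
ang -105 176 lo -1.4 hi -1.5 rim 74.9
ang -75 154 lo -2.7 hi -1.9 rim 75.6
ang -45 82 lo -2.9 hi -2.1 rim 74.3
ang -15 20 lo -2.7 hi -2.0 rim 75.3
ang 15 50 lo nan hi -1.7 rim 75.5
ang 45 123 lo -1.1 hi 0.2 rim 73.4
ang 75 146 lo -1.0 hi 0.7 rim 72.8
ang 105 123 lo -13.6 hi 2.3 rim 71.4
ang 135 112 lo 1.9 hi 1.3 rim 75.7
ang 165 40 lo nan hi 1.3 rim 77.1
```

View pics/t20c.png

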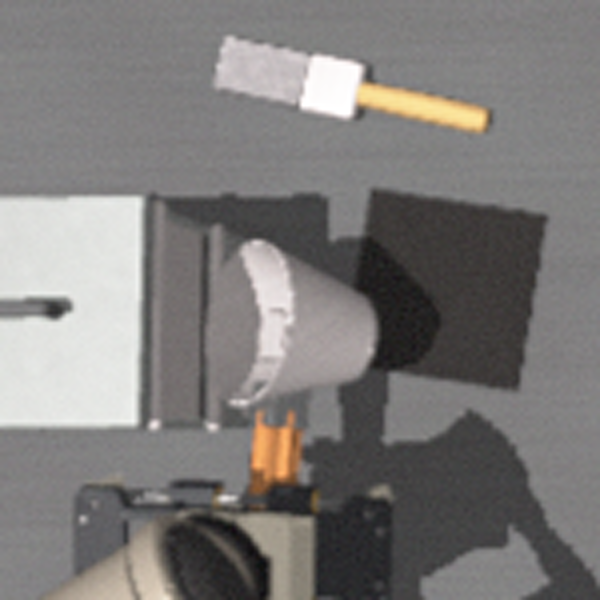

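View pics/s20c.png

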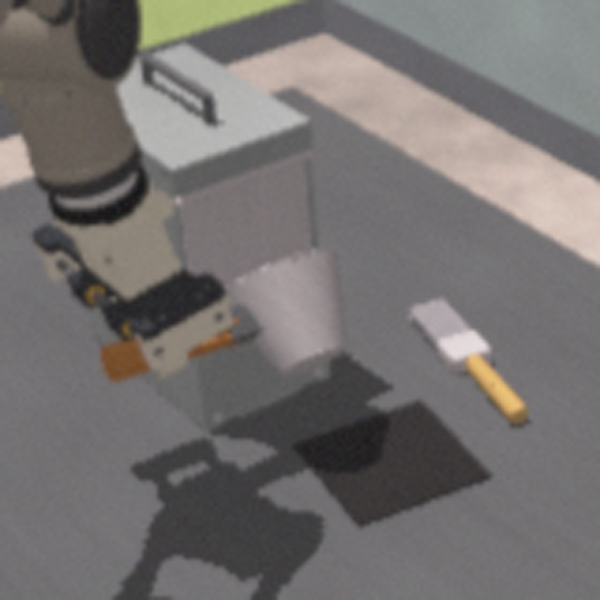

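Run:
```python
from plan import *
dl=(.22,0.); T=[]
for k in range(1,7): T.append((.803,-.009,.059,(578.3,318+15.5*k/6,118)))
for k in range(1,7): T.append((.803+.05*k,-.009,.059,(578.3,333.5,118)))
rowsP(T,dl)
```

```text
[0.0001,0.0027,0.0001,0,-0,0,0] th0.80 y321  2.7mm 0.0deg c6e-30 j4 -0.14 dq0.00
[0.0001,0.0053,0.0001,0,-0,0,0] th0.80 y323  2.6mm 0.0deg c8e-31 j4 -0.14 dq0.01
[0.0001,0.0078,0.0001,0,-0,0,0] th0.80 y326  2.6mm 0.0deg c2e-30 j4 -0.14 dq0.01
[0.0001,0.0104,0.0001,0,-0,0,0] th0.80 y328  2.6mm 0.0deg c2e-31 j4 -0.14 dq0.01
[0.0001,0.013,0.0001,0,-0,0,0] th0.80 y331  2.6mm 0.0deg c6e-30 j4 -0.14 dq0.00
[0.0001,0.0156,0.0001,0,-0,0,0] th0.80 y334  2.6mm 0.0deg c5e-31 j4 -0.14 dq0.00
[0.0001,0.0171,0.0027,-0.05,0,0,0] th0.85 y334  3.1mm 2.9deg c5e-19 j4 -0.20 dq0.06
[0.0001,0.0188,0.0053,-0.1,0.001,0,0] th0.90 y334  3.1mm 2.9deg c2e-19 j4 -0.25 dq0.05
[0.0001,0.0206,0.0078,-0.15,0.001,0,0] th0.95 y334  3.1mm 2.9deg c9e-20 j4 -0.29 dq0.05
[0.0001,0.0225,0.0102,-0.2,0.002,0,0] th1.00 y334  3.1mm 2.9deg c5e-20 j4 -0.33 dq0.05
[0.0002,0.0245,0.0125,-0.25,0.002,0,0] th1.05 y334  3.1mm 2.9deg c3e-20 j4 -0.37 dq0.05
[0.0002,0.0266,0.0146,-0.3,0.003,0,0] th1.10 y334  3.1mm 2.9deg c1e-20 j4 -0.40 dq0.05
```

```bash
python3 -m crank '[[0.0001,0.0027,0.0001,0,0,0,0],[0.0001,0.0053,0.0001,0,0,0,0],[0.0001,0.0078,0.0001,0,0,0,0],[0.0001,0.0104,0.0001,0,0,0,0],[0.0001,0.013,0.0001,0,0,0,0],[0.0001,0.0156,0.0001,0,0,0,0],[0.0001,0.0171,0.0027,-0.05,0,0,0],[0.0001,0.0188,0.0053,-0.1,0.001,0,0],[0.0001,0.0206,0.0078,-0.15,0.001,0,0],[0.0001,0.0206,0.0078,-0.15,0.001,0,0]]' 60
python3 - 2>/dev/null <<'E'
from hnd import *
dl=(.22,0.)
snap('wrist','w21'); print(slope('w21'),axis('w21')); snap('top','t21'); snap('side','s21'); cupnow(dl); cupres('t21',dl); print(env.get_state()['ft_force'])
p,im,d=load('t21'); a=cv2.resize(im[150:260,160:270],(400,400),interpolation=cv2.INTER_CUBIC)
p,im,d=load('s21'); b=cv2.resize(im[90:230,170:310],(400,400),interpolation=cv2.INTER_CUBIC); cv2.imwrite('pics/c21.png',np.hstack([a,b]))
E
```

```text
time_s: 34.0
tool_pos: [448.3, 288.9, 158.3]
eef_rot: [0.09, 0.017, 0.992, -0.086]
ft_force: [0.2, 0.7, -4.1]
opening: 27.4
(array([-0.1641, -6.41  ]), 845) (array([ 4.0000e-03, -1.3747e+01]), array([-6.0000e-03,  1.5752e+01]), array([nan, nan]))
yaw,th,pitch -0.009 0.953 0.059 pour [579.1 335.4 121.4] base [573.5 239.1 119.1] grip [449.1 287.  152.4]
ang -165 133 lo 2.6 hi 2.3 rim 75.2
ang -135 167 lo -0.3 hi -1.0 rim 75.9
ang -105 209 lo -2.2 hi -2.2 rim 74.8
ang -75 184 lo -2.9 hi -2.7 rim 75.8
ang -45 117 lo -3.4 hi -2.7 rim 74.7
ang -15 29 lo -3.0 hi -2.1 rim 75.4
ang 15 26 lo nan hi -1.7 rim 76.0
ang 45 55 lo nan hi 0.3 rim 69.4
ang 75 56 lo nan hi 1.6 rim 58.7
ang 105 35 lo nan hi 1.5 rim 54.5
ang 135 30 lo nan hi 1.7 rim 63.8
ang 165 22 lo nan hi 1.8 rim 78.0
[-0.0566979  -0.5897907  -4.59678689]
```

View pics/c21.png

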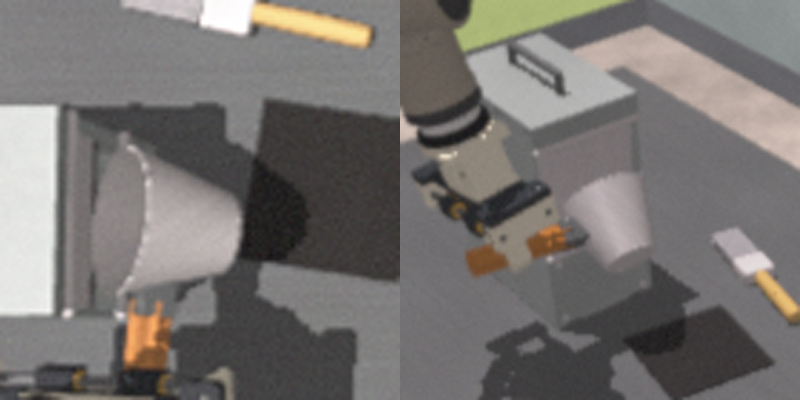

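Run:
```python
from plan import *
dl=(.22,0.); T=[]
for k in range(1,12): T.append((.953+.05*k,-.009,.059-.002*k,(578.3,333.5+.2*k,118-.1*k)))
rowsP(T,dl)
```

```text
[0.0002,0.002,0.0023,-0.05,-0.001,0.002,0] th1.00 y334  3.0mm 2.9deg c7e-20 j4 -0.33 dq0.05
[0.0003,0.004,0.0044,-0.1,-0.001,0.004,0] th1.05 y334  2.9mm 2.9deg c3e-20 j4 -0.37 dq0.05
[0.0003,0.006,0.0064,-0.151,-0.002,0.005,0] th1.10 y334  2.9mm 2.9deg c1e-20 j4 -0.41 dq0.05
[0.0004,0.0082,0.0083,-0.201,-0.002,0.007,0] th1.15 y334  2.9mm 2.9deg c8e-21 j4 -0.44 dq0.05
[0.0004,0.0105,0.0101,-0.251,-0.003,0.009,0] th1.20 y334  2.9mm 2.9deg c5e-21 j4 -0.47 dq0.05
[0.0005,0.0129,0.0118,-0.301,-0.003,0.011,0] th1.25 y335  2.9mm 2.9deg c3e-21 j4 -0.50 dq0.05
[0.0006,0.0153,0.0135,-0.351,-0.003,0.013,0] th1.30 y335  2.9mm 2.9deg c3e-21 j4 -0.53 dq0.05
[0.0006,0.0179,0.015,-0.401,-0.003,0.015,0] th1.35 y335  3.0mm 2.9deg c2e-21 j4 -0.56 dq0.05
[0.0007,0.0205,0.0164,-0.451,-0.003,0.017,0] th1.40 y335  3.0mm 2.9deg c3e-21 j4 -0.58 dq0.05
[0.0008,0.0232,0.0177,-0.501,-0.003,0.019,0] th1.45 y336  3.0mm 2.9deg c8e-21 j4 -0.61 dq0.05
[0.0008,0.0259,0.0189,-0.551,-0.003,0.021,0] th1.50 y336  3.0mm 2.9deg c2e-20 j4 -0.63 dq0.05
```

```bash
python3 -m crank '[[0.0002,0.002,0.0023,-0.05,-0.001,0.002,0],[0.0003,0.004,0.0044,-0.1,-0.001,0.004,0],[0.0003,0.006,0.0064,-0.151,-0.002,0.005,0],[0.0004,0.0082,0.0083,-0.201,-0.002,0.007,0],[0.0004,0.0105,0.0101,-0.251,-0.003,0.009,0],[0.0005,0.0129,0.0118,-0.301,-0.003,0.011,0],[0.0006,0.0153,0.0135,-0.351,-0.003,0.013,0],[0.0006,0.0179,0.015,-0.401,-0.003,0.015,0],[0.0006,0.0179,0.015,-0.401,-0.003,0.015,0]]' 60
python3 - 2>/dev/null <<'E'
from hnd import *
dl=(.22,0.)
snap('wrist','w22'); print(slope('w22'),axis('w22')); snap('top','t22'); snap('side','s22'); cupnow(dl); cupres('t22',dl)
p,im,d=load('t22'); a=cv2.resize(im[150:260,160:270],(400,400),interpolation=cv2.INTER_CUBIC)
p,im,d=load('s22'); b=cv2.resize(im[90:230,170:310],(400,400),interpolation=cv2.INTER_CUBIC); cv2.imwrite('pics/c22.png',np.hstack([a,b]))
T=[]
for k in range(1,12): T.append((1.353+.05*k,-.009,.043-.002*k,(578.3,335.1,117.2-.2*k)))
rowsP(T,dl)
E
```

```text
time_s: 35.28
tool_pos: [448.7, 306.1, 172.6]
eef_rot: [0.094, -0.008, 0.955, -0.28]
ft_force: [0.2, -0.4, -3.7]
opening: 27.2
(array([-0.174 , -5.7719]), 980) (array([  0.026, -14.477]), array([-1.4000e-02,  1.6012e+01]), array([nan, nan]))
yaw,th,pitch -0.009 1.352 0.044 pour [579.4 336.8 120.7] base [575.1 247.1 156.1] grip [449.9 302.4 168.1]
ang -165 136 lo 1.8 hi 3.4 rim 66.0
ang -135 203 lo -0.4 hi -0.6 rim 70.9
ang -105 264 lo -2.0 hi -2.0 rim 74.4
ang -75 236 lo -3.5 hi -2.7 rim 75.8
ang -45 163 lo -4.0 hi -3.3 rim 74.6
ang -15 61 lo -3.5 hi -2.9 rim 70.3
[0,0.0027,0.0013,-0.051,-0,0.002,0] th1.40 y335  3.0mm 2.9deg c4e-21 j4 -0.58 dq0.05
[0.0001,0.0052,0.0026,-0.101,0,0.004,0] th1.45 y335  2.8mm 2.9deg c8e-21 j4 -0.61 dq0.05
[0.0001,0.0077,0.0037,-0.151,0,0.006,0] th1.50 y335  2.8mm 2.9deg c2e-20 j4 -0.63 dq0.05
[0.0002,0.0103,0.0046,-0.201,0.001,0.008,0] th1.55 y335  2.8mm 2.9deg c7e-20 j4 -0.66 dq0.05
[0.0003,0.013,0.0055,-0.251,0.001,0.01,0] th1.60 y335  2.8mm 2.9deg c2e-19 j4 -0.68 dq0.04
[0.0003,0.0157,0.0062,-0.301,0.002,0.012,0] th1.65 y335  2.8mm 2.9deg c6e-19 j4 -0.71 dq0.04
[0.0004,0.0185,0.0069,-0.351,0.002,0.015,0] th1.70 y335  2.8mm 2.9deg c2e-18 j4 -0.73 dq0.04
[0.0005,0.0213,0.0074,-0.401,0.003,0.017,0] th1.75 y335  2.8mm 2.9deg c8e-18 j4 -0.76 dq0.04
[0.0006,0.0241,0.0077,-0.451,0.004,0.019,0] th1.80 y335  2.9mm 2.9deg c2e-30 j4 -0.78 dq0.04
[0.0006,0.027,0.008,-0.501,0.005,0.021,0] th1.85 y335  2.9mm 2.9deg c3e-30 j4 -0.81 dq0.04
[0.0007,0.0298,0.0081,-0.551,0.006,0.023,0] th1.90 y335  2.9mm 2.9deg c2e-29 j4 -0.84 dq0.04
```

View pics/c22.png

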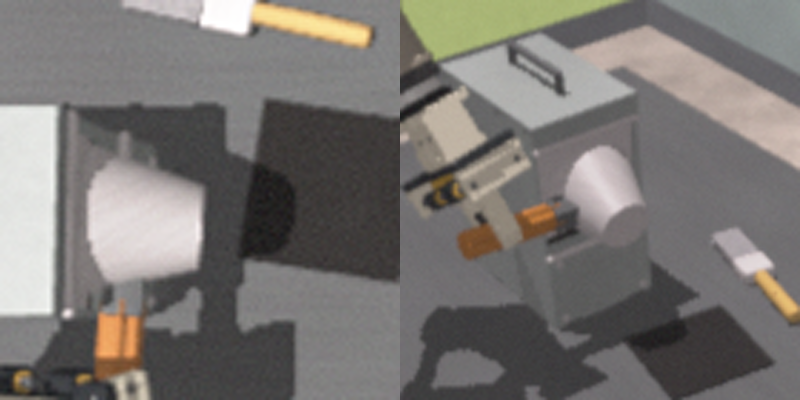

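```bash
python3 -m crank '[[0,0.0027,0.0013,-0.051,0,0.002,0],[0.0001,0.0052,0.0026,-0.101,0,0.004,0],[0.0001,0.0077,0.0037,-0.151,0,0.006,0],[0.0002,0.0103,0.0046,-0.201,0.001,0.008,0],[0.0003,0.013,0.0055,-0.251,0.001,0.01,0],[0.0003,0.0157,0.0062,-0.301,0.002,0.012,0],[0.0004,0.0185,0.0069,-0.351,0.002,0.015,0],[0.0005,0.0213,0.0074,-0.401,0.003,0.017,0],[0.0006,0.0241,0.0077,-0.451,0.004,0.019,0],[0.0006,0.027,0.008,-0.501,0.005,0.021,0],[0.0007,0.0298,0.0081,-0.551,0.006,0.023,0],[0.0007,0.0298,0.0081,-0.551,0.006,0.023,0]]' 60
python3 -m crank '[[0,0,0,0,0,0,0],[0,0,0,0,0,0,0],[0,0,0,0,0,0,0],[0,0,0,0,0,0,0],[0,0,0,0,0,0,0],[0,0,0,0,0,0,0]]' 60
python3 - 2>/dev/null <<'E'
from hnd import *
dl=(.22,0.)
snap('wrist','w23'); snap('top','t23'); snap('side','s23'); cupnow(dl); cupres('t23',dl)
p,im,d=load('t23'); a=cv2.resize(im[150:260,160:270],(400,400),interpolation=cv2.INTER_CUBIC)
p,im,d=load('s23'); b=cv2.resize(im[90:230,170:310],(400,400),interpolation=cv2.INTER_CUBIC); cv2.imwrite('pics/c23.png',np.hstack([a,b]))
E
```

```text
time_s: 36.92
tool_pos: [449.1, 333.9, 181.0]
eef_rot: [0.087, -0.044, 0.843, -0.53]
ft_force: [-3.1, -5.2, -2.3]
opening: 27.8
time_s: 37.67
tool_pos: [449.1, 333.5, 181.2]
eef_rot: [0.086, -0.044, 0.843, -0.53]
ft_force: [-2.0, -5.0, -3.0]
opening: 27.8
yaw,th,pitch 3.122 1.236 -3.128 pour [578.8 334.8 118.1] base [576.6 277.  195.4] grip [450.2 328.3 178.4]
ang -165 174 lo -5.2 hi nan rim 30.3
ang -135 27 lo -13.7 hi nan rim 29.5
ang -15 46 lo -10.4 hi nan rim 36.0
ang 15 106 lo -2.3 hi nan rim 37.0
ang 45 63 lo 0.9 hi nan rim 22.9
ang 165 85 lo 9.1 hi nan rim 35.2
```

View pics/c23.png

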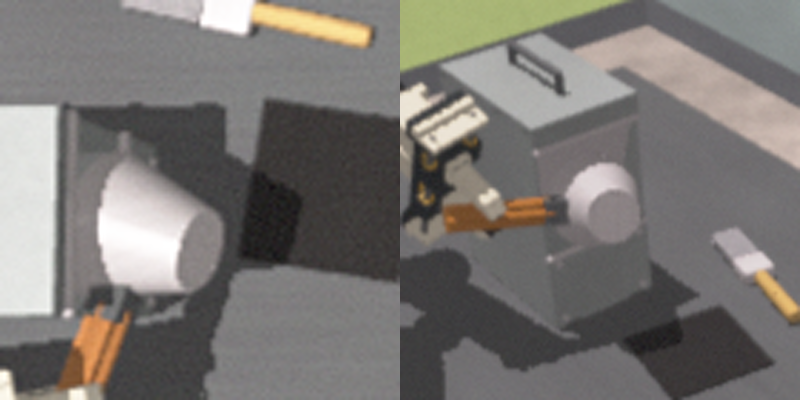

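View pics/w23.png

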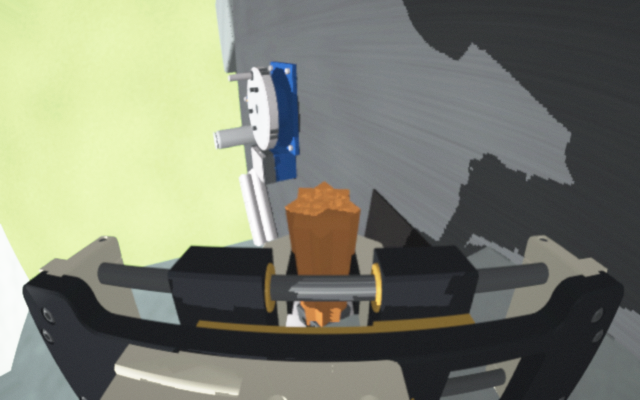

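Run:
```python
from hnd import *
Q=handle('w23'); Q=Q[(abs(Q[:,1])<25)&(abs(Q[:,2])<40)&(Q[:,0]>8)]; print(len(Q),Q.min(0).round(1),Q.max(0).round(1))
for lo in range(8,50,4):
    k=Q[(Q[:,0]>=lo)&(Q[:,0]<lo+4)]
    if len(k)>10: print(lo,len(k),'y',np.percentile(k[:,1],[2,98]).round(1),'z',np.percentile(k[:,2],[2,20,50]).round(1))
p,r,s=cur(); print('tool x',r.apply([1,0,0]).round(2),'y',r.apply([0,1,0]).round(2),'z',r.apply([0,0,1]).round(2))
pt,im,d=load('t23'); P=cloud(pt,'top',d)
hsv=cv2.cvtColor(im,cv2.COLOR_BGR2HSV); m=(hsv[...,0]<18)&(hsv[...,1]>120)&(P[...,1]>230); H=P[m]; H=H[np.isfinite(H).all(1)&(H[:,0]<560)]; print('handle pts',len(H)); c=H.mean(0); U,S,V=np.linalg.svd(H-c,full_matrices=False); print(c.round(1),V[0].round(3),S.round(0))
p2,im2,d2=load('s23'); P2=cloud(p2,'side',d2); hsv=cv2.cvtColor(im2,cv2.COLOR_BGR2HSV); m=(hsv[...,0]<18)&(hsv[...,1]>120)&(P2[...,1]>230)&(P2[...,2]>120)&(P2[...,0]<560); H=P2[m]; H=H[np.isfinite(H).all(1)]; c=H.mean(0); U,S,V=np.linalg.svd(H-c,full_matrices=False); print('side',len(H),c.round(1),V[0].round(3))
# cup base disc from side: points near pixel
u0,v0=170+205*140//400,90+215*140//400; print(P2[v0,u0].round(1))
```

```text
3990 [ 10.8 -14.6 -30. ] [45.5 15.9  1. ]
12 44 y [-14.2  15.6] z [-7.9 -5.7 -3.9]
16 70 y [-14.1  15.6] z [-17.8 -11.   -6.8]
20 326 y [-13.6  15. ] z [-23.9 -20.6 -19.3]
24 428 y [-13.5  15. ] z [-27.  -23.8 -21.9]
28 522 y [-13.4  15. ] z [-28.6 -26.5 -24.5]
32 977 y [-12.8  14.2] z [-26.2 -24.3 -22. ]
36 959 y [-13.2  14.3] z [-19.8 -17.8 -16. ]
40 619 y [-9.3 11.2] z [-12.9 -11.4  -9.5]
44 42 y [-1.3  3.6] z [-6.8 -5.8 -4.9]
tool x [-0.98 -0.16 -0.1 ] y [ 0.02  0.44 -0.9 ] z [ 0.19 -0.89 -0.42]
handle pts 358
[461.9 320.7 182.4] [-0.938  0.297  0.178] [653. 431. 156.]
side 251 [453.6 317.1 182.8] [-0.944  0.31   0.111]
[543.1 245.9 180.7]
```

```bash
python3 - 2>/dev/null <<'E'
from ov import *
import ov
def overlay2(tag,n,dl,box,out,sc):
    p,im,d=load(tag); pp,r,s=cur(); C=r*rel(dl).inv(); g=pp+r.apply([0,.3,5])
    x0,y0,x1,y1=box; c=cv2.resize(im[y0:y1,x0:x1],None,fx=sc,fy=sc,interpolation=cv2.INTER_CUBIC)
    for rad,z,col in ((54,80,(0,0,255)),(30,0,(255,0,0))):
        for a in np.arange(0,6.28,.26):
            X=g+C.apply([128+rad*np.cos(a),rad*np.sin(a),z-50]); u=(proj(p,n,X)-[x0,y0]+.5)*sc; cv2.circle(c,tuple(int(v) for v in u),2,col,-1)
    cv2.imwrite(f'pics/{out}.png',c); 
    print('pour',(g+C.apply([128,54,30])).round(1),'up',(g+C.apply([128,-54,30])).round(1),'base',(g+C.apply([128,0,-50])).round(1),'zc',C.apply([0,0,1]).round(2),'xc',C.apply([1,0,0]).round(2))
dl=(.524,.018)
overlay2('t23','top',dl,(160,150,270,260),'t23o',5); overlay2('s23','side',dl,(190,110,290,210),'s23o',6)
E
```

```text
pour [567.6 301.6 103.9] up [589.7 332.7 204.9] base [558.3 244.5 181.2] zc [ 0.25  0.91 -0.33] xc [ 0.95 -0.31 -0.11]
pour [567.6 301.6 103.9] up [589.7 332.7 204.9] base [558.3 244.5 181.2] zc [ 0.25  0.91 -0.33] xc [ 0.95 -0.31 -0.11]
```

View pics/t23o.png

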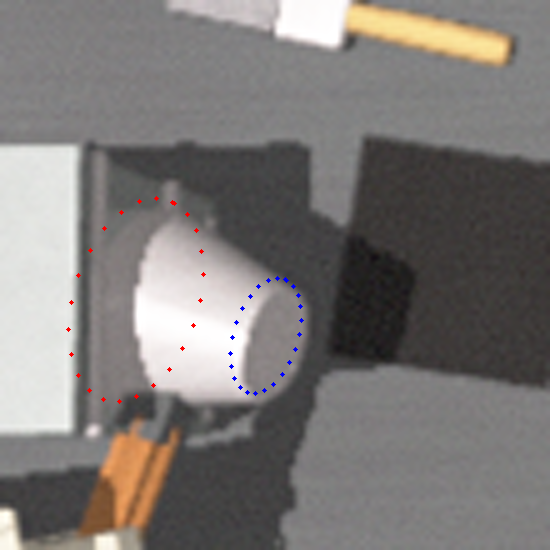

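View pics/s23o.png

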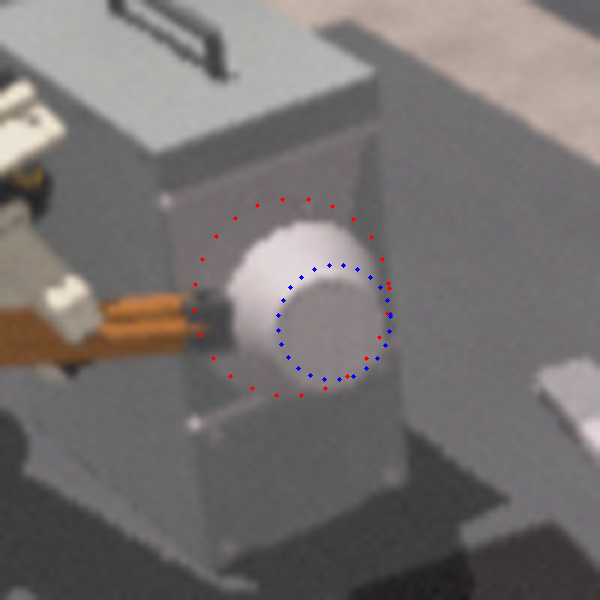

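Run:
```python
from h import *
p=load('t23')[0]
for z in (100,175,205,235,266):
    print(z,[((proj(p,'top',[x,317.4,z])-[160,150]+.5)*5).round(0).tolist() for x in (510,514,642,646)])
ps=load('s23')[0]
for z in (100,175,235,266): print(z,[((proj(ps,'side',[x,317.4,z])-[190,110]+.5)*6).round(0).tolist() for x in (510,514,642,646)])
p,im,d=load('w6'); cv2.imwrite('pics/w6c.png',cv2.resize(im[170:330,440:640],(800,640))[:600])
p,im,d=load('w12'); cv2.imwrite('pics/w12c.png',cv2.resize(im[0:110,220:440],(800,400),interpolation=cv2.INTER_CUBIC))
```

```text
100 [[164.0, 434.0], [164.0, 427.0], [167.0, 190.0], [167.0, 183.0]]
175 [[125.0, 433.0], [125.0, 425.0], [129.0, 175.0], [129.0, 167.0]]
205 [[108.0, 432.0], [108.0, 424.0], [112.0, 168.0], [112.0, 160.0]]
235 [[91.0, 432.0], [91.0, 424.0], [94.0, 161.0], [95.0, 153.0]]
266 [[71.0, 431.0], [72.0, 423.0], [76.0, 153.0], [76.0, 145.0]]
100 [[195.0, 427.0], [201.0, 425.0], [395.0, 342.0], [401.0, 340.0]]
175 [[180.0, 309.0], [186.0, 306.0], [386.0, 227.0], [392.0, 224.0]]
235 [[167.0, 208.0], [174.0, 206.0], [379.0, 129.0], [385.0, 127.0]]
266 [[160.0, 155.0], [167.0, 152.0], [375.0, 77.0], [381.0, 75.0]]
```

View pics/w12c.png

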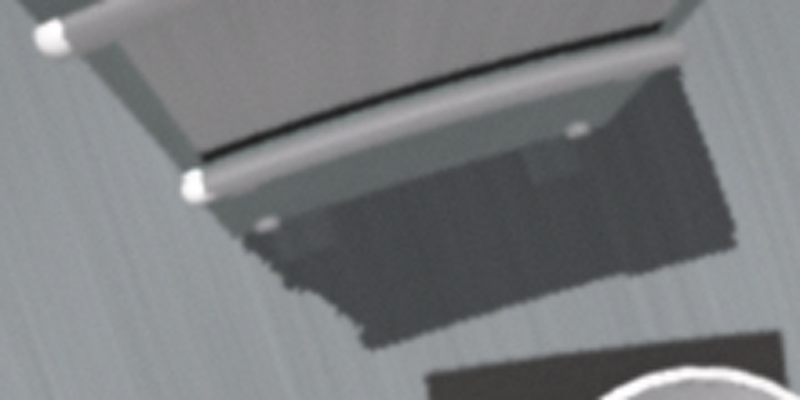

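Run:
```python
from h import *
im=load('s23')[1]; cv2.imwrite('pics/s23z.png',cv2.resize(im[120:210,190:290],(800,720),interpolation=cv2.INTER_LANCZOS4)[:600])
im=load('w1')[1]; cv2.imwrite('pics/w1z.png',cv2.resize(im[30:190,470:640],(638,600),interpolation=cv2.INTER_LANCZOS4))
```

```text
(no output)
```

View pics/s23z.png

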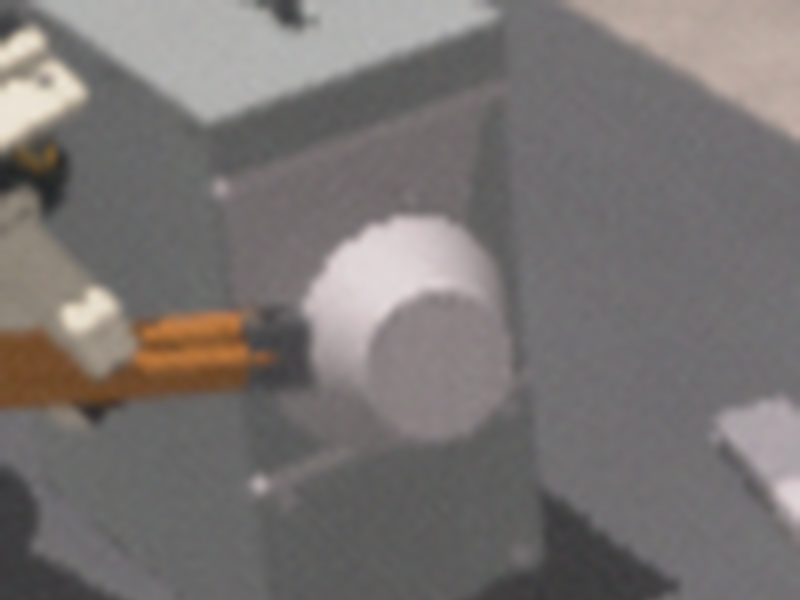

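View pics/w1z.png

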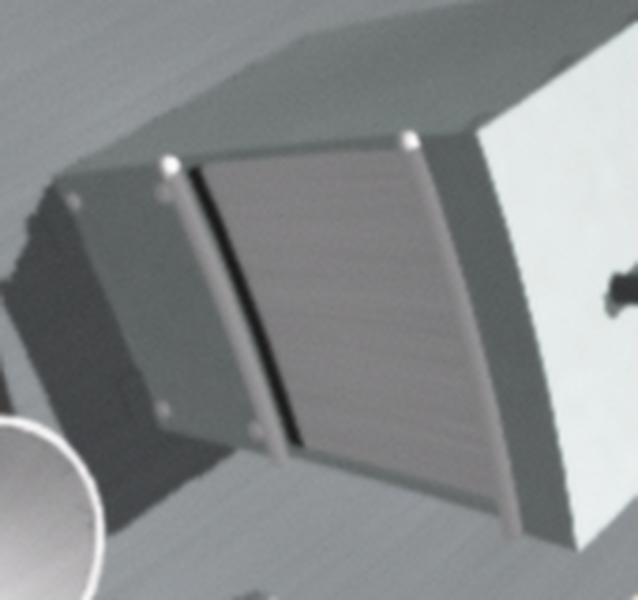

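```bash
cat >> plan.py <<'E'
def turn(axis,angs,pivot,moves=None):
    p,r,s=cur(); q=s['joints']; ax=np.array(axis,float)
    for i,a in enumerate(angs):
        W=R.from_rotvec(ax*a); P=pivot+W.apply(p-pivot)+(np.array(moves[i]) if moves is not None else 0); Ro=W*r; b=ik(P,Ro,q); v=ax*a
        print('[%s] c%.0e j4 %.2f dq%.2f'%(','.join('%g'%x for x in list(((P-p)/1000).round(4))+list(v.round(3))+[0]),b[0],b[1][3],abs(b[1]-q).max())); q=b[1]
E
python3 - <<'E'
from plan import *
p,r,s=cur(); dl=(.524,.018); C=r*rel(dl).inv(); g=p+r.apply([0,.3,5]); pour=g+C.apply([128,54,30]); print(pour)
turn([1,0,0],np.arange(1,13)*.08,pour,[(0,0,0)]*12)
E
```

```text
[567.64712839 301.5857194  103.88321455]
[0,-0.0063,0.0023,0.08,0,0,0] c4e-18 j4 -0.79 dq0.06
[0,-0.0127,0.0041,0.16,0,0,0] c1e-18 j4 -0.76 dq0.07
[0,-0.0193,0.0054,0.24,0,0,0] c3e-19 j4 -0.72 dq0.07
[0,-0.0259,0.0061,0.32,0,0,0] c2e-19 j4 -0.68 dq0.07
[0,-0.0326,0.0063,0.4,0,0,0] c2e-19 j4 -0.64 dq0.07
[0,-0.0393,0.006,0.48,0,0,0] c3e-19 j4 -0.60 dq0.08
[0,-0.0459,0.0051,0.56,0,0,0] c5e-19 j4 -0.56 dq0.08
[0,-0.0525,0.0038,0.64,0,0,0] c1e-18 j4 -0.52 dq0.08
[0,-0.0589,0.0019,0.72,0,0,0] c5e-30 j4 -0.47 dq0.08
[0,-0.0651,-0.0006,0.8,0,0,0] c1e-30 j4 -0.42 dq0.08
[0,-0.0711,-0.0035,0.88,0,0,0] c2e-30 j4 -0.36 dq0.08
[0,-0.0769,-0.0068,0.96,0,0,0] c6e-30 j4 -0.29 dq0.08
```

```bash
python3 -m crank '[[0,-0.0063,0.0023,0.08,0,0,0],[0,-0.0127,0.0041,0.16,0,0,0],[0,-0.0193,0.0054,0.24,0,0,0],[0,-0.0259,0.0061,0.32,0,0,0],[0,-0.0326,0.0063,0.4,0,0,0],[0,-0.0393,0.006,0.48,0,0,0],[0,-0.0459,0.0051,0.56,0,0,0],[0,-0.0525,0.0038,0.64,0,0,0],[0,-0.0589,0.0029,0.72,0,0,0],[0,-0.0651,0.0016,0.8,0,0,0],[0,-0.0711,0,0.88,0,0,0],[0,-0.0769,-0.001,0.96,0,0,0]]' 60
python3 - <<'E'
from h import *
snap('top','t24'); snap('side','s24'); snap('wrist','w24')
p,im,d=load('t24'); a=cv2.resize(im[150:260,160:270],(400,400),interpolation=cv2.INTER_CUBIC)
p,im,d=load('s24'); b=cv2.resize(im[90:230,170:310],(400,400),interpolation=cv2.INTER_CUBIC); cv2.imwrite('pics/c24.png',np.hstack([a,b]))
E
```

```text
time_s: 39.33
tool_pos: [449.7, 256.5, 181.2]
eef_rot: [0.098, 0.001, 0.992, -0.079]
ft_force: [0.8, -0.5, -2.6]
opening: 27.7
```

View pics/c24.png

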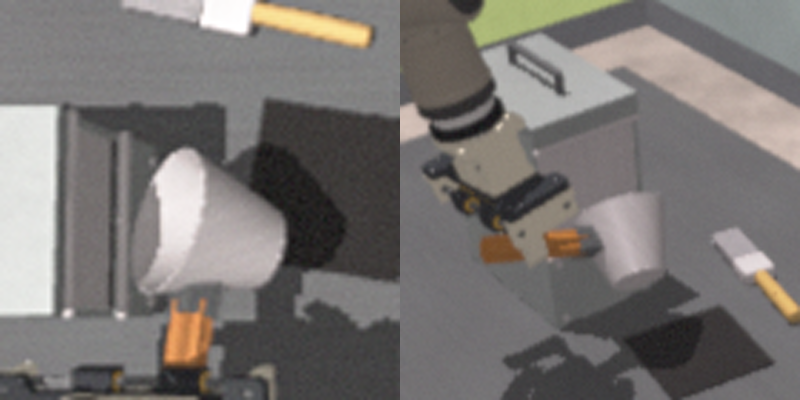

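```bash
python3 -m crank '[[0,-0.004,0,0.07,0,0,0],[0,-0.008,0,0.14,0,0,0],[0,-0.012,0,0.21,0,0,0],[0,-0.016,0,0.28,0,0,0],[0,-0.02,0,0.35,0,0,0],[0,-0.024,0,0.42,0,0,0],[0,-0.024,0,0.49,0,0,0],[0,-0.024,0,0.56,0,0,0],[0,-0.024,0,0.63,0,0,0],[0,-0.024,0,0.63,0,0,0],[0,-0.024,0,0.63,0,0,0]]' 60
python3 - <<'E'
from h import *
f=[]
for i in range(8):
    vision.camera('top'); f.append(env.get_state()['ft_force'])
print(np.mean(f,0).round(2),np.std(f,0).round(2))
snap('top','t25'); snap('side','s25')
p,im,d=load('t25'); a=cv2.resize(im[150:260,160:270],(400,400),interpolation=cv2.INTER_CUBIC)
p,im,d=load('s25'); b=cv2.resize(im[90:230,170:310],(400,400),interpolation=cv2.INTER_CUBIC); cv2.imwrite('pics/c25.png',np.hstack([a,b]))
E
```

```text
time_s: 40.85
tool_pos: [449.7, 232.2, 181.3]
eef_rot: [0.092, 0.031, 0.968, 0.229]
ft_force: [0.9, 0.8, -1.8]
opening: 27.8
[ 0.23  0.08 -2.12] [0.65 0.22 0.42]
```

View pics/c25.png

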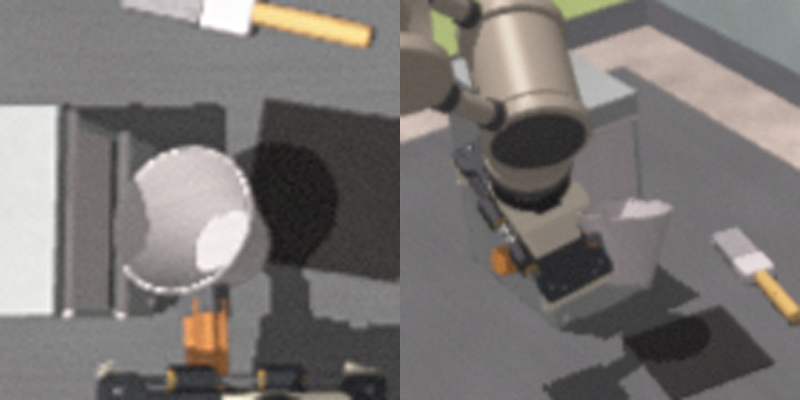

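Run:
```python
from h import *
im=load('t25')[1]; a=im[180:235,185:245]; a=cv2.resize(a,(654,600),interpolation=cv2.INTER_CUBIC); cv2.imwrite('pics/t25z.png',a)
f=[]
for i in range(24):
    vision.camera('top'); f.append(env.get_state()['ft_force'])
print(np.mean(f,0).round(2),np.std(f,0).round(2))
```

```text
[-0.19  0.22 -1.86] [0.41 0.56 0.51]
```

View pics/t25z.png

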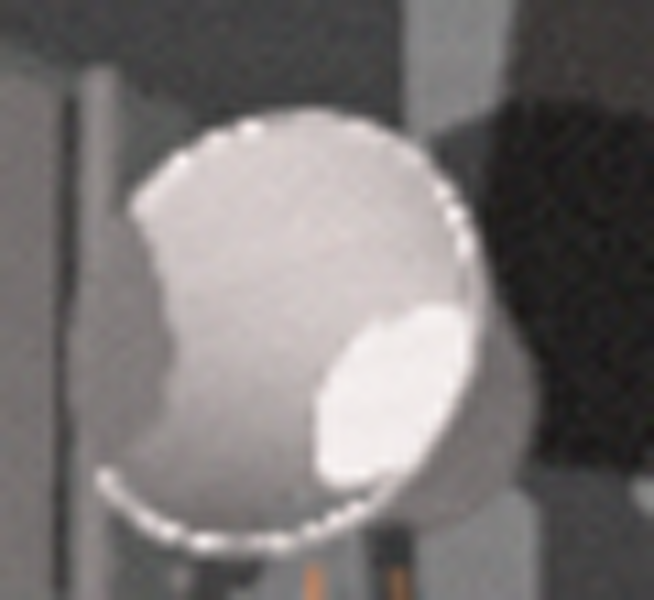

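```bash
cat > rim2.py <<'E'
from plan import *
def rimfit(tag,dl,n='top'):
    # rim points: depth pts within predicted rim shell
    p,im,d=load(tag); P=cloud(p,n,d); pp,r,s=cur(); C=r*rel(dl).inv(); g=pp+r.apply(AX)
    for it in range(8):
        o=g+C.apply([128,0,30]); L=(P-o)@C.as_matrix(); rad=np.hypot(L[...,0],L[...,1]); tol=10 if it<3 else 5
        m=(rad>48-tol/2)&(rad<54+tol)&(abs(L[...,2])<tol); Q=L[m]
        ang=np.arctan2(Q[:,1],Q[:,0]); sel=[]
        for a in np.arange(-np.pi,np.pi,.2):
            k=np.where((ang>=a)&(ang<a+.2))[0]
            if len(k)>2: j=k[np.argsort(Q[k,2])[-3:]]; sel+=list(j)
        S=Q[sel]; A=np.c_[S[:,:2],np.ones(len(S))]; c=np.linalg.lstsq(A,S[:,2],rcond=None)[0]
        A2=np.c_[2*S[:,:2],np.ones(len(S))]; t=np.linalg.lstsq(A2,(S[:,:2]**2).sum(1),rcond=None)[0]; rr=np.sqrt(t[2]+t[0]**2+t[1]**2)
        # update: rotate C so normal = (-c0,-c1,1); shift
        nn=np.array([-c[0],-c[1],1]); nn/=np.linalg.norm(nn); W=R.align_vectors([nn],[[0,0,1]])[0]
        shift=C.apply([t[0],t[1],c[2]]); 
        o2=o+shift; C=C*W; g=o2-C.apply([128,0,30])
    print(len(S),'rad',rr.round(1),'rim centre',o2.round(1),'normal',C.apply([0,0,1]).round(3),'resid',np.std(S[:,2]-A@c).round(2)); return o2,C
E
python3 - <<'E'
from rim2 import *
for dl in ((.5,0),(.6,0),(.4,0.)): rimfit('t25',dl)
snap('wrist','w25')
from hnd import *
Q=handle('w25'); Q=Q[(abs(Q[:,1])<25)&(abs(Q[:,2])<40)&(Q[:,0]>8)]
for lo in range(8,50,4):
    k=Q[(Q[:,0]>=lo)&(Q[:,0]<lo+4)]
    if len(k)>10: print(lo,len(k),'y',np.percentile(k[:,1],[2,98]).round(1),'z',np.percentile(k[:,2],[2,20,50]).round(1))
E
```

```text
87 rad 52.0 rim centre [577.  256.7 169.4] normal [0.224 0.269 0.937] resid 1.72
93 rad 52.0 rim centre [576.9 256.6 169.4] normal [0.225 0.267 0.937] resid 1.84
87 rad 52.0 rim centre [577.  256.6 169.5] normal [0.225 0.269 0.937] resid 1.78
12 48 y [-14.8  14.9] z [-5.5 -4.1 -2.4]
16 120 y [-14.7  14.8] z [-16.5 -15.4  -7.1]
20 374 y [-14.4  14.6] z [-21.5 -18.2 -16.8]
24 445 y [-14.4  14.5] z [-24.1 -21.1 -19. ]
28 473 y [-14.2  14.3] z [-26.2 -23.2 -21.3]
32 832 y [-13.7  14.2] z [-25.9 -23.3 -21.6]
36 984 y [-13.9  14.1] z [-19.8 -17.6 -15.4]
40 738 y [-11.2  11.2] z [-12.8 -10.6  -8.5]
44 99 y [-9.1  4.9] z [-5.4 -4.8 -3.7]
```

View pics/w25.png

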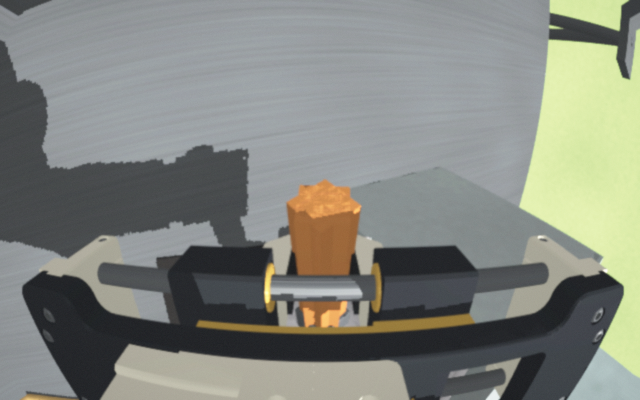

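Run:
```python
from rim2 import *
o,C=rimfit('t25',(.5,0)); p,r,s=cur(); n=C.apply([0,0,1]); a=o-30*n; g=p+r.apply([0,.3,5]); v=a-g; print('handle vec',v.round(1),np.linalg.norm(v))
xc=v/np.linalg.norm(v); xc=xc-n*(xc@n); print('perp check',(v/np.linalg.norm(v))@n); xc/=np.linalg.norm(xc); Cm=np.c_[xc,np.cross(n,xc),n]; C=R.from_matrix(Cm)
Rel=(C.inv()*r); # tool = C*Rel
ideal=(R.from_euler('x',PH)*down)
D=(ideal.inv()*Rel); print('rel dev rotvec in tool',D.as_rotvec().round(3),'yaw',np.degrees(np.arctan2(xc[1],xc[0])))
# handle dir in tool
print('handle in tool',r.inv().apply(-xc).round(3))
np.save('rel.npy',Rel.as_matrix()); np.save('gt.npy',r.inv().apply(o-C.apply([128,0,30])-p))
print('grip in tool',r.inv().apply(o-C.apply([128,0,30])-p).round(1))
pt=load('t17')[0]; 
for u,v in [(375,190),(545,215),(520,385),(355,360)]: print(onz(pt,'top',u/4+140,v/4+130,4).round(1))
```

```text
87 rad 52.0 rim centre [577.  256.7 169.4] normal [0.224 0.269 0.937] resid 1.72
handle vec [119.7  14.3 -35.7] 125.67762995813229
perp check -0.021681074412079455
rel dev rotvec in tool [ 0.055 -0.488 -0.007] yaw 7.130721682202411
handle in tool [ 0.883 -0.007 -0.469]
grip in tool [ 3.  -1.5  5.7]
[680.5 223.8   4. ]
[660.8 100.    4. ]
[537.5 118.4   4. ]
[556.8 237.7   4. ]
```

```bash
cat >> plan.py <<'E'
def interp(P,Ro,n,zs=None):
    p,r,s=cur(); q=s['joints']; V=(Ro*r.inv()).as_rotvec()
    for i in range(1,n+1):
        f=i/n; W=R.from_rotvec(V*f); Pi=p+(P-p)*f; b=ik(Pi,W*r,q)
        print('[%s] c%.0e j4 %.2f dq%.2f'%(','.join('%g'%x for x in list(((Pi-p)/1000).round(4))+list((V*f).round(3))+[0]),b[0],b[1][3],abs(b[1]-q).max())); q=b[1]
    print('per row deg',np.degrees(np.linalg.norm(V))/n,'mm',np.linalg.norm(P-p)/n)
def low(P,Ro):
    z=[]
    for a in (-37.5,37.5):
        for b in (-95,95): z.append((P+Ro.apply([a,b,-44]))[2])
    return min(z)
E
python3 - <<'E'
from plan import *
Rel=R.from_matrix(np.load('rel.npy')); gt=np.load('gt.npy')
yaw=-.2; Ct=R.from_euler('z',yaw)
for dla in (.3,.38):
    Ro=Ct*rel((dla,0)); g=np.array([610,174,4.])+Ct.apply([-128,0,50]); P=g-Ro.apply(gt); print('low',low(P,Ro),'ik',ik(P,Ro))
    Ca=Ro*Rel.inv(); print('actual cup normal',Ca.apply([0,0,1]).round(3), 'lowest base pt rel grip',min((Ca.apply([128+30*np.cos(t),30*np.sin(t),-50]))[2] for t in np.arange(0,6.3,.1)), 'base c',(P+Ro.apply(gt)+Ca.apply([128,0,-50])).round(1))
Ro=Ct*rel((.38,0)); P=g-Ro.apply(gt)+[0,0,55]; interp(P,Ro,9)
E
```

```text
low 14.273866794063622 ik (np.float64(4.3185058702710285e-23), array([-0.16605768,  0.61206574,  2.24753784,  1.74598745,  0.74156934,
       -3.04818116]))
actual cup normal [ 0.123 -0.072  0.99 ] lowest base pt rel grip -70.11495707395495 base c [605.1 195.2 -11.8]
low 11.498216245424892 ik (np.float64(4.72382235997986e-30), array([-0.14692042,  0.62020947,  2.30393223,  1.95076027,  0.75448062,
        3.05529195]))
actual cup normal [ 0.064 -0.066  0.996] lowest base pt rel grip -61.740121156465754 base c [608.1 187.6  -5. ]
[0.0039,-0.004,-0.0074,0.033,-0.021,-0.032,0] c1e-27 j4 0.75 dq0.09
[0.0078,-0.008,-0.0148,0.066,-0.043,-0.065,0] c5e-27 j4 0.85 dq0.10
[0.0116,-0.012,-0.0222,0.099,-0.064,-0.097,0] c3e-26 j4 0.96 dq0.11
[0.0155,-0.016,-0.0296,0.132,-0.086,-0.129,0] c1e-25 j4 1.09 dq0.12
[0.0194,-0.02,-0.037,0.165,-0.107,-0.162,0] c4e-25 j4 1.22 dq0.13
[0.0233,-0.0239,-0.0444,0.198,-0.129,-0.194,0] c1e-24 j4 1.36 dq0.14
[0.0272,-0.0279,-0.0518,0.231,-0.15,-0.226,0] c1e-24 j4 1.49 dq0.14
[0.031,-0.0319,-0.0592,0.264,-0.172,-0.259,0] c4e-24 j4 1.63 dq0.13
[0.0349,-0.0359,-0.0666,0.297,-0.193,-0.291,0] c3e-23 j4 1.75 dq0.12
per row deg 2.9187732732761518 mm 9.262228770331575
```

Run:
```python
from plan import *
Rel=R.from_matrix(np.load('rel.npy')); gt=np.load('gt.npy')
for yaw in (0,.1,.2):
  for dla in (.38,.45):
    Ct=R.from_euler('z',yaw); Ro=Ct*rel((dla,0)); Ca=Ro*Rel.inv(); g=np.array([610,172,54.])-[*(Ca.apply([128,0,-50])[:2]),0]; P=g-Ro.apply(gt)
    b=ik(P,Ro); print(yaw,dla,'low',low(P,Ro).round(1),b[0].round(6),b[1].round(2),Ca.apply([0,0,1]).round(3),'lowpt',round(min((Ca.apply([128+30*np.cos(t),30*np.sin(t),-50]))[2] for t in np.arange(0,6.3,.1)),1),g.round(1))
yaw=.1;Ct=R.from_euler('z',yaw); Ro=Ct*rel((.42,0)); Ca=Ro*Rel.inv(); g=np.array([610,172,54.])-[*(Ca.apply([128,0,-50])[:2]),0]; P=g-Ro.apply(gt)+[0,0,55]; interp(P,Ro,9)
print(Ca.apply([0,0,1]),P)
```

```text
0 0.38 low 11.5 0.0 [-0.31  0.64  2.2   1.5   0.83 -3.08] [ 0.076 -0.052  0.996] lowpt -61.7 [486.6 159.   54. ]
0 0.45 low 8.9 0.0 [-0.29  0.64  2.26  1.68  0.83  3.04] [ 0.024 -0.055  0.998] lowpt -54.6 [483.3 165.2  54. ]
0.1 0.38 low 11.5 0.0 [-0.34  0.65  2.13  1.34  0.88 -3.02] [ 0.081 -0.044  0.996] lowpt -61.7 [488.5 146.7  54. ]
0.1 0.45 low 8.9 0.000145 [-0.34  0.66  2.2   1.5   0.87  3.09] [ 0.029 -0.052  0.998] lowpt -54.6 [484.6 152.6  54. ]
0.2 0.38 low 11.5 0.0 [-0.37  0.67  2.06  1.19  0.95 -2.98] [ 0.085 -0.036  0.996] lowpt -61.7 [491.6 134.7  54. ]
0.2 0.45 low 8.9 0.000126 [-0.37  0.66  2.12  1.31  0.92 -3.09] [ 0.034 -0.049  0.998] lowpt -54.6 [487.2 140.2  54. ]
[0.0041,-0.0095,-0.0074,0.036,-0.02,-0.002,0] c4e-30 j4 0.75 dq0.12
[0.0083,-0.0189,-0.0148,0.072,-0.04,-0.004,0] c4e-31 j4 0.83 dq0.13
[0.0124,-0.0284,-0.0222,0.107,-0.06,-0.006,0] c2e-30 j4 0.92 dq0.13
[0.0166,-0.0379,-0.0296,0.143,-0.079,-0.008,0] c7e-30 j4 1.00 dq0.12
[0.0207,-0.0473,-0.037,0.179,-0.099,-0.01,0] c1e-30 j4 1.08 dq0.12
[0.0249,-0.0568,-0.0444,0.215,-0.119,-0.012,0] c7e-30 j4 1.15 dq0.11
[0.029,-0.0663,-0.0518,0.251,-0.139,-0.014,0] c4e-30 j4 1.20 dq0.10
[0.0332,-0.0757,-0.0592,0.286,-0.159,-0.016,0] c8e-30 j4 1.25 dq0.10
[0.0373,-0.0852,-0.0666,0.322,-0.179,-0.018,0] c1e-30 j4 1.29 dq0.09
per row deg 2.347694399791436 mm 12.711242956540238
[ 0.05158495 -0.04887905  0.99747172] [486.97395355 146.65515957 114.63152467]
```

```bash
python3 -m crank '[[0.0041,-0.0095,-0.0074,0.036,-0.02,-0.002,0],[0.0083,-0.0189,-0.0148,0.072,-0.04,-0.004,0],[0.0124,-0.0284,-0.0222,0.107,-0.06,-0.006,0],[0.0166,-0.0379,-0.0296,0.143,-0.079,-0.008,0],[0.0207,-0.0473,-0.037,0.179,-0.099,-0.01,0],[0.0249,-0.0568,-0.0444,0.215,-0.119,-0.012,0],[0.029,-0.0663,-0.0518,0.251,-0.139,-0.014,0],[0.0332,-0.0757,-0.0592,0.286,-0.159,-0.016,0],[0.0373,-0.0852,-0.0666,0.322,-0.179,-0.018,0],[0.0373,-0.0852,-0.0666,0.322,-0.179,-0.018,0],[0.0373,-0.0852,-0.0666,0.322,-0.179,-0.018,0]]' 60
python3 - <<'E'
from rim2 import *
snap('top','t26'); snap('side','s26'); print(cur()[2]['joints'].round(3))
o,C=rimfit('t26',(.488,0))
p,im,d=load('t26'); a=cv2.resize(im[150:260,180:290],(400,400),interpolation=cv2.INTER_CUBIC)
p,im,d=load('s26'); b=cv2.resize(im[90:260,170:340],(400,400),interpolation=cv2.INTER_CUBIC); cv2.imwrite('pics/c26.png',np.hstack([a,b]))
E
```

```text
time_s: 43.98
tool_pos: [487.0, 146.7, 114.8]
eef_rot: [0.174, 0.035, 0.907, 0.383]
ft_force: [0.1, -0.2, -1.9]
opening: 27.8
[-0.339  0.511  2.149  1.295  0.907 -2.908]
93 rad 51.9 rim centre [614.6 167.9 133.4] normal [ 0.056 -0.041  0.998] resid 1.84
```

View pics/c26.png

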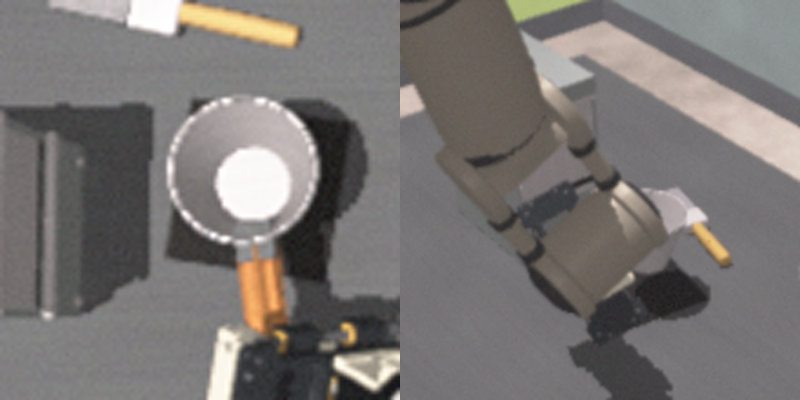

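```bash
python3 -m crank '[[0,0,-0.012,0,0,0,0],[0,0,-0.024,0,0,0,0],[0,0,-0.036,0,0,0,0],[0,0,-0.043,0,0,0,0],[0,0,-0.046,0,0,0,0],[0,0,-0.048,0,0,0,0],[0,0,-0.049,0,0,0,0],[0,0,-0.05,0,0,0,0],[0,0,-0.05,0,0,0,0],[0,0,-0.05,0,0,0,0]]' 60
python3 - <<'E'
from rim2 import *
snap('top','t27'); o,C=rimfit('t27',(.488,0)); print(cur()[2]['ft_force'].round(2), low(*cur()[:2]))
E
```

```text
time_s: 45.32
tool_pos: [487.0, 147.1, 65.3]
eef_rot: [0.174, 0.034, 0.906, 0.383]
ft_force: [-0.4, 0.8, -1.3]
opening: 27.1
90 rad 51.7 rim centre [614.5 167.5  85.4] normal [ 0.031 -0.058  0.998] resid 2.19
[ 0.54  1.09 -0.38] 15.703109742453783
```

```bash
python3 - <<'E'
from plan import *
p,r,s=cur()
for op in (40,46,50): print(op,min((p+r.apply([a,b*(op/2+19),22]))[2] for a in (-12,12) for b in (-1,1)))
print('tool z',r.apply([0,0,1]).round(3))
E
python3 -m crank '[[0,0,-0.001,0,0,0,0.03],[0,0,-0.001,0,0,0,0.034],[0,0,-0.001,0,0,0,0.038],[0,0,-0.001,0,0,0,0.042],[0,0,-0.001,0,0,0,0.042],[0,0,-0.001,0,0,0,0.042]]'
python3 - <<'E'
from rim2 import *
snap('top','t28'); o,C=rimfit('t28',(.488,0)); print(cur()[2]['ft_force'].round(2)); snap('wrist','w28')
E
```

```text
40 20.032000779309655
46 17.91266277559167
50 16.499770773113013
tool z [ 0.342  0.683 -0.646]
time_s: 46.12
tool_pos: [487.0, 147.1, 64.3]
eef_rot: [0.174, 0.034, 0.906, 0.383]
ft_force: [0.8, -0.2, -0.8]
opening: 41.8
87 rad 51.8 rim centre [610.6 169.4  83.8] normal [ 0.005 -0.005  1.   ] resid 1.72
[0.22 0.38 0.8 ]
```

View pics/w28.png

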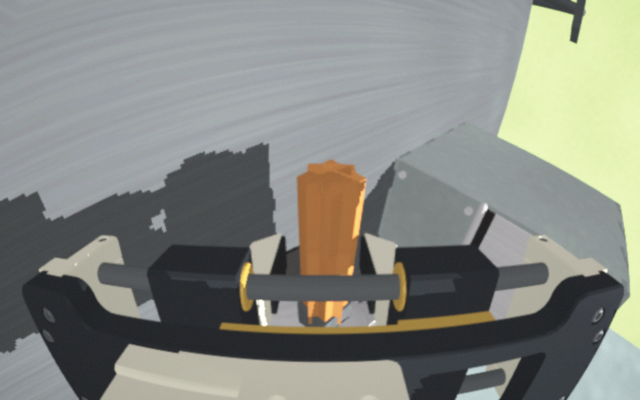

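```bash
python3 -m crank '[[-0.0034,-0.0068,0.0065,0,0,0,0.05],[-0.0103,-0.0205,0.0194,0,0,0,0.05],[-0.0205,-0.041,0.0388,0,0,0,0.05],[-0.0342,-0.0683,0.0646,0,0,0,0.05],[-0.05,-0.1,0.11,0,0,0,0.05],[-0.05,-0.12,0.16,0,0,0,0.05],[-0.05,-0.14,0.21,0,0,0,0.05]]'
python3 - <<'E'
from rim2 import *
snap('top','t29'); snap('side','s29'); 
p,im,d=load('t29'); P=cloud(p,'top',d)
from rim import rim
print(rim('t29',[610.6,169.4],84))
im=load('s29')[1]; cv2.imwrite('pics/s29c.png',cv2.resize(im[90:290,150:410],(780,600),interpolation=cv2.INTER_CUBIC))
print(cur()[2]['joints'].round(2))
E
```

```text
time_s: 47.1
tool_pos: [436.1, 6.0, 276.0]
eef_rot: [0.174, 0.035, 0.907, 0.382]
ft_force: [1.5, -0.7, 0.8]
opening: 49.9
(95, array([-7.0000e-03, -5.0000e-03,  8.3546e+01]), array([610.8, 169.8]), np.float64(52.8))
[-0.73  0.18  1.98  0.85  1.37 -2.58]
```

View pics/t29.png

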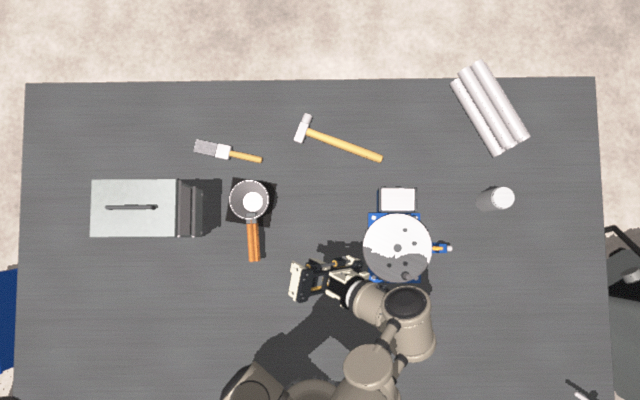

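View pics/s29c.png

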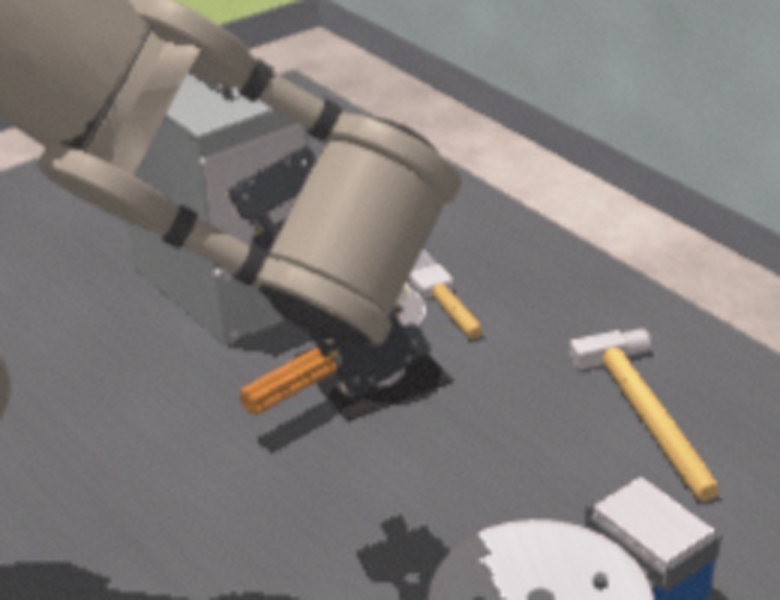

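Run:
```python
from h import *
p,im,d=load('t29'); P=cloud(p,'top',d); Z=P[...,2]
m=(Z>6)&(Z<40)&(P[...,0]>300)&(P[...,0]<760)&(P[...,1]>-130)&(P[...,1]<560)
n,l,st,ce=cv2.connectedComponentsWithStats(cv2.medianBlur(m.astype(np.uint8),3))
for i in range(1,n):
    if st[i,4]>8: print(st[i],P[l==i].mean(0).round(0))
cv2.imwrite('pics/t29z.png',cv2.convertScaleAbs(cv2.resize(im[160:270,80:290],(800,419),interpolation=cv2.INTER_CUBIC),alpha=2,beta=-40))
```

```text
[345 148  11   6  42] [nan nan nan]
[196 150  66  13 418] [nan nan nan]
[238 187  27  26 442] [nan nan nan]
[198 190   5  46 148] [577. 317.  21.]
```

View pics/t29z.png

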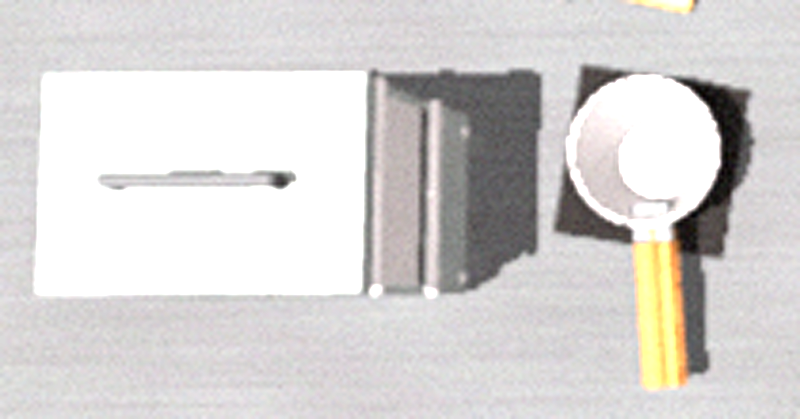

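Run:
```python
from h import *
for tag,n in (('w10','wrist'),('w5','wrist'),('w1','wrist'),('t29','top')):
    p,im,d=load(tag); P=cloud(p,n,d)
    m=(P[...,0]>560)&(P[...,0]<660)&(P[...,1]>-310)&(P[...,1]<-170)&(P[...,2]>76)&(P[...,2]<88)
    zs=P[m][:,2]; 
    if len(zs)<50: continue
    zm=np.median(zs); m2=(m&(abs(P[...,2]-zm)<1.3)).astype(np.uint8); m2=cv2.morphologyEx(m2,cv2.MORPH_OPEN,np.ones((3,3),np.uint8)); Q=P[m2>0][:,:2].astype(np.float32)
    print(tag,len(Q),zm.round(1),cv2.minAreaRect(Q),Q.mean(0))
```

```text
w10 6093 81.2 ((607.3143920898438, -239.388671875), (90.58635711669922, 60.930198669433594), 88.58934020996094) [ 605.91895 -237.04378]
w5 5250 81.1 ((607.55517578125, -239.88107299804688), (92.33934783935547, 60.639713287353516), 89.01917266845703) [ 606.6251  -234.13982]
w1 496 81.3 ((616.8123779296875, -238.88206481933594), (87.49711608886719, 41.703670501708984), 88.99474334716797) [ 621.002   -241.07774]
t29 0 80.8 ((0.0, 0.0), (0.0, 0.0), 0.0) [nan nan]<stdin>:8: RuntimeWarning: Mean of empty slice.
  ret = um.true_divide(
```

```bash
cat >> plan.py <<'E'
def dn(yawdeg): # tool down with tool y at yawdeg
    return R.from_euler('z',np.radians(yawdeg-90))*down
E
python3 - <<'E'
from plan import *
Ro=dn(104); P=np.array([399.6,-255.4,200.]); print(ik(P,Ro)[1].round(2)); interp(P,Ro,9)
E
```

```text
[-0.73  0.3   1.73 -0.    1.11 -2.55]
[-0.0043,-0.0288,-0.0087,-0.092,0.03,0.033,0] c6e-31 j4 0.75 dq0.10
[-0.0086,-0.0577,-0.0174,-0.184,0.06,0.066,0] c1e-30 j4 0.66 dq0.10
[-0.0129,-0.0865,-0.0261,-0.275,0.09,0.099,0] c3e-29 j4 0.56 dq0.09
[-0.0171,-0.1154,-0.0349,-0.367,0.12,0.132,0] c5e-29 j4 0.47 dq0.09
[-0.0214,-0.1442,-0.0436,-0.459,0.15,0.165,0] c1e-28 j4 0.38 dq0.09
[-0.0257,-0.1731,-0.0523,-0.551,0.18,0.198,0] c2e-28 j4 0.28 dq0.09
[-0.03,-0.2019,-0.061,-0.643,0.21,0.231,0] c8e-28 j4 0.19 dq0.09
[-0.0343,-0.2308,-0.0697,-0.735,0.24,0.264,0] c2e-26 j4 0.10 dq0.09
[-0.0386,-0.2596,-0.0784,-0.826,0.27,0.297,0] c1e-24 j4 0.00 dq0.10
per row deg 5.849591560788955 mm 30.44040693338131
```

```bash
python3 -m crank '[[-0.0043,-0.0288,0,-0.092,0.03,0.033,0.04],[-0.0086,-0.0577,0,-0.184,0.06,0.066,0.04],[-0.0129,-0.0865,0,-0.275,0.09,0.099,0.03],[-0.0171,-0.1154,0,-0.367,0.12,0.132,0.03],[-0.0214,-0.1442,-0.01,-0.459,0.15,0.165,0.03],[-0.0257,-0.1731,-0.02,-0.551,0.18,0.198,0.03],[-0.03,-0.2019,-0.03,-0.643,0.21,0.231,0.03],[-0.0343,-0.2308,-0.05,-0.735,0.24,0.264,0.03],[-0.0386,-0.2596,-0.07,-0.826,0.27,0.297,0.03],[-0.0386,-0.2596,-0.0784,-0.826,0.27,0.297,0.03],[-0.0386,-0.2596,-0.0784,-0.826,0.27,0.297,0.03]]'
python3 - <<'E'
from plan import *
p,im,d=snap('wrist','w30'); show(np.array([399.6,-255.4,107]),dn(104))
P=cloud(p,'wrist',d); m=(P[...,2]>115)&(P[...,2]<130)&(np.hypot(P[...,0]-400,P[...,1]+255)<40); Q=P[m]; print(len(Q),Q.mean(0) if len(Q) else '')
E
```

```text
time_s: 48.58
tool_pos: [399.0, -254.4, 199.5]
eef_rot: [-0.0, -0.121, 0.993, 0.002]
ft_force: [-0.4, -0.2, -0.5]
opening: 30.1
shift mm [  0.2  -0.7 -93.1] rotvec [-0.002  0.     0.001]
397 [ 397.51807875 -256.3515762   123.41550365]
```

View pics/w30.png

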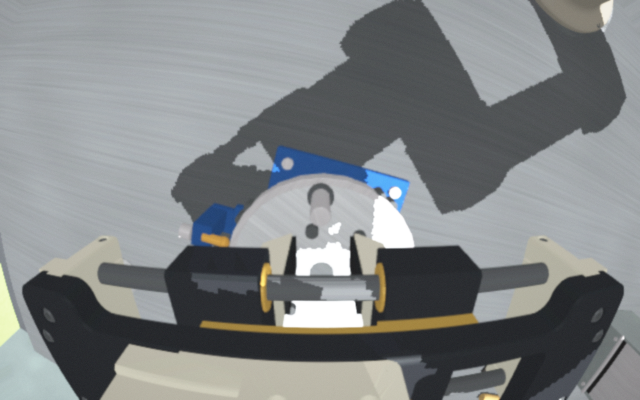

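```bash
python3 -m crank '[[0.0002,-0.0012,-0.04,0,0,0,0.03],[0.0002,-0.0012,-0.08,0,0,0,0.03],[0.0002,-0.0012,-0.093,0,0,0,0.03],[0.0002,-0.0012,-0.093,0,0,0,0.025],[0.0002,-0.0012,-0.093,0,0,0,0.021],[0.0002,-0.0012,-0.093,0,0,0,0.021]]' 10
python3 - <<'E'
from plan import *
c=np.array([474.6,-236.8]); p,r,s=cur(); a0=np.radians(193.9)
print(p,s['opening'])
for k in range(1,13):
    a=a0-np.radians(65.8)*k/12; X=c+78*np.array([np.cos(a),np.sin(a)]); 
    print('[%.4f,%.4f,0,0,0,%.3f,0.021],'%((X[0]-p[0])/1000,(X[1]-p[1])/1000,-np.radians(65.8)*k/12),end='')
E
```

```text
time_s: 49.38
tool_pos: [400.2, -256.4, 108.4]
eef_rot: [0.001, -0.121, 0.993, 0.0]
ft_force: [-0.4, -0.3, 0.4]
opening: 21.0
[ 400.19657338 -256.40084899  108.36589839] 20.968188612547603
[-0.0028,0.0082,0,0,0,-0.096,0.021],[-0.0035,0.0156,0,0,0,-0.191,0.021],[-0.0035,0.0231,0,0,0,-0.287,0.021],[-0.0028,0.0305,0,0,0,-0.383,0.021],[-0.0014,0.0378,0,0,0,-0.479,0.021],[0.0007,0.0450,0,0,0,-0.574,0.021],[0.0034,0.0519,0,0,0,-0.670,0.021],[0.0068,0.0586,0,0,0,-0.766,0.021],[0.0109,0.0648,0,0,0,-0.861,0.021],[0.0155,0.0707,0,0,0,-0.957,0.021],[0.0206,0.0761,0,0,0,-1.053,0.021],[0.0263,0.0810,0,0,0,-1.148,0.021],
```

```bash
python3 -m crank '[[-0.0028,0.0082,0,0,0,-0.096,0.021],[-0.0035,0.0156,0,0,0,-0.191,0.021],[-0.0035,0.0231,0,0,0,-0.287,0.021],[-0.0028,0.0305,0,0,0,-0.383,0.021],[-0.0014,0.0378,0,0,0,-0.479,0.021],[0.0007,0.0450,0,0,0,-0.574,0.021],[0.0034,0.0519,0,0,0,-0.670,0.021],[0.0068,0.0586,0,0,0,-0.766,0.021],[0.0109,0.0648,0,0,0,-0.861,0.021],[0.0155,0.0707,0,0,0,-0.957,0.021],[0.0206,0.0761,0,0,0,-1.053,0.021],[0.0263,0.0810,0,0,0,-1.148,0.021]]'
python3 -m crank '[[0.001,0.0008,0,0,0,0,0.021],[0.001,0.0008,0,0,0,0,0.021],[0.001,0.0008,0,0,0,0,0.021],[0.001,0.0008,0,0,0,0,0.03],[0.001,0.0008,0,0,0,0,0.035],[0.001,0.0008,0,0,0,0,0.035]]'
python3 - <<'E'
from plan import *
snap('side','s31'); snap('wrist','w31')
im=load('s31')[1]; cv2.imwrite('pics/s31c.png',cv2.resize(im[230:350,260:420],(800,600),interpolation=cv2.INTER_CUBIC))
E
```

```text
time_s: 50.88
tool_pos: [426.9, -175.9, 109.2]
eef_rot: [0.002, 0.438, 0.899, -0.001]
ft_force: [-0.4, -0.9, 0.1]
opening: 21.0
time_s: 51.62
tool_pos: [427.9, -175.1, 109.2]
eef_rot: [0.002, 0.438, 0.899, -0.001]
ft_force: [0.3, -0.2, 0.2]
opening: 35.1
```

View pics/s31c.png

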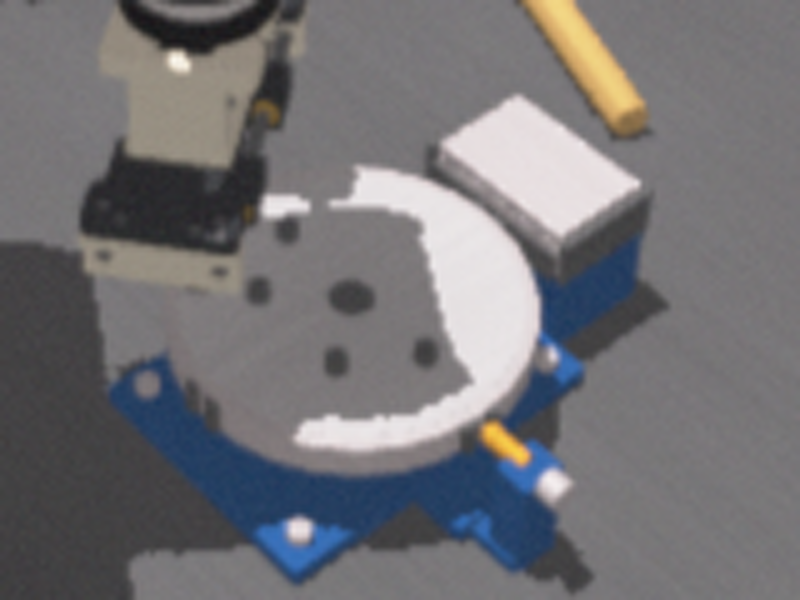

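```bash
python3 -m crank '[[0,0,0.03,0,0,0,0.035],[0,0,0.07,0,0,0,0.035],[0.02,-0.01,0.12,0,0,0.1,0.035],[0.06,-0.02,0.16,0,0,0.25,0.035],[0.1,-0.03,0.18,0,0,0.4,0.035],[0.14,-0.05,0.18,0,0,0.55,0.02],[0.17,-0.06,0.18,0,0,0.7,0.01],[0.18,-0.063,0.18,0,0,0.85,0.0],[0.18,-0.063,0.18,0,0,0.9,0.0],[0.18,-0.063,0.18,0,0,0.9,0.0]]'
python3 - <<'E'
from h import *
p,im,d=snap('wrist','w32'); P=cloud(p,'wrist',d); Z=P[...,2]
m=((Z>74.5)&(Z<90)&(np.hypot(P[...,0]-474.6,P[...,1]+236.8)<70)).astype(np.uint8); m=cv2.medianBlur(m,3)
n,l,st,ce=cv2.connectedComponentsWithStats(m)
C=[]
for i in range(1,n):
    if st[i,4]>30: Q=P[l==i]; Q=Q[np.isfinite(Q).all(1)]; c=cv2.minAreaRect(Q[:,:2].astype(np.float32)); print(ce[i].round(0),st[i,4],np.median(Q[:,2]).round(1),np.round(c[0],1),np.round(c[1],1)); C.append(c[0])
E
```

```text
time_s: 52.98
tool_pos: [607.9, -238.0, 288.7]
eef_rot: [0.002, 0.004, 1.0, 0.0]
ft_force: [-0.7, 0.9, -0.6]
opening: 0.7
[296.  27.] 88 78.1 [ 438.  -265.6] [11.3 10.6]
[351.  29.] 95 78.0 [ 439.9 -205.3] [11.  11.5]
[275.  60.] 90 78.1 [ 474.7 -289.6] [10.4 10.6]
[370.  62.] 92 78.1 [ 478.3 -184. ] [11.9 10.8]
```

View pics/w32.png

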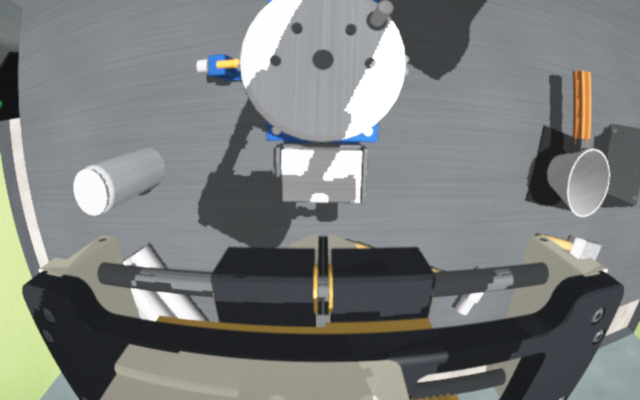

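Run:
```python
from plan import *
print(env.tip_reach); show(np.array([657.6,-240.6,98.5]),dn(88.8))
```

```text
22.0
shift mm [  49.8   -2.6 -190.4] rotvec [-0.     0.004 -0.012]
```

```bash
python3 -m crank '[[0.03,-0.001,-0.03,0,0,0,0],[0.0498,-0.0026,-0.07,0,0.004,-0.012,0],[0.0498,-0.0026,-0.12,0,0.004,-0.012,0],[0.0498,-0.0026,-0.16,0,0.004,-0.012,0],[0.0498,-0.0026,-0.18,0,0.004,-0.012,0],[0.0498,-0.0026,-0.1904,0,0.004,-0.012,0],[0.0498,-0.0026,-0.1904,0,0.004,-0.012,0],[0.0498,-0.0026,-0.1904,0,0.004,-0.012,0]]' 10
python3 - <<'E'
from plan import *
p,im,d=snap('wrist','w33'); show(np.array([657.6,-240.6,98.5]),dn(88.8)); snap('side','s33')
im=load('s33')[1]; cv2.imwrite('pics/s33c.png',cv2.resize(im[210:340,280:440],(738,600),interpolation=cv2.INTER_CUBIC))
E
```

```text
time_s: 54.02
tool_pos: [658.2, -240.9, 100.1]
eef_rot: [0.001, 0.01, 1.0, -0.0]
ft_force: [0.7, -1.3, 0.7]
opening: 0.4
shift mm [-0.6  0.3 -1.6] rotvec [ 0.001  0.002 -0.   ]
```

View pics/s33c.png

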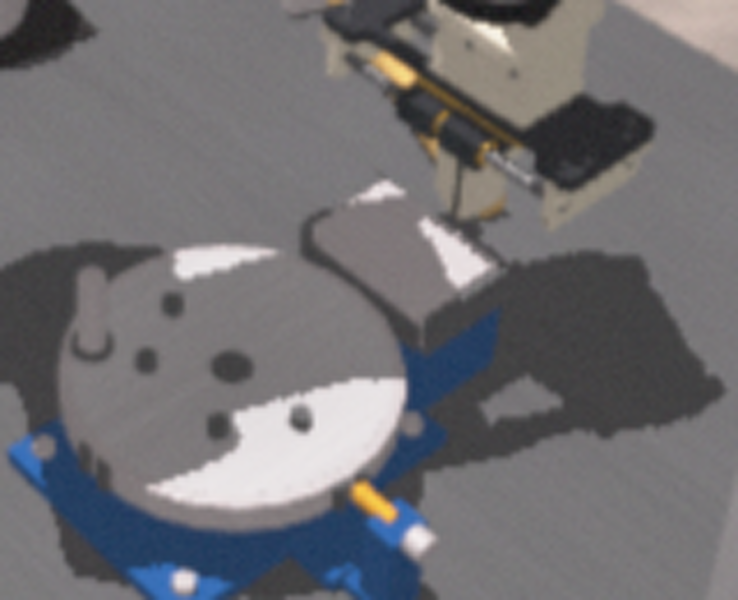

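View pics/w33.png

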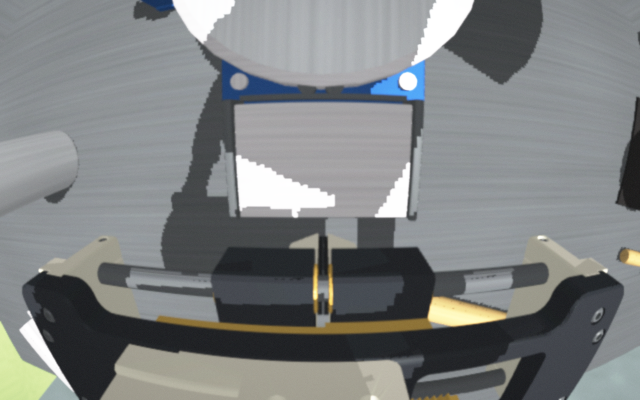

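```bash
python3 -m crank '[[0,0,-0.0016,0,0,0,0],[-0.005,0.0001,-0.0017,0,0,0,0],[-0.01,0.0002,-0.0017,0,0,0,0],[-0.015,0.0003,-0.0017,0,0,0,0],[-0.02,0.0004,-0.0017,0,0,0,0],[-0.025,0.0005,-0.0017,0,0,0,0],[-0.03,0.0006,-0.0017,0,0,0,0]]' 10
python3 - <<'E'
from plan import *
p,im,d=snap('wrist','w34'); show(np.array([657.6,-240.6,98.5]),dn(88.8)); print(cur()[2]['ft_force'])
P=cloud(p,'wrist',d)
m=(P[...,0]>500)&(P[...,0]<660)&(P[...,1]>-310)&(P[...,1]<-170)&(P[...,2]>80)&(P[...,2]<83); m2=cv2.morphologyEx(m.astype(np.uint8),cv2.MORPH_OPEN,np.ones((3,3),np.uint8)); Q=P[m2>0][:,:2].astype(np.float32); print(cv2.minAreaRect(Q),cur()[0])
E
```

```text
time_s: 55.0
tool_pos: [627.9, -240.3, 98.3]
eef_rot: [0.001, 0.01, 1.0, -0.0]
ft_force: [1.8, 0.3, 0.1]
opening: 0.4
shift mm [30.4 -0.3  0.2] rotvec [ 0.     0.001 -0.   ]
[ 0.29022424 -0.21009746 -0.16026468]
((588.1195678710938, -239.2677459716797), (90.61084747314453, 60.502681732177734), 88.80834197998047) [ 627.21546057 -240.32093486   98.3026344 ]
```

View pics/w34.png

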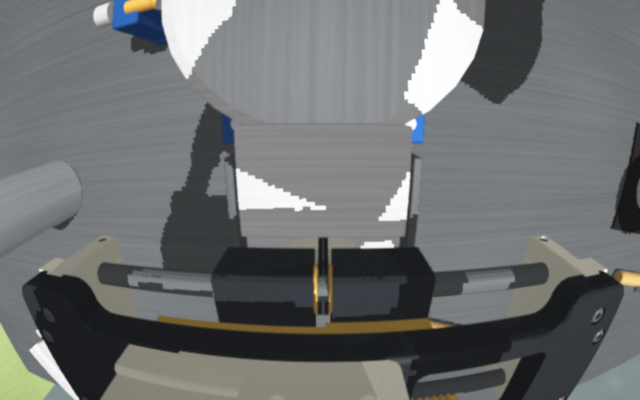

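```bash
python3 -m crank '[[-0.007,0.0002,0,0,0,0,0],[-0.014,0.0003,0,0,0,0,0],[-0.021,0.0005,0,0,0,0,0],[-0.028,0.0006,0,0,0,0,0],[-0.035,0.0008,0,0,0,0,0],[-0.042,0.001,0,0,0,0,0],[-0.049,0.0011,0,0,0,0,0],[-0.056,0.0013,0,0,0,0,0],[-0.063,0.0014,0,0,0,0,0],[-0.07,0.0016,0,0,0,0,0],[-0.077,0.0018,0,0,0,0,0],[-0.084,0.0019,0,0,0,0,0]]' 10
cat > pl.py <<'E'
from plan import *
import sys
def plate(tag,n='wrist',lo=78,hi=83.5):
    p,im,d=snap(n,tag); print(cur()[0].round(1),cur()[2]['ft_force'].round(1)); P=cloud(p,n,d)
    m=(P[...,0]>420)&(P[...,0]<600)&(P[...,1]>-310)&(P[...,1]<-170)&(P[...,2]>lo)&(P[...,2]<hi); m2=cv2.morphologyEx(m.astype(np.uint8),cv2.MORPH_OPEN,np.ones((5,5),np.uint8)); 
    nn,l,st,ce=cv2.connectedComponentsWithStats(m2); k=1+np.argmax(st[1:,4]); Q=P[l==k]; Q=Q[np.isfinite(Q).all(1)]
    A=np.c_[Q[:,:2]-Q[:,:2].mean(0),np.ones(len(Q))]; s=np.linalg.lstsq(A,Q[:,2],rcond=None)[0]
    print(len(Q),cv2.minAreaRect(Q[:,:2].astype(np.float32)),'z',s.round(3))
if __name__=='__main__': plate(sys.argv[1])
E
python3 pl.py w35
```

```text
time_s: 56.55
tool_pos: [542.8, -238.4, 98.4]
eef_rot: [0.0, 0.01, 1.0, -0.0]
ft_force: [1.8, -0.7, -0.3]
opening: 0.8
[ 541.8 -238.3   98.2] [-1.4  0.2 -0.3]
17884 ((503.0574645996094, -237.193603515625), (90.44732666015625, 60.41909408569336), 88.91112518310547) z [1.0000e-03 0.0000e+00 7.9313e+01]
```

View pics/w35.png

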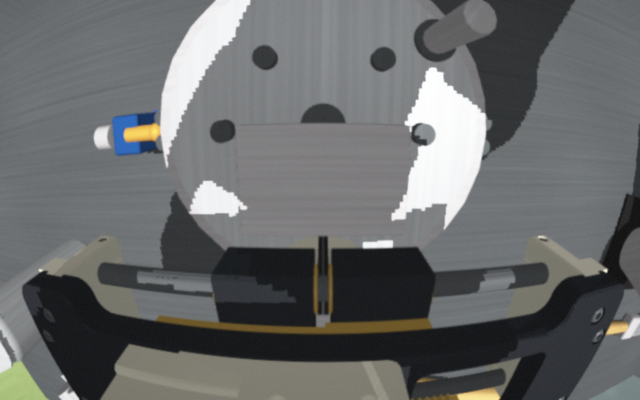

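```bash
python3 -m crank '[[-0.005,0.0001,-0.001,0,0,0,0],[-0.01,0.0002,-0.001,0,0,0,0],[-0.015,0.0003,-0.001,0,0,0,0],[-0.02,0.0004,-0.001,0,0,0,0],[-0.023,0.0005,-0.001,0,0,0,0],[-0.025,0.0005,-0.001,0,0,0,0],[-0.026,0.0005,-0.001,0,0,0,0],[-0.026,0.0005,-0.001,0,0,0,0]]' 10
python3 pl.py w36
python3 -m crank '[[-0.001,0,0,0,0,0,0],[-0.002,0,0,0,0,0,0],[-0.002,0,0,0,0,0,0]]' 10
python3 pl.py w37
```

```text
time_s: 57.6
tool_pos: [515.8, -237.8, 97.2]
eef_rot: [-0.0, 0.01, 1.0, 0.0]
ft_force: [0.7, 0.2, -0.5]
opening: 0.6
[ 515.8 -237.8   97.1] [ 1.4 -1.4 -0.2]
18014 ((475.94512939453125, -236.55348205566406), (90.29269409179688, 60.49559783935547), 88.92857360839844) z [2.0000e-03 0.0000e+00 7.9316e+01]
time_s: 58.02
tool_pos: [514.2, -238.0, 97.2]
eef_rot: [0.0, 0.011, 1.0, -0.0]
ft_force: [3.8, -0.7, -1.6]
opening: 0.4
[ 514.2 -238.    97.2] [ 4.2 -1.2 -2.3]
18147 ((474.3851623535156, -236.65293884277344), (90.65225982666016, 61.020118713378906), 88.81718444824219) z [1.0000e-03 0.0000e+00 7.9311e+01]
```

View pics/w37.png

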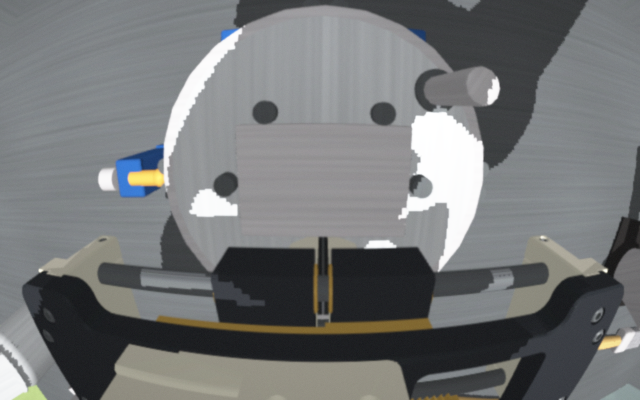

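```bash
python3 -m crank '[[-0.001,0,0,0,0,0,0],[-0.0015,0,0,0,0,0,0],[-0.0015,0,0,0,0,0,0],[-0.0015,0,0,0,0,0,0]]' 10
python3 pl.py w38
```

```text
time_s: 58.58
tool_pos: [514.0, -238.1, 97.6]
eef_rot: [0.002, 0.011, 1.0, -0.001]
ft_force: [6.5, 0.3, -1.7]
opening: 0.6
[ 514.  -238.2   97.6] [ 8.2 -0.2 -1.4]
18278 ((474.3033142089844, -236.74632263183594), (90.48412322998047, 60.50401306152344), 88.28546142578125) z [ 6.0000e-03 -0.0000e+00  7.9461e+01]
```

```bash
python3 -m crank '[[0.003,0,0,0,0,0,0],[0.012,0,0.0,0,0,0,0],[0.02,0,0.03,0,0,0,0],[0.04,0,0.08,0,0,0,0],[0.07,0,0.13,0,0,0,0],[0.09,0,0.16,0,0,0,0],[0.09,0,0.16,0,0,0,0]]' 10
python3 pl.py w39
python3 - <<'E'
from h import *
p,im,d=load('w39'); P=cloud(p,'wrist',d); Z=P[...,2]
m=((Z>74.5)&(Z<78.7)&(np.hypot(P[...,0]-474.6,P[...,1]+236.8)<70)).astype(np.uint8); m=cv2.medianBlur(m,3)
n,l,st,ce=cv2.connectedComponentsWithStats(m)
for i in range(1,n):
    if st[i,4]>40: Q=P[l==i]; Q=Q[np.isfinite(Q).all(1)]; c=cv2.minAreaRect(Q[:,:2].astype(np.float32)); print(ce[i].round(0),st[i,4],np.round(c[0],1),np.round(c[1],1))
m=(P[...,0]>560)&(P[...,0]<660)&(abs(P[...,1]+240)<60)&(Z>60)&(Z<90); print('rack z',np.percentile(Z[m],[10,50,90]))
cv2.imwrite('pics/w39c.png',cv2.resize(im[0:260,150:500],(800,594),interpolation=cv2.INTER_CUBIC))
E
```

```text
time_s: 59.5
tool_pos: [605.7, -238.2, 259.8]
eef_rot: [0.004, 0.01, 1.0, -0.002]
ft_force: [-0.1, 0.7, -1.7]
opening: 0.5
[ 604.2 -237.9  257.6] [-1.   0.4 -0.6]
703 ((493.6836853027344, -230.9389190673828), (42.3689079284668, 20.76422882080078), 89.96279907226562) z [-0.0000e+00  1.0000e-03  7.9297e+01]
[293.  23.] 101 [ 439.1 -265.6] [10.9 11.7]
[352.  23.] 98 [ 440.2 -206.5] [10.5 12.3]
[269.  58.] 101 [ 475.4 -290. ] [10.5 11.6]
[374.  59.] 97 [ 478.6 -184.3] [11.6  9.9]
rack z [68.45638406 71.19612252 73.60423549]
```

View pics/w39c.png

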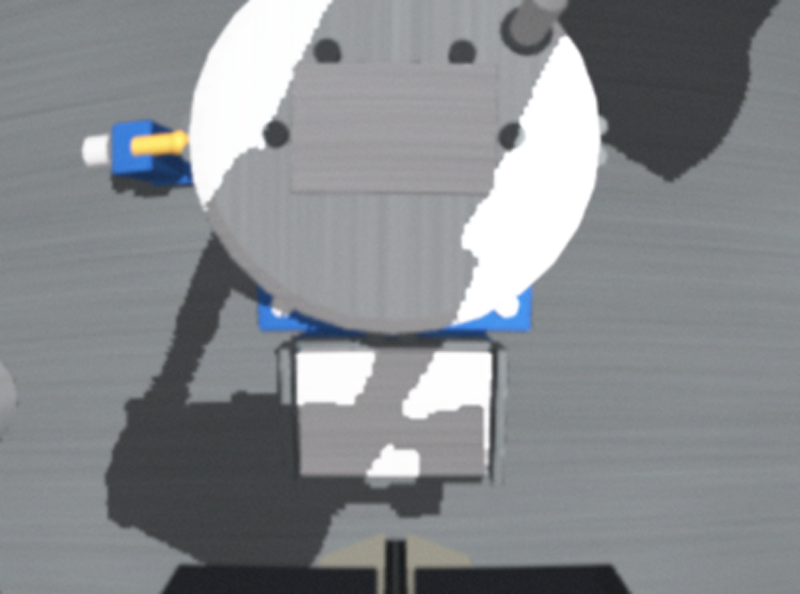

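Run:
```python
from h import *
p,im,d=load('w39'); P=cloud(p,'wrist',d); Z=P[...,2]
m=((Z>77.2)&(Z<83)&(abs(P[...,0]-476)<40)&(abs(P[...,1]+237)<49)).astype(np.uint8); m=cv2.morphologyEx(m,cv2.MORPH_OPEN,np.ones((3,3),np.uint8))
n,l,st,ce=cv2.connectedComponentsWithStats(m); k=1+np.argmax(st[1:,4]); Q=P[l==k]; Q=Q[np.isfinite(Q).all(1)]; print(len(Q),cv2.minAreaRect(Q[:,:2].astype(np.float32)),Q.mean(0))
for ys in (-266,-206,-236):
    k=Q[abs(Q[:,1]-ys)<4]; print(ys,np.percentile(k[:,0],[0.5,99.5]).round(1))
m=((Z>67)&(Z<76)&(P[...,0]>565)&(P[...,0]<650)&(abs(P[...,1]+239.6)<46)).astype(np.uint8); m=cv2.morphologyEx(m,cv2.MORPH_OPEN,np.ones((3,3),np.uint8)); Q=P[m>0]; Q=Q[abs(Q[:,2]-71.2)<1]; print('plate1',cv2.minAreaRect(Q[:,:2].astype(np.float32)),np.median(Q[:,2]))
snap('top','t39'); snap('side','s39')
```

```text
5075 ((471.843505859375, -236.57882690429688), (90.61418914794922, 66.9994125366211), 88.70608520507812) [ 474.59959466 -236.50602679   79.1508937 ]
-266 [442.5 502.9]
-206 [440.3 505.6]
-236 [444.8 503.9]
plate1 ((600.9213256835938, -239.38595581054688), (91.006103515625, 71.96131896972656), 88.92547607421875) 71.27140369487432
```

View pics/s39.png

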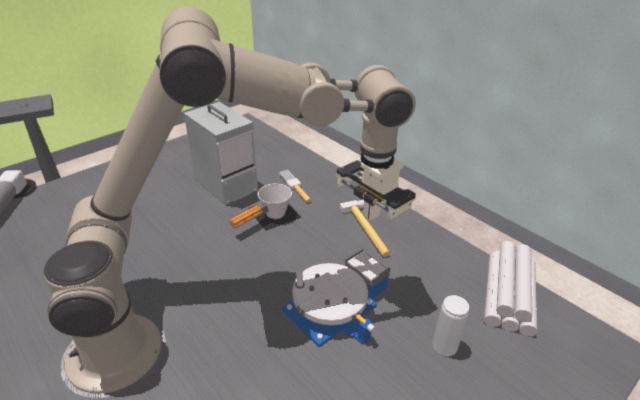

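View pics/t39.png

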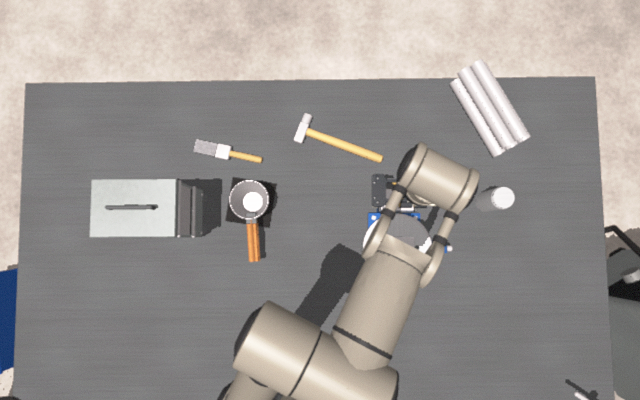

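Run:
```python
from h import *
print(env.hand_in()); print(env.get_state()['time_s'])
```

```text
the job is handed in; nothing more can be done
None
the job is handed in; nothing more can be done
```

The job is done and handed in at about 60 s, with no verdict reported. There were four offcuts at this start: three on the bench and one on the disc. I dropped them into the cup, pushed the flap in with the rim and tipped them into the box. The empty cup went back on its mat before I turned the disc. I then caged the post between the fingers, turned the disc to the loading detent and slid the top plate into the nest.

**Last checks**
- **Offcuts:** The cup's floor is bare, and the wrist force with the cup lifted fell from about 3.7 N to 1.9 N. No pieces show on the bench in depth or pictures. I did not look inside the box itself, so "all in the box" is inferred.
- **Cup:** The rim is level at 83.5–84 mm and its centre is at about (611, 170), on the mat. The handle now points in a slightly different direction than at the start.
- **Turntable:** From the four pins, the nest points between -1.1° and -1.7°, against -1.2° for the rack.
- **Plate:** It lies flat on the disc, with its top at about 79.3 mm. Its centre reads x = 474.4 mm, against 474.5–475.6 mm for the nest centre from the pins, which is within the measuring noise. The push stopped dead at 8 N.
- **Other plates:** The middle plate's top is at 71.3 mm and it did not move visibly; the bottom plate is hidden under it.
- **Tools and can:** The hammer, brush and can look untouched.

**What went wrong**
- The handle turned in the jaws, by about 0.2 rad while lifting and tipping.
- At 1.9 rad the handle or rim pressed on the box front with about 5 N and the slip grew to about 0.5 rad. My model then put the pouring lip just outside the port, yet nothing spilled.
- I re-measured the cup's tilt and corrected for it when setting the cup down.

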